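# Load the plaque dryer

## Task

First move the squat paint jar off the fan dryer and stand it squarely on the cork coaster, then seat the loose slotted rack fully down over the dryer's two pegs. Stand every painted plaque from the sloping stand on its short edge in a slot of the rack, one to a slot, and only when all are in push the fan lever right over to on. Leave everything standing where it belongs, and do not knock over or shove aside the cup, the paint bottles or the can.

Things in the scene. Friction and masses are not known exactly. Their poses are not given: they have to be found in the camera images.
- dryer: fixed grey fan dryer, a box 190 x 190 x 45 mm high; origin at the centre of its underside, z up, x from the vented front (-x side) to the back. On its top stand two steel pegs, 12 mm across, 15 mm high, tapered tips, 57 mm to either side (along x) of point seat; the fan lever's block is on its top on the +y side
- seat (a point): point on the dryer's top midway between the two pegs (25 mm to the -y side of the dryer's centre); axes as the dryer's. The seated rack's origin lies here, its x along the dryer's x (either way round)
- fan (a joint): fan lever, 60 mm long with a 26 mm black ball at the end, on a block 70 x 50 x 25 mm centred at x 0, y 68 mm on the dryer's top; axis along the dryer's y, 22 mm above the top. 0 = off, leaning 0.5 rad towards the dryer's -x; 1.0 rad = fully on, leaning 0.5 rad towards +x. Needs under 3 N at the ball and stays where it is left
- fan_tip (a point): centre of the lever's ball
- rack: loose plywood rack, 190 (x) x 74 (y) mm, 108 mm high, 0.4 kg; origin at the centre of its underside, z up; same either way round. Floor 8 mm thick with two 16 mm through holes at x = -57 and +57 mm, y = 0, for the pegs. Four slots run along y at x = -76, -38, 38, 76 mm. Low side rails leave 66 mm inside along y. A carrying handle crosses the middle between them
- rack_handle (a point): centre of the handle's bar, 102 mm above the rack's underside; axes as the rack's. The bar runs along y at x = 0, 12 mm thick (x), 12 mm high, on two posts at y = -29 and +29 mm
- slot0 (a point): centre of the floor of the rack slot at x = -76 mm (8 mm above the rack's underside); axes as the rack's. The slot is 11 mm wide (x) between fins that stand 28 mm above its floor and then flare outwards to a mouth 24 mm wide, 42 mm above its floor
- slot1 (a point): centre of the floor of the rack slot at x = -38 mm (8 mm above the rack's underside); axes as the rack's. The slot is 11 mm wide (x) between fins that stand 28 mm above its floor and then flare outwards to a mouth 24 mm wide, 42 mm above its floor
- slot2 (a point): centre of the floor of the rack slot at x = 38 mm (8 mm above the rack's underside); axes as the rack's. The slot is 11 mm wide (x) between fins that stand 28 mm above its floor and then flare outwards to a mouth 24 mm wide, 42 mm above its floor
- slot3 (a point): centre of the floor of the rack slot at x = 76 mm (8 mm above the rack's underside); axes as the rack's. The slot is 11 mm wide (x) between fins that stand 28 mm above its floor and then flare outwards to a mouth 24 mm wide, 42 mm above its floor
- stand: fixed wooden painting stand, base 100 x 270 x 10 mm; origin at the centre of its underside, z up. Plaques lean side by side along its y, 66 mm apart centre to centre, upper ends towards its -x side, 30 degrees from upright, lower short edges on a ledge with a 10 mm lip. A sloping board backs their lower 62 mm only: the upper 48 mm is free on both faces
- plaque0: loose wooden plaque, 8 mm thick (x, its normal), 56 mm wide (y), 110 mm long (z), about 70 g, one face painted grey; origin at its centre, z towards the upper end at the start. May be absent. All are alike; either end may be down and either face may look either way
- plaque1: loose wooden plaque, 8 mm thick (x, its normal), 56 mm wide (y), 110 mm long (z), about 70 g, one face painted grey; origin at its centre, z towards the upper end at the start. May be absent. All are alike; either end may be down and either face may look either way
- plaque2: loose wooden plaque, 8 mm thick (x, its normal), 56 mm wide (y), 110 mm long (z), about 70 g, one face painted grey; origin at its centre, z towards the upper end at the start. May be absent. All are alike; either end may be down and either face may look either way
- plaque3: loose wooden plaque, 8 mm thick (x, its normal), 56 mm wide (y), 110 mm long (z), about 70 g, one face painted grey; origin at its centre, z towards the upper end at the start. May be absent. All are alike; either end may be down and either face may look either way
- jar: closed paint jar, squat, 62 mm across, 42 mm high, about 0.17 kg, at the start standing on the dryer's top between the pegs; origin at the centre of its underside, z up
- coaster: fixed round cork coaster on the bench, 96 mm across, 3 mm thick; origin at the centre of its underside
- water_cup: white cup on the bench, 60 mm across, 80 mm high, origin under its centre; leave it alone
- bottle_a: paint bottle, 36 mm across, 85 mm high, origin under its centre; leave it alone
- bottle_b: paint jar, 40 mm across, 60 mm high, well behind the task area, origin under its centre; leave it alone
- bottle_c: bare metal can, 44 mm across, 90 mm high, origin under its centre; leave it alone
There are look-alikes about, which are no part of the job. What is shaped like the rack but green is not meant. What is shaped like the plaque2 but pink is not meant.

How it is judged:
By the outcome, as a careful person would: the job done as asked, in the order asked, and still so for the second after the job is handed in, with the robot touching nothing.
Of plaque0, plaque1, plaque2, plaque3 only 3 to 4 are there at a start; the rules pass over those that are not, and their reading is None.
At some moment in a run one of jar, rack may be knocked a few centimetres aside while the robot is not near it.
It also fails if it takes over 200 s, if anything falls off the work surface, if the arm or the gripper's body presses on something with over 40 N, if the wrist force passes 120 N, or if a joint passes its speed limit or range.

## Robot

A 6-joint arm with a two-finger parallel gripper is mounted at the origin on the work surface. World frame = base frame: x ahead of the robot, y to its left, z up, the work surface at z = 0. Lengths are in mm, angles in rad, forces in N, time in s.
With the tool pointing down it reaches from about 275 to 750 mm from the base axis. Payload 10.2 kg.
Tool frame: the origin (TCP) lies at the very end of the fingers, on their centre line; the grasp point (between the pads) lies 19 mm behind it; z points along the fingers, y is the direction in which the jaws open and shut (so a half turn about z gives the same grasp; the last joint's range is limited). The gripper opens to 85 mm and grips with 20 to 120 N. Pads are 22 mm wide; open, the fingers measure 114 mm over their backs; the gripper's body (76 mm by 85 mm) begins 54 mm behind the grasp point. The pads swing forward as they close: fully open they stand 13 mm farther back than shut.
Start: joints at [-1.327, 0.313, 1.498, -0, 1.331, -0.223], TCP at [236.255, -468.844, 193.294] pointing down, gripper open.
Joint ranges: [-2.94, 2.94], [-0.97, 2.17], [0.19, 2.56], [-1.23, 4.37], [0.02, 3.11], [-2.88, 2.88]. Speed limits (rad/s): [2.39, 2.39, 3.01, 3.14, 3.14, 3.14].

## Interface

Orientations are given as a unit quaternion [w, x, y, z].
In Python, from rig import readout, cams, finish_job gives the robot as it stands. The module is installed in compiled form; this text tells all that it offers.
- The arm moves only by the tool carry_out, never from a script. Its argument "steps" is one flat list of numbers, 7 for each row, row after row: the shift along the tool's x, y, z in cm, then the turn, a rotation vector about the tool's x, y, z in units of 5 degrees (1.0 is 5 degrees), then the opening, from -1 (shut) to 1 (fully open), so that 0 is half open. In form: [x, y, z, ax, ay, az, hand, x, y, z, ax, ay, az, hand, ...]. A call has 1 to 20 rows; each row shifts and turns the commanded pose from where the row before left it, along the tool's axes as they then stand; what a row does not reach is not made up. A row lasts 1/12 s, in which the tool goes at most 41.7 mm and 7.16 degrees, less where a joint would pass 70% of its speed; a pose out of reach is approached as far as the arm can. A call with a gripper value outside its range is refused whole. The fingers move at their own pace and stop on an object; "grip_force" is the grip in N (left out, the last holds). Time passes only in rows, so rows that do not move let the fingers close. It gives the time, the measured TCP pose, the force and the opening at its end, in the units of the state.
- readout.sense(): the state, without advancing time (a new reading comes with each control period).
- cams.capture(name): name is "scene" or "top" or "wrist"; returns the picture (384x512x3 uint8, red, green, blue); there is no depth.
- cams.calibration(name): a dict with "fx", "fy", "cx", "cy" (pixels), "k1" (the pictures are not rectified: a ray, as slopes to the right and down, at radius r is drawn at 1 + k1 r^2 times it, then the intrinsics apply), "R" (3x3) and "t" (3): a world point X has camera coordinates R X + t; the wrist camera has in their place "T_tool_cam" (4x4, takes a point from camera to tool coordinates, whose origin is the TCP and whose axes are the flange's). Camera axes: x right, y down, z forward; pixel columns grow to the right and rows downward; lengths in mm; the calibration is good to about 2 mm. A picture is of the moment at which its call begins: read the wrist's pose just before it. calibration takes no time and is no camera call.
- finish_job(): hands the job in, once; it reports no verdict.
The state is a dict: "time_s": time; "joints": joint angles; "dq": joint speeds; "tau": joint torques, N m; "eef_pos": TCP position; "ee_rot": TCP orientation; "force": force on the tool from outside, world axes, zero at the start; "wrist_torque": the same for the moment, N m; "grip_width": opening from 0.0 (shut) to 1.0 (fully open).
Only numpy, scipy, OpenCV 4.12 (cv2) and the standard library are available. Lean on these libraries where they do the work, as an engineer would, in place of code of your own. Each camera call takes 0.05 s, during which the arm holds its last target.

## Working session

There is one attempt and no reset: what is moved stays moved. The work goes in short steps, Python scripts to look and compute and a tool call to move; the robot and the scene stay as the last step left them, time stands still between calls to the robot, and variables do not carry over. Pictures are saved under pics/ and viewed, and the job is handed in when it is done.

Besides the shell and the picture viewer there is one more tool, called after "Emit:" in YAML: its name, and indented under it one key for each argument. carry_out: Moves the arm, as the interface text tells. Its arguments: {"type":"object","properties":{"steps":{"type":"array","items":{"type":"number"}},"grip_force":{"type":"number"}},"required":["steps"]}

```bash
mkdir -p pics; cat > h.py <<'E'
import numpy as np, cv2
from rig import readout, cams
def cap(n,fn=None):
    im=cams.capture(n)
    if fn: cv2.imwrite('pics/'+fn,cv2.cvtColor(im,cv2.COLOR_RGB2BGR))
    return im
E
python3 - <<'E'
from h import *
print(readout.sense())
for n in ['scene','top','wrist']:
    print(n,cams.calibration(n)); cap(n,n+'0.png')
E
```

```text
{'time_s': 0.0, 'joints': array([-1.32737829e+00,  3.13435206e-01,  1.49844178e+00, -2.45077018e-05,
        1.33102181e+00, -2.23412056e-01]), 'dq': array([ 9.78122492e-05,  8.24018233e-04,  7.47285943e-04, -2.85312687e-04,
       -9.29247850e-04,  1.42155193e-03]), 'tau': array([ 5.30848902e-04, -4.12263572e+01, -2.59740901e+01, -2.17448055e-04,
        4.09340937e-03, -2.90463606e-05]), 'eef_pos': array([ 236.17970143, -468.52318015,  192.74092059]), 'ee_rot': array([-6.52918395e-04,  9.72881283e-01,  2.31304092e-01, -1.84333332e-05]), 'force': array([ 0.23233012, -0.6071162 ,  0.00423153]), 'wrist_torque': array([-0.02237021,  0.02717756, -0.02864236]), 'grip_width': 1.0028876556893456}
scene {'fx': 403.19017479784253, 'fy': 403.19017479784253, 'cx': 259.907756584826, 'cy': 196.47143779426915, 'k1': 0.018378010175294984, 'R': array([[-0.85636941,  0.51615834, -0.01456012],
       [ 0.39367389,  0.63438668, -0.66526266],
       [-0.33414413, -0.57544253, -0.74646741]]), 't': array([ 456.23618125, -147.7461222 , 1344.32516549])}
top {'fx': 446.97580219330496, 'fy': 446.97580219330496, 'cx': 249.6617380278631, 'cy': 192.63114098526782, 'k1': -0.012020908316949143, 'R': array([[ 0.06049586, -0.99816115,  0.00381641],
       [-0.97586937, -0.0599476 , -0.2099649 ],
       [ 0.20980759,  0.00897769, -0.97770148]]), 't': array([ -23.95680114,  544.929783  , 1403.04108475])}
wrist {'fx': 310.1374212326082, 'fy': 310.1374212326082, 'cx': 258.68776290272126, 'cy': 194.16574226535167, 'k1': -0.06781675116092493, 'T_tool_cam': array([[ 4.18417024e-04, -9.63832873e-01, -2.66507067e-01,
         6.76477349e+01],
       [ 9.99999786e-01,  2.69418498e-04,  5.95640975e-04,
         1.16481356e+00],
       [-5.02296418e-04, -2.66507260e-01,  9.63832780e-01,
        -1.80017044e+02],
       [ 0.00000000e+00,  0.00000000e+00,  0.00000000e+00,
         1.00000000e+00]])}
```

View pics/scene0.png

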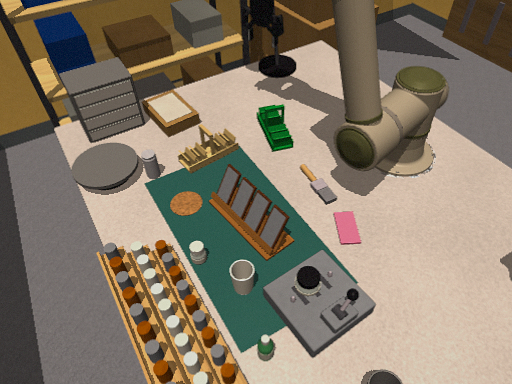

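View pics/top0.png

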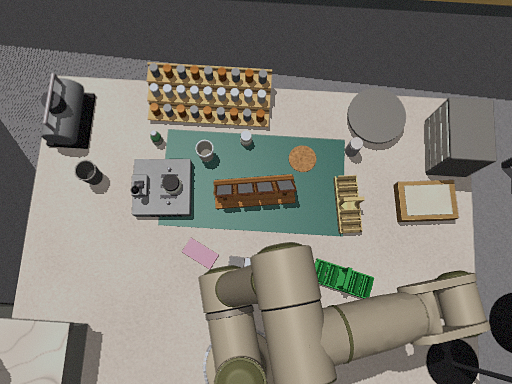

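View pics/wrist0.png

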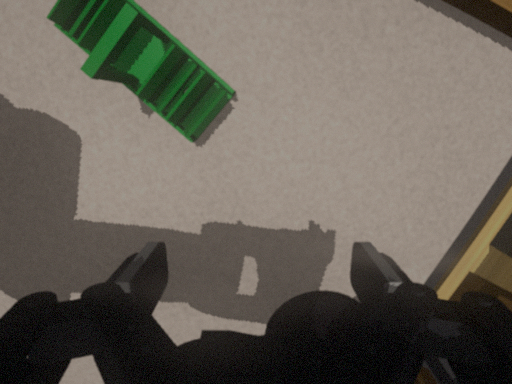

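```bash
cat >> h.py <<'E'
from scipy.spatial.transform import Rotation as Ro
def pose(s=None):
    s=s or readout.sense(); q=s['ee_rot']
    return np.array(s['eef_pos']),Ro.from_quat([q[1],q[2],q[3],q[0]]).as_matrix()
def ext(n,p=None):
    c=cams.calibration(n)
    if 'R' in c: return c,c['R'],c['t']
    P,R=p; T=np.eye(4);T[:3,:3]=R;T[:3,3]=P
    M=np.linalg.inv(T@c['T_tool_cam']); return c,M[:3,:3],M[:3,3]
def proj(n,X,p=None):
    c,R,t=ext(n,p); x=np.atleast_2d(X)@R.T+t; s=x[:,:2]/x[:,2:]; r2=(s**2).sum(1,keepdims=True)
    s=s*(1+c['k1']*r2); return s*[c['fx'],c['fy']]+[c['cx'],c['cy']]
def ray(n,uv,p=None):
    c,R,t=ext(n,p); d=(np.atleast_2d(uv)-[c['cx'],c['cy']])/[c['fx'],c['fy']]; s=d.copy()
    for _ in range(10): s=d/(1+c['k1']*(s**2).sum(1,keepdims=True))
    v=np.c_[s,np.ones(len(s))]@R; return -R.T@t, v/np.linalg.norm(v,axis=1,keepdims=True)
def onz(n,uv,z,p=None):
    o,v=ray(n,uv,p); return o+v*((z-o[2])/v[:,2:])
def tri(obs):
    A=np.zeros((3,3));b=np.zeros(3)
    for n,uv,p in obs:
        o,v=ray(n,uv,p);M=np.eye(3)-np.outer(v[0],v[0]);A+=M;b+=M@o
    return np.linalg.solve(A,b)
def crop(fn,out,x0,y0,x1,y1,k):
    im=cv2.imread('pics/'+fn)[y0:y1,x0:x1]
    cv2.imwrite('pics/'+out,cv2.resize(im,None,fx=k,fy=k,interpolation=cv2.INTER_CUBIC))
E
python3 - <<'E'
from h import *
crop('top0.png','topc.png',125,125,365,245,3.3)
crop('scene0.png','scc.png',165,115,385,355,2.5)
for n,uv,z in [('coaster',(302,158),3),('jar',(171,184),87),('cup',(205,150),80),('rack',(348,205),50),('stand',(256,191),50),('dry',(163,187),45),('bl',(246,138),60),('pinkleft',(200,253),8)]:
    print(n,onz('top',uv,z).round())
E
```

```text
coaster [[ 690. -163.    3.]]
jar [[552. 263.  87.]]
cup [[675. 164.  80.]]
rack [[ 525. -314.   50.]]
stand [[554. -11.  50.]]
dry [[550. 297.  45.]]
bl [[731.  33.  60.]]
pinkleft [[343. 160.   8.]]
```

View pics/topc.png

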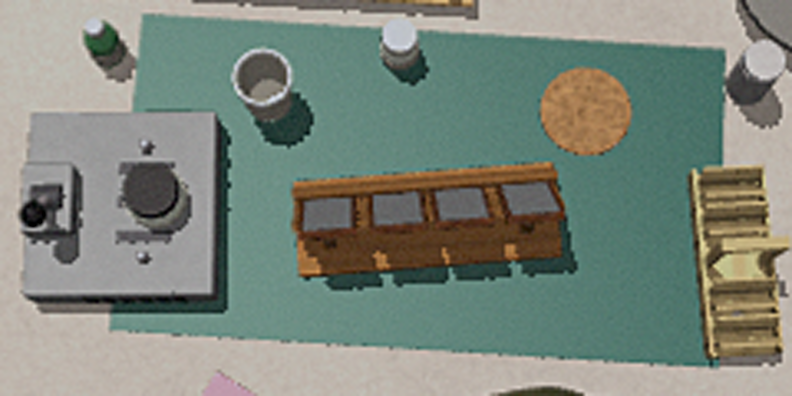

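View pics/scc.png

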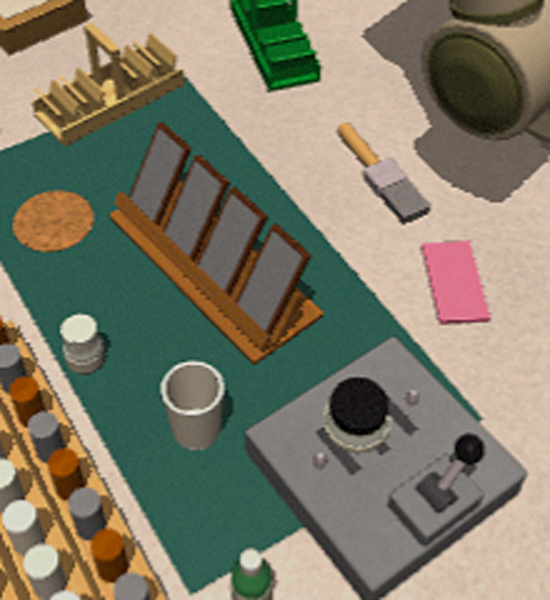

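```bash
python3 - <<'E'
from h import *
def T(a,b):
    ta=np.array(a)/3.3+[125,125]; sb=np.array(b)/2.5+[165,115]
    X=tri([('top',ta,None),('scene',sb,None)]); return X.round(1),(proj('top',X)[0]-ta).round(1)
for n,a,b in [('jartop',(152,190),(358,404)),('peg+x',(147,146),(320,460)),('peg-x',(145,257),(412,397)),('ball',(34,213),(469,448)),('coaster',(586,110),(54,220)),
 ('handleL',(716,260),(92,38)),('handleR',(783,248),(116,62)),
 ('p0 topL',(303,229),(272,226)),('p3 topR',(562,210),(160,124)),('p3topL',(508,213),(188,152)),('p0topR',(353,226),(308,258))]:
    print(n,*T(a,b))
E
```

```text
jartop [558.7 264.9  78.5] [ 0. -0.]
peg+x [610.9 280.6  46.7] [-0.  0.]
peg-x [496.8 271.7  47. ] [-0.1  0.1]
ball [519.7 367.2 119.4] [-0.2  0.1]
coaster [ 690.1 -165.5   -0.8] [-0.1  0.1]
handleL [ 535.8 -295.1  114.3] [ 4.4 -6.1]
handleR [ 529.6 -349.4   47.6] [-3.7  4.4]
p0 topL [528.6  97.5 145.7] [ 3.9 -4.1]
p3 topR [ 554.1 -133.3  115.5] [-0.1  0.2]
p3topL [548.  -81.6 111.7] [-0.4  0.4]
p0topR [517.7  80.7  83.2] [-5.1  4.6]
```

```bash
cat >> h.py <<'E'
def Rt(phi,tilt=0):
    "tool x heading phi deg, tool down, then tilt about tool x by tilt deg"
    a=np.radians(phi); x=np.array([np.cos(a),np.sin(a),0]); z=np.array([0,0,-1.]); y=np.cross(z,x)
    return np.c_[x,y,z]@Ro.from_rotvec([np.radians(tilt),0,0]).as_matrix()
def plan(X,R=None):
    p,R0=pose(); d=R0.T@(np.array(X)-p)/10
    print('shift cm (tool axes now)',d.round(2),'|',round(np.linalg.norm(d),1))
    if R is not None:
        print('turn units',(np.degrees(Ro.from_matrix(R0.T@R).as_rotvec())/5).round(2), 'shift in new axes',(R.T@(np.array(X)-p)/10).round(2))
E
python3 -c "
from h import *
plan((520,268,330),Rt(4.5))"
```

```text
shift cm (tool axes now) [ 58.5  -53.02 -13.65] | 80.1
turn units [-0.01 -0.    4.45] shift in new axes [ 34.07 -71.21 -13.71]
```

Emit:
carry_out:
  steps: [0,0,-1.5,0,0,0,1,0,0,-3,0,0,0,1,0,0,-3,0,0,0,1,0,0,-3,0,0,0,1,0,0,-3,0,0,0,1,1,-0.9,0,0,0,0,1,2,-1.8,0,0,0,0,1,2,-1.8,0,0,0,0,1,2,-1.8,0,0,0,0,1,2,-1.8,0,0,0,0,1,2,-1.8,0,0,0,0,1,2,-1.8,0,0,0,0,1,2,-1.8,0,0,0,0,1,2,-1.8,0,0,0,0,1,2,-1.8,0,0,0,0,1,2,-1.8,0,0,0,0,1,2,-1.8,0,0,0,0,1,2,-1.8,0,0,0,0,1,2,-1.8,0,0,0,0,1,2,-1.8,0,0,0,0,1]

```text
time_s: 1.82
eef_pos: [377.9, -103.9, 328.2]
ee_rot: [-0.0, 0.973, 0.231, -0.0]
force: [-0.0, -0.3, -0.0]
grip_width: 1.0
```

Emit:
carry_out:
  steps: [2,-1.8,0,0,0,0,1,2,-1.8,0,0,0,0,1,2,-1.8,0,0,0,0,1,2,-1.8,0,0,0,0,1,2,-1.8,0,0,0,0,1,2,-1.8,0,0,0,0,1,2,-1.8,0,0,0,0,1,2,-1.8,0,0,0,0,1,2,-1.8,0,0,0,0,1,2,-1.8,0,0,0,0,1,2,-1.8,0,0,0,0,1,2,-1.8,0,0,0,0,1,2,-1.8,0,0,0,0,1,1,-1.2,0,0,0,0,1,0,0,0,0,0,1.1,1,0,0,0,0,0,1.1,1,0,0,0,0,0,1.1,1,0,0,0,0,0,1.1,1,0,0,0,0,0,0,1]

```text
time_s: 3.4
eef_pos: [508.1, 235.9, 328.0]
ee_rot: [0.0, 0.999, 0.04, -0.0]
force: [0.3, 0.9, 0.3]
grip_width: 1.002
```

```bash
python3 -c "
from h import *
s=readout.sense();print(s['eef_pos'],s['joints'],s['time_s'])
cap('wrist','w1.png')
plan((520,268,330),Rt(4.5))"
```

```text
[508.11753876 235.94622108 327.97898671] [ 2.25614291e-01  3.46056374e-01  1.10916770e+00 -6.49824331e-06
  1.68702894e+00  1.71683662e+00] 3.4
shift cm (tool axes now) [ 1.45 -3.1  -0.2 ] | 3.4
turn units [0.   0.01 0.07] shift in new axes [ 1.43 -3.11 -0.2 ]
```

View pics/w1.png

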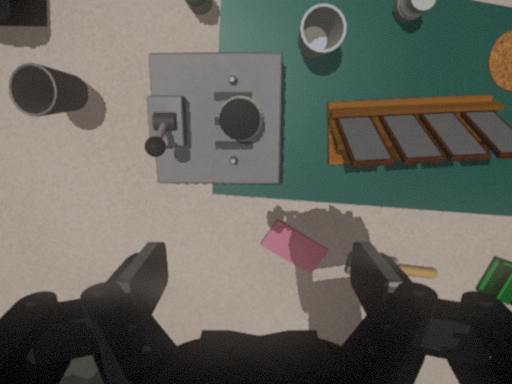

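```bash
python3 - <<'E'
from h import *
p=pose()
im=cv2.imread('pics/w1.png')
crop('w1.png','w1c.png',140,40,300,200,4)
g=im.max(2); m=((g<62)*255).astype(np.uint8); m[:90]=0;m[150:]=0;m[:,:215]=0;m[:,270:]=0
c=max(cv2.findContours(m,0,2)[0],key=cv2.contourArea); (u,v),r=cv2.minEnclosingCircle(c); print(u,v,r)
print('jar',onz('wrist',(u,v),87,p))
for uv in [(232.5,79.5),(234,160)]: print('peg',onz('wrist',uv,60,p))
print('ball',onz('wrist',(155.5,146),120,p))
for uv in [(150,54),(281.5,53),(279.5,183.5),(158,183.5)]: print('corner',onz('wrist',uv,45,p))
E
```

```text
239.0922393798828 119.15048217773438 20.110275268554688
jar [[560.60623306 265.17944815  87.        ]]
peg [[612.17517891 279.55105381  60.        ]]
peg [[500.95744044 270.09510208  60.        ]]
ball [[520.66150044 365.76258549 120.        ]]
corner [[639.17015328 399.10353806  45.        ]]
corner [[654.59841401 215.17627961  45.        ]]
corner [[468.06232091 199.1354787   45.        ]]
corner [[452.2839465  386.02254484  45.        ]]
```

View pics/w1c.png

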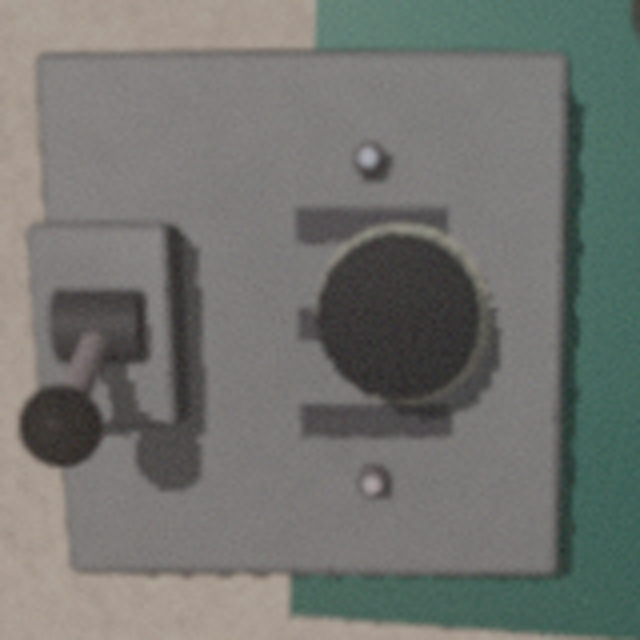

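```bash
python3 -c "
from h import *
plan((560.5,265,110),Rt(4.8))"
```

```text
shift cm (tool axes now) [ 5.48 -2.46 21.8 ] | 22.6
turn units [0.   0.01 0.01] shift in new axes [ 5.46 -2.46 21.8 ]
```

Emit:
carry_out:
  steps: [1.37,-0.62,0,0,0,0,1,1.37,-0.62,0,0,0,0,1,1.37,-0.61,2,0,0,0,1,1.37,-0.61,3,0,0,0,1,0,0,3,0,0,0,1,0,0,3,0,0,0,1,0,0,3,0,0,0,1,0,0,3,0,0,0,1,0,0,3,0,0,0,1,0,0,1.8,0,0,0,1,0,0,0,0,0,0,1]

```text
time_s: 4.37
eef_pos: [558.6, 264.3, 105.9]
ee_rot: [0.001, 0.999, 0.043, -0.004]
force: [-0.6, 0.5, -0.1]
grip_width: 1.005
```

```bash
python3 -c "
from h import *
p=pose();cap('wrist','w2.png')
plan((560.5,265,52),Rt(4.8))
a=np.linspace(0,2*np.pi,400)
for z,r in[(87,31),]:
  u=proj('wrist',np.c_[560.5+r*np.cos(a),265+r*np.sin(a),0*a+z],p)
  im=cv2.imread('pics/w2.png')
  for q in u: cv2.circle(im,tuple(int(t) for t in q),0,(0,0,255),-1)
  cv2.imwrite('pics/w2o.png',im)
"
```

```text
shift cm (tool axes now) [ 0.08 -0.03  5.69] | 5.7
turn units [0.01 0.04 0.02] shift in new axes [ 0.06 -0.02  5.69]
```

View pics/w2o.png

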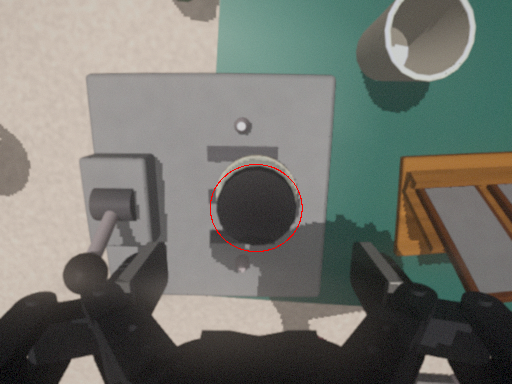

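Emit:
carry_out:
  steps: [0,0,1.5,0,0,0,1,0,0,1.5,0,0,0,1,0,0,1.5,0,0,0,1,0,0,1,0,0,0,1,0,0,0,0,0,0,1,0,0,0,0,0,0,1,0,0,0,0,0,0,-1,0,0,0,0,0,0,-1,0,0,0,0,0,0,-1,0,0,0,0,0,0,-1,0,0,0,0,0,0,-1,0,0,0,0,0,0,-1,0,0,0,0,0,0,-1]
  grip_force: 50

```text
time_s: 5.5
eef_pos: [560.8, 265.0, 55.4]
ee_rot: [0.0, 0.999, 0.041, 0.0]
force: [0.3, 0.4, 0.9]
grip_width: 0.006
```

```bash
python3 -c "
from h import *
s=readout.sense();print(s['eef_pos'],s['force'],s['grip_width'])
cap('wrist','w3.png')
plan((690,-164,150),Rt(4.8-60))"
```

```text
[560.77172088 264.96944321  55.35331028] [0.33424841 0.40389627 0.90631551] 0.006492459620009427
shift cm (tool axes now) [ 9.33 43.82 -9.47] | 45.8
turn units [-0.   -0.   11.99] shift in new axes [42.6  13.87 -9.47]
```

View pics/w3.png

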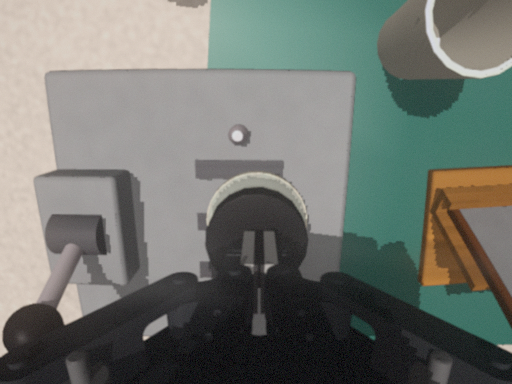

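```bash
python3 -c "
from h import *
p=pose();cap('scene','s3.png');cap('top','t3.png')
crop('s3.png','s3c.png',230,220,400,360,4)
crop('t3.png','t3c.png',110,130,230,240,5)
print(proj('wrist',[p[0],p[0]+[0,0,19],(560.5,265,87),(560.5,265,45)],p))
"
```

```text
[[256.89360361 222.7396711 ]
 [256.72206608 234.78159506]
 [256.5181863  244.79373722]
 [256.91913656 217.49928302]]
```

View pics/s3c.png

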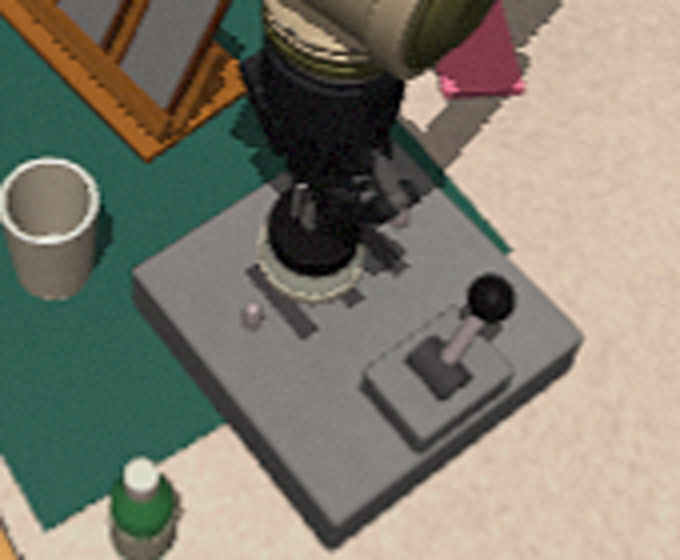

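View pics/t3c.png

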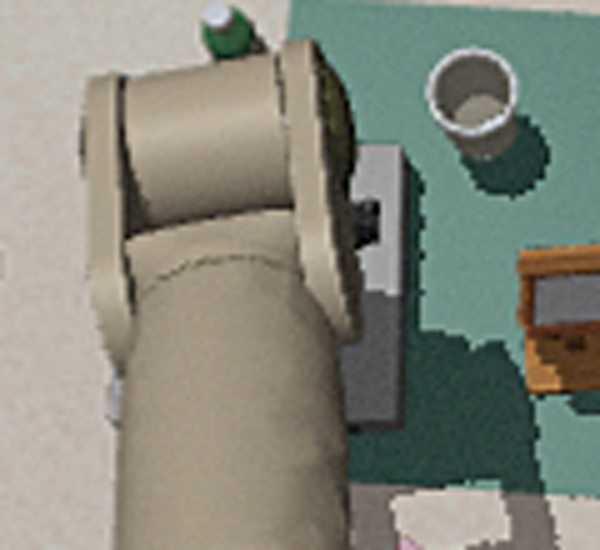

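```bash
python3 -c "
from h import *
im=cv2.imread('pics/w3.png')[120:320,170:350]
im=cv2.resize(np.clip(im.astype(float)*2.2,0,255).astype(np.uint8),None,fx=3,fy=3,interpolation=2)
cv2.imwrite('pics/w3c.png',im)
im=cv2.imread('pics/s3.png')[250:310,280:340]
cv2.imwrite('pics/s3d.png',cv2.resize(np.clip(im.astype(float)*2.2,0,255).astype(np.uint8),None,fx=9,fy=9,interpolation=2))
"
```

```text
(no output)
```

View pics/w3c.png

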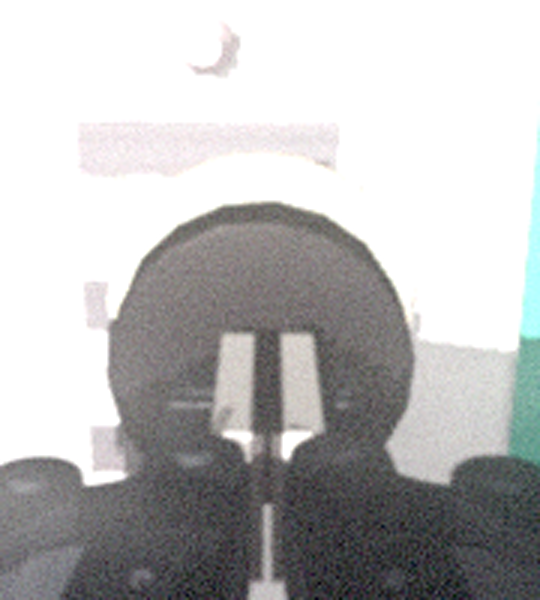

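View pics/s3d.png

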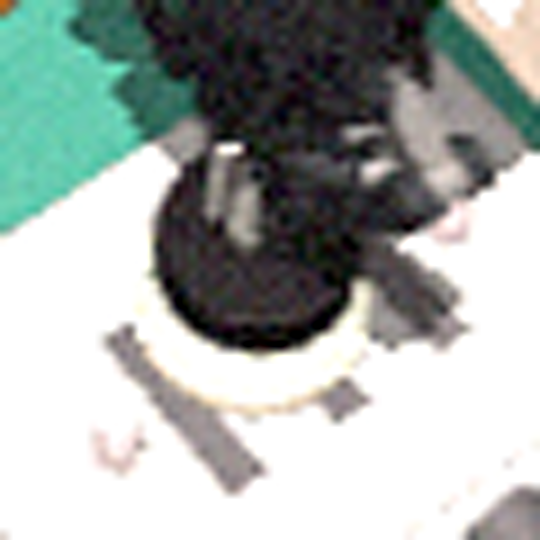

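```bash
python3 -c "
from h import *
for fn,t,P,Rr,box in [('w1.png',62,(508.1,235.9,328),None,(215,90,270,150)),('w2.png',55,None,None,(200,150,310,260))]:
    g=cv2.imread('pics/'+fn).max(2)
    x0,y0,x1,y1=box
    m=np.zeros_like(g); m[y0:y1,x0:x1]=(g[y0:y1,x0:x1]<t)*255
    c=max(cv2.findContours(m,0,2)[0],key=cv2.contourArea); print(fn,cv2.boundingRect(c),cv2.fitEllipse(c))
g=cv2.imread('pics/w3.png').max(2); print(g[225,190:325]); print(g[205:245,235])
print(cams.calibration('wrist')['T_tool_cam'][:3,3])
"
```

```text
w1.png (219, 100, 40, 40) ((240.18341064453125, 120.03976440429688), (36.20144271850586, 39.776756286621094), 67.46720886230469)
w2.png (225, 186, 71, 59) ((261.8734436035156, 217.78619384765625), (45.95676803588867, 73.21997833251953), 67.01282501220703)
[161 159 159 160 161 160 157 140 117 112 108 109 102 107 104 105 124 143
 118  77  60  62  64  61  61  60  69  60  66  66  61  59  62  63  58  65
  58  61  54  57  58  60  56  58  61  59  58  56  55  51  58  55  55  60
  60  50  58  64  58  52  53  59  57  57  58  57  58  59  56  55  58  58
  57  55  59  51  53  58  50  50  48  57  52  60  54  57  52  55  50  54
  58  56  60  49  51  55  54  57  56  57  55  55  55  54  54  56  58  56
  61  59  59  61  57  52  68 105 127 112  98  98 114 152 162 160 161 158
 162 163 161 161 160 160 160 161 161]
[64 62 66 62 65 63 64 64 59 62 63 62 63 62 62 65 57 59 62 57 59 59 56 55
 58 57 57 47 56 54 55 60 57 58 57 52 51 52 52 44]
[  68.06601482    0.9868935  -180.01583265]
```

Emit:
carry_out:
  steps: [0,0,0,0,0,0,1,0,0,0,0,0,0,1,0,0,0,0,0,0,1,0,0,0,0,0,0,1,0,0,0,0,0,0,1,0,0,0,0,0,0,1]

```text
time_s: 6.15
eef_pos: [560.8, 265.0, 55.3]
ee_rot: [-0.0, 0.999, 0.041, 0.0]
force: [-1.0, -0.1, 0.5]
grip_width: 0.846
```

```bash
python3 -c "
from h import *
s=readout.sense();print(s['eef_pos'],s['force'],s['grip_width'])
p=pose()
cap('wrist','w4.png')
im=cv2.imread('pics/w4.png');im=np.clip(im.astype(float)*1.7,0,255).astype(np.uint8)
a=np.linspace(0,2*np.pi,400)
for z,r in[(87,26),(45,31)]:
  for q in proj('wrist',np.c_[560.5+r*np.cos(a),265+r*np.sin(a),0*a+z],p): cv2.circle(im,tuple(int(t) for t in q),0,(0,0,255),-1)
cv2.imwrite('pics/w4o.png',im)
"
```

```text
[560.76811681 264.97840293  55.31706147] [-0.9817341  -0.1328952   0.48927281] 0.8456284661996278
```

View pics/w4o.png

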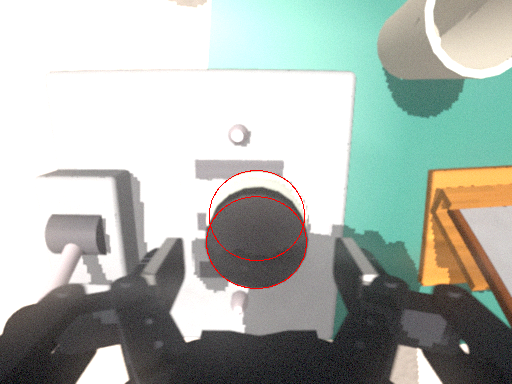

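```bash
python3 -c "
from h import *
p=pose();P,R=p
for dz in (0,-13,-32,-45):
  for dx in(-11,0,11): print(dz,dx,proj('wrist',P+R@np.array([dx,36,dz]),p).round(0),proj('wrist',P+R@np.array([dx,0,dz]),p).round(0))
crop('w4.png','w4c.png',110,190,400,384,2.7)
cap('scene','s4.png');crop('s4.png','s4c.png',260,220,360,320,6)
"
```

```text
0 -11 [[314. 239.]] [[257. 239.]]
0 0 [[315. 223.]] [[257. 223.]]
0 11 [[316. 206.]] [[257. 206.]]
-13 -11 [[318. 248.]] [[257. 248.]]
-13 0 [[319. 231.]] [[257. 231.]]
-13 11 [[320. 213.]] [[257. 213.]]
-32 -11 [[324. 263.]] [[257. 264.]]
-32 0 [[326. 244.]] [[257. 245.]]
-32 11 [[327. 225.]] [[257. 225.]]
-45 -11 [[330. 276.]] [[256. 276.]]
-45 0 [[331. 256.]] [[256. 256.]]
-45 11 [[333. 235.]] [[256. 235.]]
```

View pics/w4c.png

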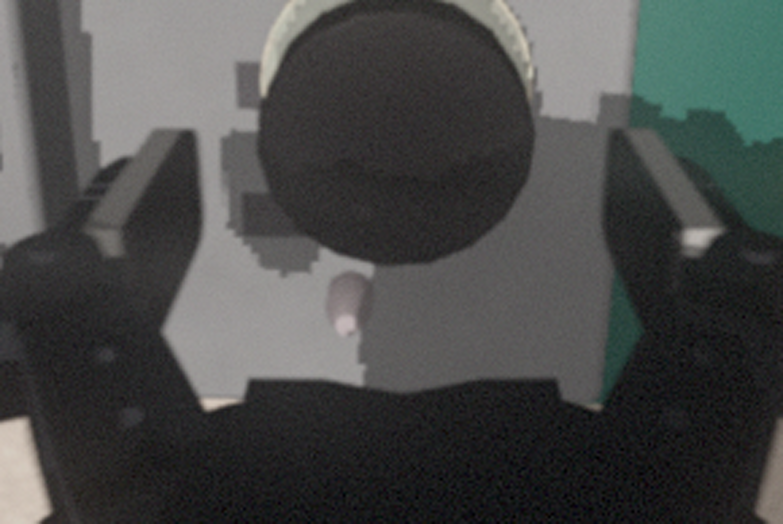

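View pics/s4c.png

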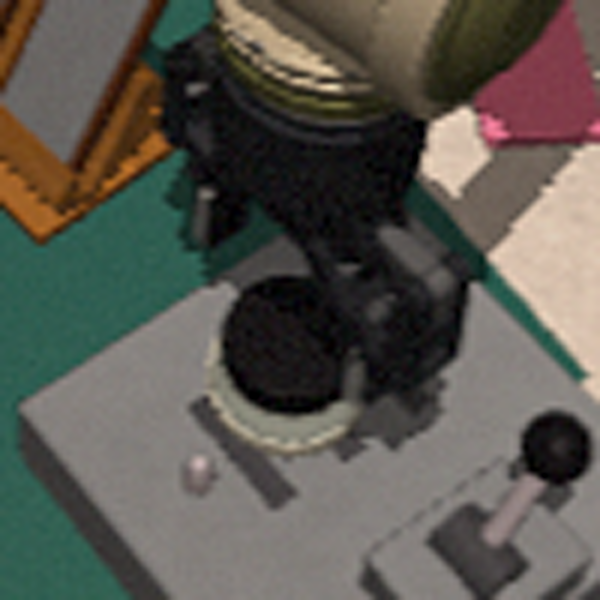

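Emit:
carry_out:
  steps: [0,0,0.5,0,0,0,1,0,0,0.5,0,0,0,1,0,0,0.5,0,0,0,1,0,0,0,0,0,0,1,0,0,0,0,0,0,1]

```text
time_s: 6.67
eef_pos: [560.5, 264.9, 39.7]
ee_rot: [0.0, 0.999, 0.041, -0.001]
force: [-0.6, 0.5, 0.1]
grip_width: 0.998
```

```bash
python3 -c "
from h import *
s=readout.sense();print(s['eef_pos'],s['force'],s['grip_width'])
cap('wrist','w5.png');cap('scene','s5.png');crop('s5.png','s5c.png',260,220,360,320,6)
"
```

```text
[560.49563968 264.87124377  39.73607584] [-0.55711441  0.51549818  0.06000075] 0.9975689220289566
```

View pics/w5.png

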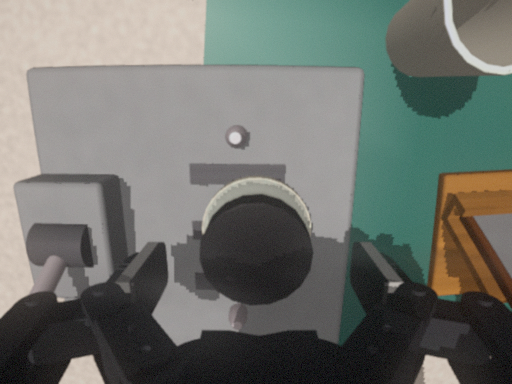

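View pics/s5c.png

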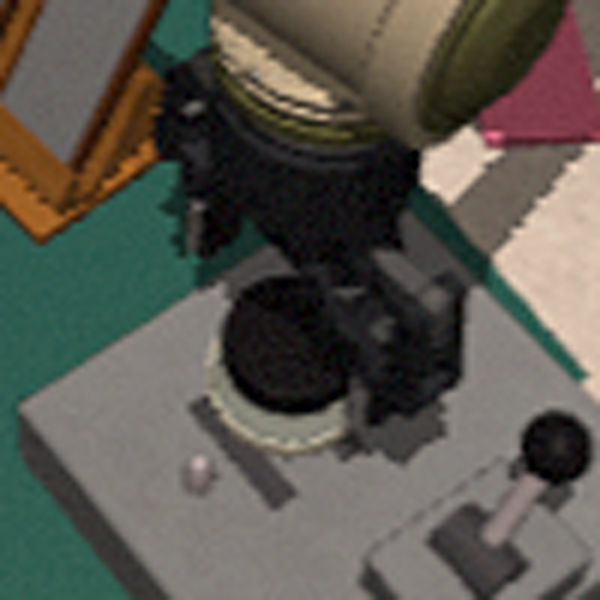

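Emit:
carry_out:
  steps: [0,0,0.4,0,0,0,1,0,0,0.3,0,0,0,1,0,0,0,0,0,0,1,0,0,0,0,0,0,1]

```text
time_s: 7.1
eef_pos: [560.6, 264.9, 33.0]
ee_rot: [0.0, 0.999, 0.041, -0.0]
force: [0.1, -0.5, -1.1]
grip_width: 0.997
```

Emit:
carry_out:
  steps: [0,0,0.4,0,0,0,1,0,0,0.4,0,0,0,1,0,0,0,0,0,0,1,0,0,0,0,0,0,1]

```text
time_s: 7.43
eef_pos: [560.6, 264.9, 24.9]
ee_rot: [0.0, 0.999, 0.041, -0.0]
force: [0.7, 0.8, -0.3]
grip_width: 1.002
```

```bash
python3 -c "
from h import *
s=readout.sense();print(s['eef_pos'],s['force'],s['grip_width'])
cap('wrist','w6.png');cap('scene','s6.png');crop('s6.png','s6c.png',260,220,360,320,6)
"
```

```text
[560.56608333 264.94703566  24.94556557] [ 0.65776248  0.84995012 -0.30236246] 1.0017954231166848
```

View pics/w6.png

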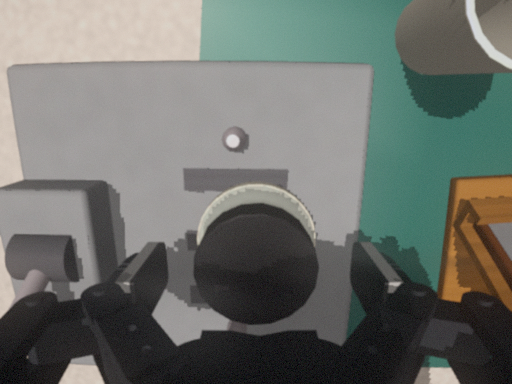

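View pics/s6c.png

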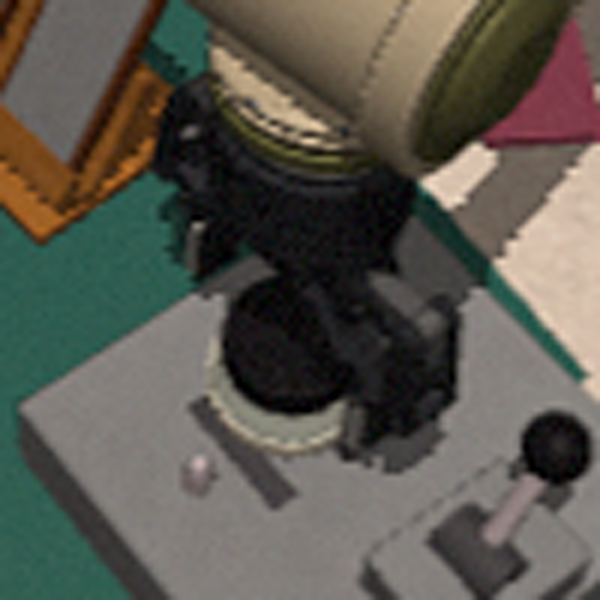

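Emit:
carry_out:
  steps: [0,0,0.4,0,0,0,1,0,0,0.4,0,0,0,1,0,0,0,0,0,0,1,0,0,0,0,0,0,-1,0,0,0,0,0,0,-1,0,0,0,0,0,0,-1,0,0,0,0,0,0,-1,0,0,0,0,0,0,-1,0,0,0,0,0,0,-1]
  grip_force: 50

```text
time_s: 8.28
eef_pos: [561.2, 265.4, 18.0]
ee_rot: [-0.0, 0.999, 0.041, 0.001]
force: [-0.2, 3.0, 4.9]
grip_width: 0.627
```

```bash
python3 -c "
from h import *
s=readout.sense();print(s['eef_pos'],s['force'],s['grip_width'])
cap('wrist','w7.png')
"
```

```text
[561.20038795 265.3644533   17.98117944] [-0.22797322  3.04656568  4.8510967 ] 0.6265152327838029
```

View pics/w7.png

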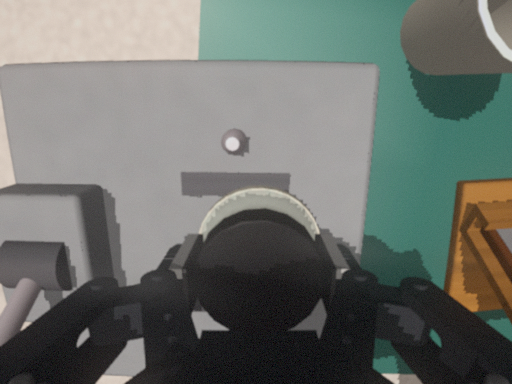

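Emit:
carry_out:
  steps: [0,0,-0.5,0,0,0,-1,0,0,-1,0,0,0,-1,0,0,-2,0,0,0,-1,0,0,-3,0,0,0,-1,0,0,-3,0,0,0,-1,0,0,-3,0,0,0,-1,0,0,-2,0,0,0,-1,0,0,0,0,0,0,-1,0,0,0,0,0,0,-1]

```text
time_s: 9.08
eef_pos: [560.8, 264.8, 162.8]
ee_rot: [0.0, 0.999, 0.041, 0.001]
force: [-0.6, -0.2, -2.4]
grip_width: 0.632
```

```bash
python3 -c "
from h import *
s=readout.sense();print(s['eef_pos'],s['force'],s['grip_width'],s['joints'])
cap('wrist','w8.png');cap('scene','s8.png');plan((690,-164,162),Rt(-51))
"
```

```text
[560.80376405 264.83732484 162.81397494] [-0.61380743 -0.16515171 -2.44865739] 0.6318012807196881 [ 2.52674539e-01  5.46294966e-01  1.23240182e+00 -2.43345204e-04
  1.36189186e+00  1.74075149e+00]
shift cm (tool axes now) [ 9.42 43.79 -0.14] | 44.8
turn units [ 0.02  0.03 11.15] shift in new axes [41.5  16.87 -0.14]
```

View pics/s8.png

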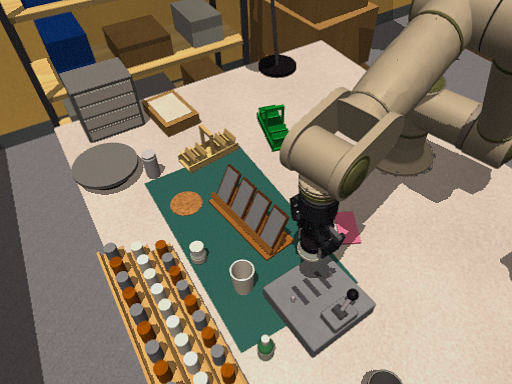

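View pics/w8.png

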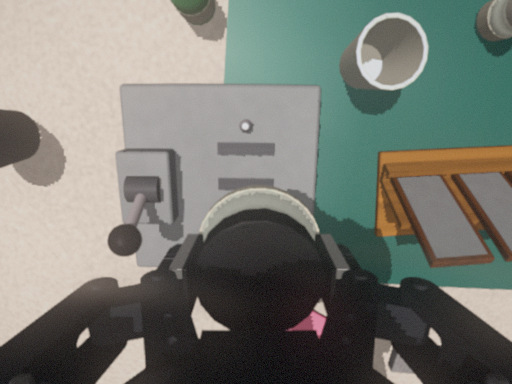

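```bash
python3 -c "
from h import *
for n,f,b in [('top','top0.png',(280,140,325,178)),('scene','scene0.png',(165,185,208,220)),('scene','s8.png',(165,185,208,220))]:
    im=cv2.imread('pics/'+f).astype(int); x0,y0,x1,y1=b
    m=np.zeros(im.shape[:2],np.uint8); m[y0:y1,x0:x1]=(((im[...,2]-im[...,0])>40)*255)[y0:y1,x0:x1]
    c=max(cv2.findContours(m,0,2)[0],key=cv2.contourArea); e=cv2.fitEllipse(c); print(f,e,onz(n,e[0],3))
plan((690,-164,162),Rt(4.8))
"
```

```text
top0.png ((301.9958190917969, 158.26455688476562), (25.38189125061035, 26.869857788085938), 113.57789611816406) [[ 689.41032108 -163.27709332    3.        ]]
scene0.png ((185.77281188964844, 203.04611206054688), (22.995067596435547, 32.06333923339844), 78.08820343017578) [[ 692.88783394 -162.99713467    3.        ]]
s8.png ((185.805419921875, 203.01414489746094), (23.118358612060547, 32.05986022949219), 78.49394989013672) [[ 692.75300235 -163.06176936    3.        ]]
shift cm (tool axes now) [ 9.42 43.79 -0.14] | 44.8
turn units [ 0.01  0.03 -0.01] shift in new axes [ 9.37 43.8  -0.14]
```

Emit:
carry_out:
  steps: [0.26,1.2,0,0,0,0,-1,0.53,2.5,0,0,0,0,-1,0.53,2.5,0,0,0,0,-1,0.53,2.5,0,0,0,0,-1,0.53,2.5,0,0,0,0,-1,0.53,2.5,0,0,0,0,-1,0.53,2.5,0,0,0,0,-1,0.53,2.5,0,0,0,0,-1,0.53,2.5,0,0,0,0,-1,0.53,2.5,0,0,0,0,-1,0.53,2.5,0,0,0,0,-1,0.53,2.5,0,0,0,0,-1,0.53,2.5,0,0,0,0,-1,0.53,2.5,0,0,0,0,-1,0.53,2.5,0,0,0,0,-1,0.53,2.5,0,0,0,0,-1,0.53,2.5,0,0,0,0,-1,0.53,2.5,0,0,0,0,-1,0.2,0,0,0,0,0,-1,0,0,0,0,0,0,-1]

```text
time_s: 10.85
eef_pos: [690.7, -164.5, 160.3]
ee_rot: [-0.001, 0.999, 0.04, -0.001]
force: [0.1, 0.8, -1.8]
grip_width: 0.623
```

```bash
python3 -c "
from h import *
s=readout.sense();print(s['eef_pos'],s['force'],s['grip_width'],s['joints'])
p=pose();im=cap('wrist','w9.png');plan((691,-163,-24),Rt(4.8))
im=cv2.imread('pics/w9.png').astype(int)
m=np.uint8(((im[...,2]-im[...,0])>40)*255)
c=max(cv2.findContours(m,0,2)[0],key=cv2.contourArea);print(cv2.boundingRect(c))
a=np.linspace(0,2*np.pi,400);im=np.uint8(im)
for q in proj('wrist',np.c_[691+48*np.cos(a),-163+48*np.sin(a),0*a+3],p): cv2.circle(im,tuple(int(t) for t in q),0,(0,0,255),-1)
cv2.imwrite('pics/w9o.png',im)
"
```

```text
[ 690.69886011 -164.5201985   160.28515933] [ 0.06979938  0.78794984 -1.8051278 ] 0.6233659923851004 [-3.98360561e-01  7.73472107e-01  8.54735460e-01 -3.58370614e-05
  1.51610814e+00  1.09186592e+00]
shift cm (tool axes now) [7.000e-02 1.000e-02 1.848e+01] | 18.5
turn units [-0.01  0.02 -0.02] shift in new axes [ 3.000e-02 -1.000e-02  1.848e+01]
(0, 0, 142, 64)
```

View pics/w9o.png

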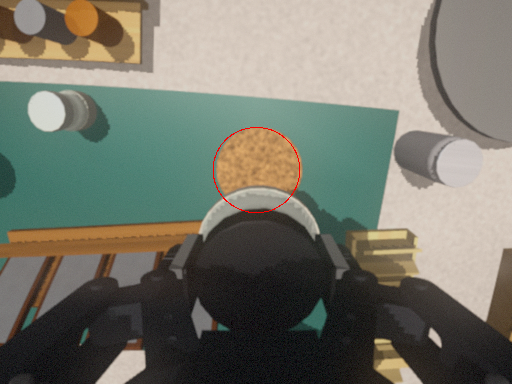

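Emit:
carry_out:
  steps: [0,0,1.5,0,0,0,-1,0,0,3,0,0,0,-1,0,0,3,0,0,0,-1,0,0,3,0,0,0,-1,0,0,3,0,0,0,-1,0,0,2,0,0,0,-1,0,0,1,0,0,0,-1,0,0,0.9,0,0,0,-1,0,0,0.5,0,0,0,-1,0,0,0.2,0,0,0,-1,0,0,0,0,0,0,-1,0,0,0,0,0,0,-1]

```text
time_s: 11.9
eef_pos: [691.9, -162.9, -17.5]
ee_rot: [0.0, 0.999, 0.041, 0.001]
force: [-0.3, -0.3, -1.8]
grip_width: 0.629
```

Emit:
carry_out:
  steps: [0,0,0.2,0,0,0,-1,0,0,0,0,0,0,-1,0,0,0,0,0,0,-1]

```text
time_s: 12.15
eef_pos: [691.4, -162.7, -20.4]
ee_rot: [0.0, 0.999, 0.041, 0.0]
force: [-0.9, -1.2, -1.9]
grip_width: 0.629
```

Emit:
carry_out:
  steps: [0,0,0.2,0,0,0,-1,0,0,0,0,0,0,-1,0,0,0,0,0,0,-1]

```text
time_s: 12.4
eef_pos: [691.2, -162.7, -22.8]
ee_rot: [-0.0, 0.999, 0.041, -0.0]
force: [1.0, -0.7, -1.5]
grip_width: 0.626
```

Emit:
carry_out:
  steps: [0,0,0.15,0,0,0,-1,0,0,0,0,0,0,-1,0,0,0,0,0,0,-1]

```text
time_s: 12.65
eef_pos: [691.5, -162.8, -23.9]
ee_rot: [0.0, 0.999, 0.041, 0.0]
force: [1.0, -0.3, -0.2]
grip_width: 0.628
```

Emit:
carry_out:
  steps: [0,0,0.1,0,0,0,-1,0,0,0,0,0,0,-1,0,0,0,0,0,0,1,0,0,0,0,0,0,1,0,0,0,0,0,0,1,0,0,0,0,0,0,1,0,0,0,0,0,0,1,0,0,0,0,0,0,1,0,0,-1,0,0,0,1,0,0,-2,0,0,0,1,0,0,-3,0,0,0,1,0,0,-3,0,0,0,1,0,0,-3,0,0,0,1,0,0,-3,0,0,0,1,0,0,-3,0,0,0,1,0,0,-3,0,0,0,1,0,0,-3,0,0,0,1,0,0,-3,0,0,0,1]

```text
time_s: 14.15
eef_pos: [690.9, -162.5, 247.4]
ee_rot: [0.0, 0.999, 0.041, 0.0]
force: [0.2, 0.0, 0.4]
grip_width: 0.999
```

```bash
python3 -c "
from h import *
s=readout.sense();print(s['eef_pos'],s['force'],s['grip_width'],s['joints'])
cap('wrist','w10.png');cap('scene','s10.png');cap('top','t10.png')
"
```

```text
[ 690.89623804 -162.48474827  247.44123603] [0.17087305 0.02373722 0.42147336] 0.9985959439366026 [-3.95594858e-01  7.55580986e-01  6.67376525e-01  2.12875534e-05
  1.71766785e+00  1.09229826e+00]
```

View pics/w10.png

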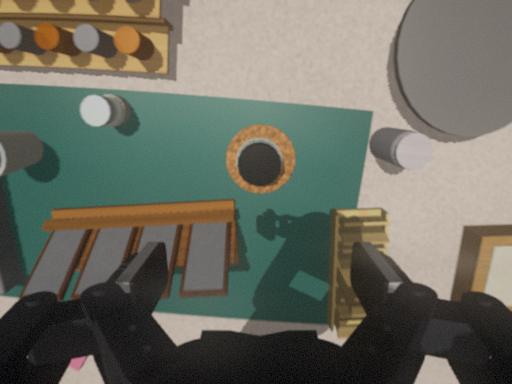

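View pics/s10.png

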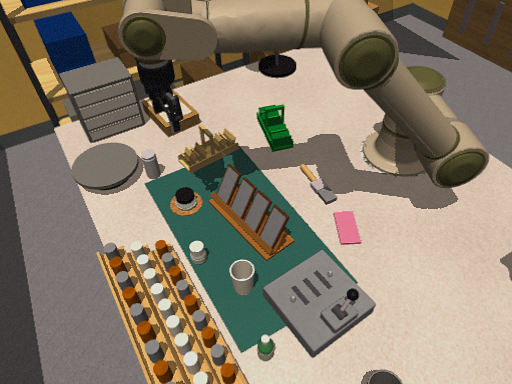

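```bash
python3 -c "
from h import *
plan((525,-310,290),Rt(97))
"
```

```text
shift cm (tool axes now) [-17.83  13.29  -4.22] | 22.6
turn units [  0.07  -0.02 -18.45] shift in new axes [-12.57 -18.36  -4.17]
```

Emit:
carry_out:
  steps: [-1.3,0.8,-0.4,0,0,0,1,-1.8,1.4,-0.5,0,0,0,1,-1.8,1.4,-0.5,0,0,0,1,-1.8,1.4,-0.5,0,0,0,1,-1.8,1.4,-0.5,0,0,0,1,-1.8,1.4,-0.5,0,0,0,1,-1.8,1.4,-0.5,0,0,0,1,-1.8,1.4,-0.4,0,0,0,1,-1.8,1.4,-0.4,0,0,0,1,-1.8,1.3,0,0,0,0,1]

```text
time_s: 15.13
eef_pos: [526.8, -310.3, 286.8]
ee_rot: [-0.0, 0.999, 0.041, -0.0]
force: [0.3, -0.2, 0.0]
grip_width: 1.003
```

Emit:
carry_out:
  steps: [0,0,0,0,0,-1,1,0,0,0,0,0,-1,1,0,0,0,0,0,-1,1,0,0,0,0,0,-1,1,0,0,0,0,0,-1,1,0,0,0,0,0,-1,1,0,0,0,0,0,-1,1,0,0,0,0,0,-1,1,0,0,0,0,0,-1,1,0,0,0,0,0,-1,1,0,0,0,0,0,-1,1,0,0,0,0,0,-1,1,0,0,0,0,0,-1,1,0,0,0,0,0,-1,1,0,0,0,0,0,-1,1,0,0,0,0,0,-1,1,0,0,0,0,0,-1,1,0,0,0,0,0,-1,1,0,0,0,0,0,-0.4,1,0,0,0,0,0,0,1]

```text
time_s: 16.8
eef_pos: [527.5, -309.4, 286.0]
ee_rot: [-0.001, 0.664, 0.748, -0.0]
force: [0.2, 0.7, -0.4]
grip_width: 0.999
```

```bash
python3 -c "
from h import *
s=readout.sense();print(repr(pose(s)),s['grip_width'],s['joints'])
cap('wrist','w11.png')
"
```

```text
(array([ 527.52995617, -309.43467113,  286.00531726]), array([[-0.11861949,  0.99293895, -0.00129094],
       [ 0.99293899,  0.11862094,  0.0011142 ],
       [ 0.00125947, -0.00114966, -0.99999855]])) 0.9986181725536991 [-7.21806248e-01  4.77480760e-01  1.02507971e+00 -1.66830869e-05
  1.64073738e+00 -8.40707655e-01]
```

View pics/w11.png

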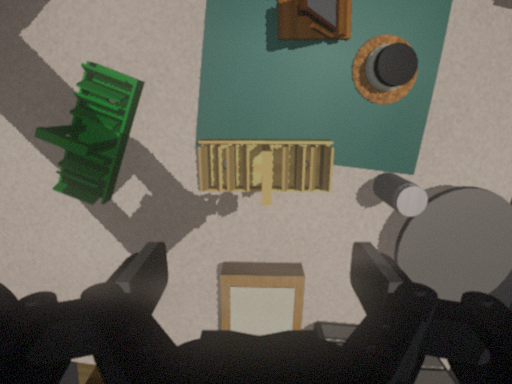

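```bash
python3 -c "
from h import *
crop('w11.png','w11c.png',180,125,350,225,4.7)
"
```

```text
(no output)
```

View pics/w11c.png

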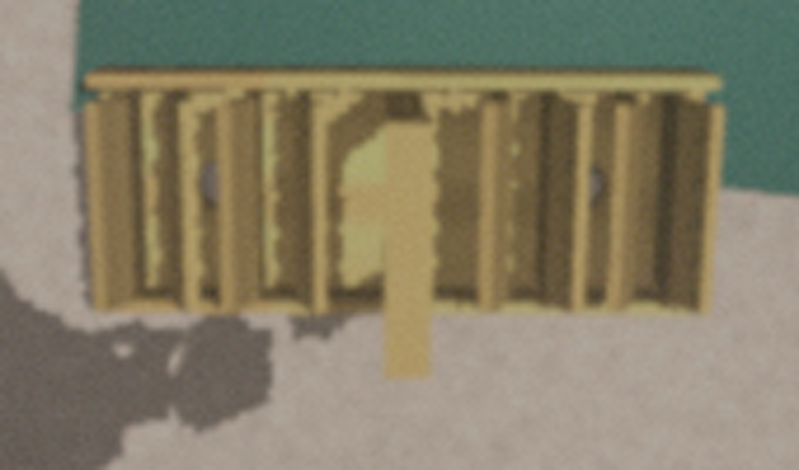

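```bash
python3 -c "
from h import *
p=(np.array([527.52995617, -309.43467113,  286.00531726]), np.array([[-0.11861949,  0.99293895, -0.00129094],
       [ 0.99293899,  0.11862094,  0.0011142 ],
       [ 0.00125947, -0.00114966, -0.99999855]]))
f=lambda u,v:np.array([u,v])/4.7+[180,125]
A=[onz('wrist',f(u,v),108,p)[0] for u,v in [(408,120),(407.5,377),(385,248),(431,248)]]
for a in A: print(a.round(1))
d=A[0]-A[1];print('bar len',np.linalg.norm(d),'yaw',np.degrees(np.arctan2(-d[0],d[1])),'w',np.linalg.norm(A[2]-A[3]),'c',(A[0]+A[1])/2)
for z in(8,20):
  B=onz('wrist',[f(85,82),f(720,82)],z,p); e=B[1]-B[0]; print(z,np.linalg.norm(e),np.degrees(np.arctan2(e[1],e[0])),B)
B=onz('wrist',[f(210,186),f(596,186)],4,p);print(B,B.mean(0),np.degrees(np.arctan2(*(B[1]-B[0])[1::-1])))
"
```

```text
[ 535.  -288.7  108. ]
[ 543.1 -354.3  108. ]
[ 533.3 -321.3  108. ]
[ 544.7 -319.9  108. ]
bar len 66.11583910891989 yaw 7.113284527657209 w 11.557104598993492 c [ 539.04520875 -321.46376423  108.        ]
8 198.90090364496365 6.872631532941169 [[ 437.0946968  -301.29610146    8.        ]
 [ 634.56642076 -277.49509923    8.        ]]
20 193.69072522524883 6.872631532941175 [[ 439.27985973 -299.78574796   20.        ]
 [ 631.57884241 -276.6082093    20.        ]]
[[ 478.72423498 -330.28498746    4.        ]
 [ 601.74091612 -315.47477825    4.        ]] [ 540.23257555 -322.87988285    4.        ] 6.864906584168758
```

```bash
python3 -c "
from h import *
plan((539.2,-321.5,50),Rt(96.9))
"
```

```text
shift cm (tool axes now) [-1.36  1.03 23.61] | 23.7
turn units [-0.01 -0.01 -0.04] shift in new axes [-1.34  1.01 23.61]
```

Emit:
carry_out:
  steps: [-0.7,0.5,0,0,0,0,-0.2,-0.66,0.53,1,0,0,0,-0.2,0,0,2,0,0,0,-0.2,0,0,3,0,0,0,-0.2,0,0,3,0,0,0,-0.2,0,0,3,0,0,0,-0.2,0,0,3,0,0,0,-0.2,0,0,1.6,0,0,0,-0.2,0,0,0,0,0,0,-0.2,0,0,0,0,0,0,-0.2]

```text
time_s: 17.68
eef_pos: [539.5, -321.9, 120.1]
ee_rot: [-0.001, 0.665, 0.747, 0.0]
force: [0.6, -0.5, 0.3]
grip_width: 0.398
```

```bash
python3 -c "
from h import *
plan((539.2,-321.5,50),Rt(96.9))
p=pose();cap('wrist','w12.png');print(proj('wrist',(539.2,-321.5,108),p),proj('wrist',p[0]+[0,0,35],p))
"
```

```text
shift cm (tool axes now) [ 0.03 -0.02  7.01] | 7.0
turn units [-0.01 -0.01 -0.04] shift in new axes [ 0.04 -0.03  7.01]
[[257.30296512 213.05016968]] [[257.30986201 243.79298151]]
```

View pics/w12.png

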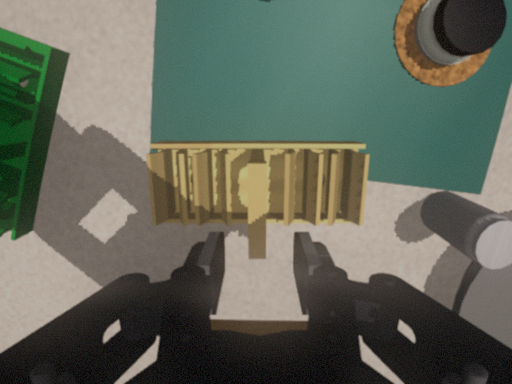

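Emit:
carry_out:
  steps: [0,0,1,0,0,0,-0.2,0,0,1.5,0,0,0,-0.2,0,0,1.5,0,0,0,-0.2,0,0,1,0,0,0,-0.2,0,0,1,0,0,0,-0.2,0,0,0.5,0,0,0,-0.2,0,0,0,0,0,0,-0.2]

```text
time_s: 18.32
eef_pos: [539.5, -321.8, 54.9]
ee_rot: [-0.001, 0.664, 0.747, 0.0]
force: [-0.2, -0.1, -0.1]
grip_width: 0.4
```

```bash
python3 -c "
from h import *
p=pose();print(p[0]);cap('wrist','w13.png');cap('scene','s13.png');crop('s13.png','s13c.png',150,100,280,200,5)
"
```

```text
[ 539.47952449 -321.79880742   54.94886906]
```

View pics/w13.png

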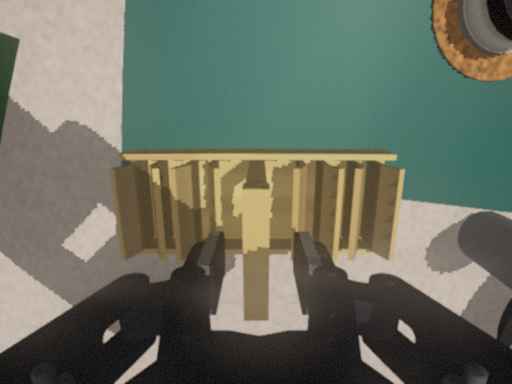

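View pics/s13c.png

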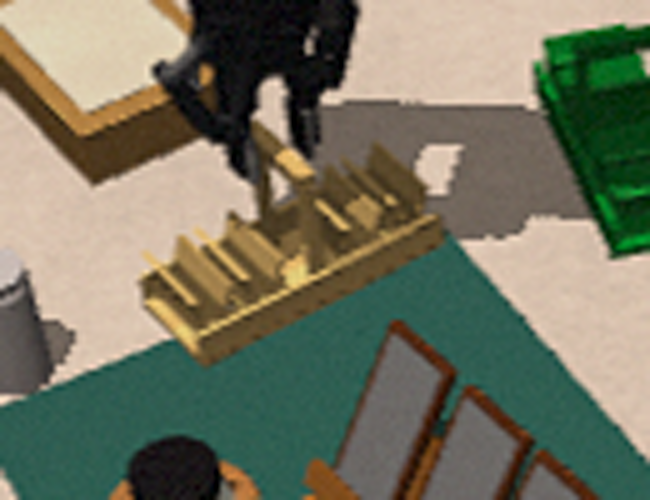

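Emit:
carry_out:
  steps: [0,0,0.5,0,0,0,-0.2,0,0,0.4,0,0,0,-0.2,0,0,0,0,0,0,-0.2,0,0,0,0,0,0,-1,0,0,0,0,0,0,-1,0,0,0,0,0,0,-1,0,0,0,0,0,0,-1,0,0,0,0,0,0,-1,0,0,0,0,0,0,-1]
  grip_force: 90

```text
time_s: 19.17
eef_pos: [539.8, -322.2, 47.2]
ee_rot: [0.0, 0.664, 0.747, -0.0]
force: [-0.8, -0.3, 3.4]
grip_width: 0.119
```

Emit:
carry_out:
  steps: [0,0,-0.5,0,0,0,-1,0,0,-1,0,0,0,-1,0,0,-1.5,0,0,0,-1,0,0,0,0,0,0,-1,0,0,0,0,0,0,-1]

```text
time_s: 19.58
eef_pos: [540.0, -322.1, 77.3]
ee_rot: [0.001, 0.664, 0.748, 0.0]
force: [0.0, 1.4, -5.2]
grip_width: 0.118
```

```bash
python3 -c "
from h import *
p=pose();print(p[0]);cap('wrist','w14.png');cap('scene','s14.png');crop('s14.png','s14c.png',150,100,280,200,5)
"
```

```text
[ 539.96546456 -322.10068251   77.32110675]
```

View pics/w14.png

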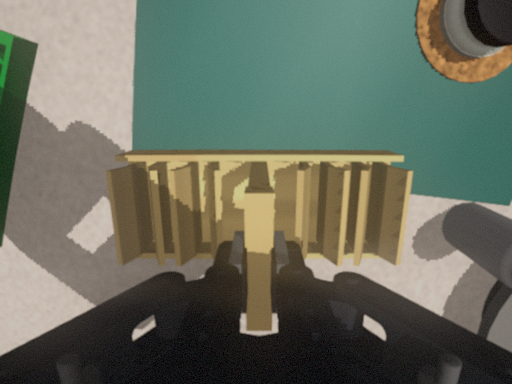

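View pics/s14c.png

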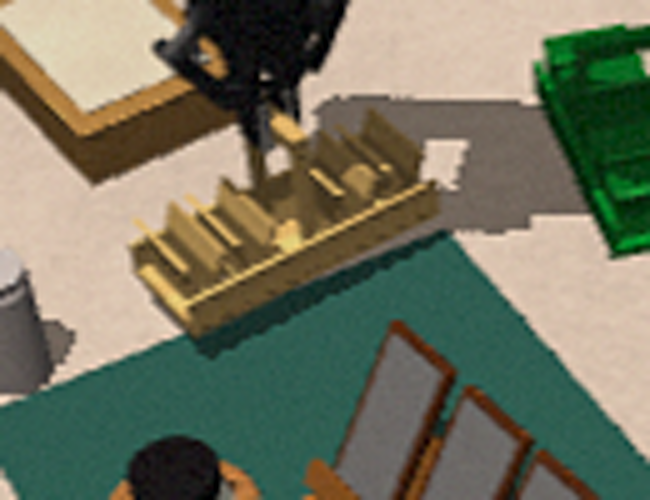

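Emit:
carry_out:
  steps: [0,0,-1.5,0,0,0,-1,0,0,-2,0,0,0,-1,0,0,-2,0,0,0,-1,0,0,-2,0,0,0,-1,0,0,-2,0,0,0,-1,0,0,-2,0,0,0,-1,0,0,-2,0,0,0,-1,0,0,-2,0,0,0,-1,0,0,-1.5,0,0,0,-1,0,0,-0.5,0,0,0,-1,0,0,0,0,0,0.22,-1,0,0,0,0,0,0.2,-1,0,0,0,0,0,0,-1]

```text
time_s: 20.77
eef_pos: [539.3, -321.7, 250.0]
ee_rot: [-0.001, 0.678, 0.735, -0.0]
force: [-0.1, 0.3, -4.9]
grip_width: 0.117
```

```bash
python3 -c "
from h import *
p=pose();print(p[0]);cap('scene','s15.png')
plan((556.6,150,252),Rt(94.8))
"
```

```text
[ 539.34885654 -321.68546851  249.98157999]
shift cm (tool axes now) [46.88  5.51 -0.1 ] | 47.2
turn units [-0.02 -0.02 -0.04] shift in new axes [46.86  5.66 -0.18]
```

View pics/s15.png

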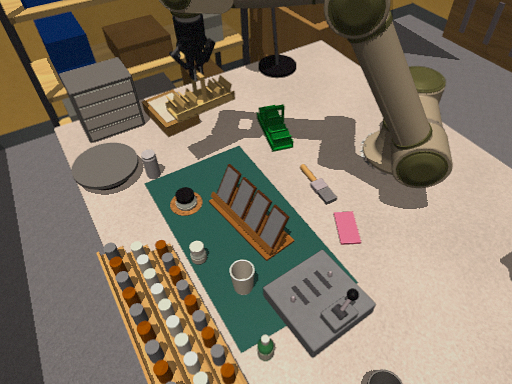

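Emit:
carry_out:
  steps: [1.2,0.15,0,0,0,0,-1,2.5,0.3,0,0,0,0,-1,2.5,0.3,0,0,0,0,-1,2.5,0.3,0,0,0,0,-1,2.5,0.3,0,0,0,0,-1,2.5,0.3,0,0,0,0,-1,2.5,0.3,0,0,0,0,-1,2.5,0.3,0,0,0,0,-1,2.5,0.3,0,0,0,0,-1,2.5,0.3,0,0,0,0,-1,2.5,0.3,0,0,0,0,-1,2.5,0.3,0,0,0,0,-1,2.5,0.3,0,0,0,0,-1,2.5,0.3,0,0,0,0,-1,2.5,0.3,0,0,0,0,-1,2.5,0.3,0,0,0,0,-1,2.5,0.3,0,0,0,0,-1,2.5,0.3,0,0,0,0,-1,2.5,0.3,0,0,0,0,-1,0.7,0.05,0,0,0,0,-1]

```text
time_s: 22.48
eef_pos: [556.6, 153.8, 251.3]
ee_rot: [-0.001, 0.677, 0.736, 0.0]
force: [-1.2, -0.5, -4.9]
grip_width: 0.122
```

Emit:
carry_out:
  steps: [0,0,0,0,0,0,-1,0,0,0,0,0,0,-1,0,0,0,0,0,0,-1]

```text
time_s: 22.73
eef_pos: [557.4, 149.2, 251.6]
ee_rot: [-0.0, 0.678, 0.735, -0.0]
force: [0.6, -0.7, -3.6]
grip_width: 0.121
```

```bash
python3 -c "
from h import *
p=pose();print(repr(p));cap('wrist','w16.png')
"
```

```text
(array([557.40625118, 149.18139873, 251.62299834]), array([[-8.02702017e-02,  9.96773077e-01, -3.58515382e-04],
       [ 9.96773078e-01,  8.02700637e-02, -3.84016109e-04],
       [-3.53998866e-04, -3.88183531e-04, -9.99999862e-01]]))
```

View pics/w16.png

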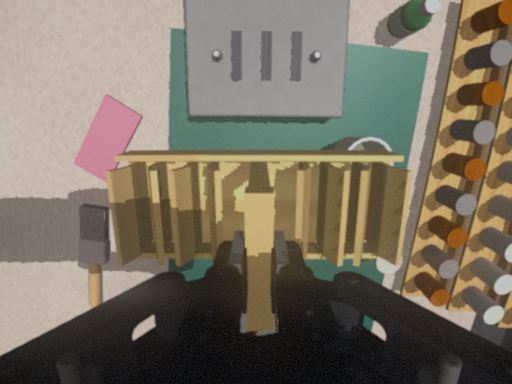

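```bash
python3 -c "
from h import *
crop('w16.png','w16a.png',180,30,350,130,4.7)
crop('w16.png','w16b.png',100,140,420,340,2.5)
"
```

```text
(no output)
```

View pics/w16a.png

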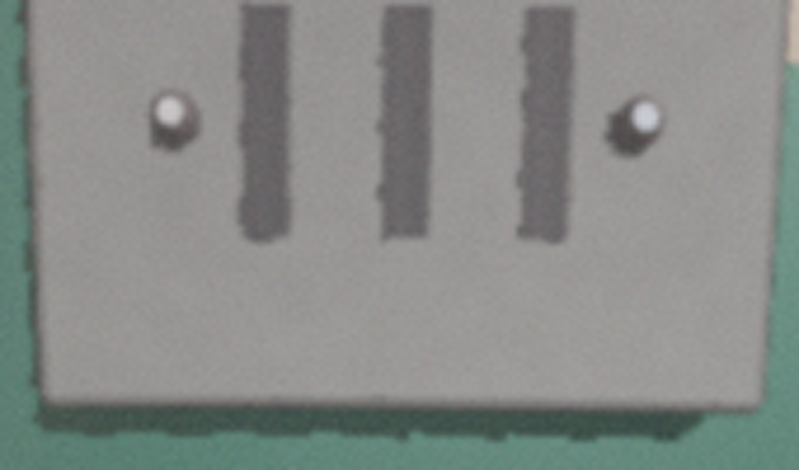

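View pics/w16b.png

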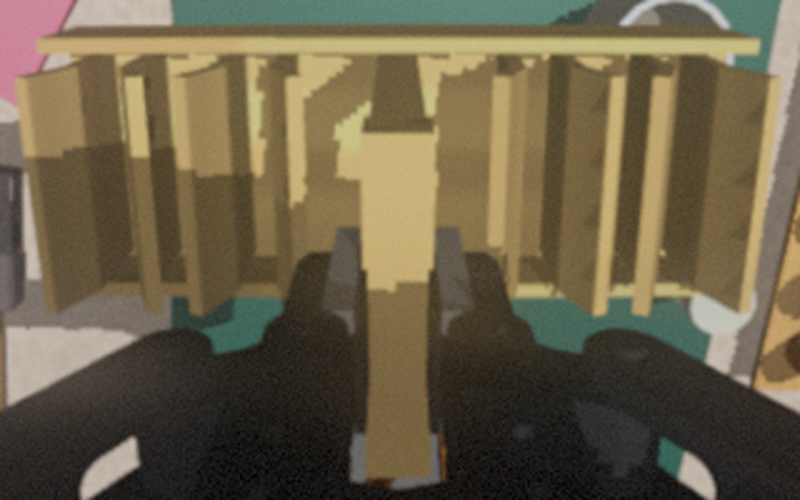

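```bash
python3 -c "
from h import *
p=(np.array([557.40625118, 149.18139873, 251.62299834]),np.array([[-8.02702017e-02,  9.96773077e-01, -3.58515382e-04],
       [ 9.96773078e-01,  8.02700637e-02, -3.84016109e-04],
       [-3.53998866e-04, -3.88183531e-04, -9.99999862e-01]]))
f=lambda u,v:np.array([u,v])/4.7+[180,30]
g=lambda u,v:np.array([u,v])/2.5+[100,140]
B=onz('wrist',[f(170,110),f(646,117)],60,p);d=B[1]-B[0];print(B,B.mean(0),np.linalg.norm(d),np.degrees(np.arctan2(d[1],d[0])))
zt=p[0][2]-47.2+108
T=onz('wrist',[g(397.5,130),g(398.5,478)],zt,p);print('bar',(T-p[0])@p[1], np.linalg.norm(T[1]-T[0]))
zt=p[0][2]-47.2+20
T=onz('wrist',[g(38,40),g(760,40)],zt,p);print('rail',(T-p[0])@p[1], np.linalg.norm(T[1]-T[0]))
"
```

```text
[[500.32258188 272.02915611  60.        ]
 [613.63769675 279.78991718  60.        ]] [556.98013931 275.90953664  60.        ] 113.58056466852726 3.9179729873195606
bar [[ 34.30233593   0.81190624 -60.81246655]
 [-32.24345718   1.0442727  -60.78899961]] 66.54620294771485
rail [[ 35.96198116 -97.03475956  27.22494055]
 [ 36.06450555  99.66717106  27.1485478 ]] 196.701972086216
```

Emit:
carry_out:
  steps: [1,0.08,0,0,0,0,-1,2,0.14,0,0,0,0,-1,2,0.14,0,0,0,0,-1,2,0.14,0,0,0,0,-1,2,0.14,0,0,0,0,-1,2,0.14,0,0,0,0,-1,1.5,0.1,0,0,0,0,-1,0,0,1,0,0,0,-1,0,0,2,0,0,0,-1,0,0,2,0,0,0,-1,0,0,2,0,0,0,-1,0,0,2,0,0,0,-1,0,0,2,0,0,0,-1,0,0,1,0,0,0,-1,0,0,1,0,0,0,-1,0,0,0,0,0,0,-1,0,0,0,0,0,0,-1,0,0,0,0,0,0,-1]

```text
time_s: 24.28
eef_pos: [556.8, 275.4, 123.0]
ee_rot: [0.001, 0.678, 0.735, 0.001]
force: [0.2, 0.7, -3.5]
grip_width: 0.118
```

```bash
python3 -c "
from h import *
s=readout.sense();p=pose(s);print(repr(p),s['force']);cap('wrist','w17.png');cap('scene','s17.png');crop('s17.png','s17c.png',240,180,390,350,4)
o=p[0]+p[1]@np.array([1,1,0]);print('rack origin',o,'yaw',np.degrees(np.arctan2(p[1][1,1],p[1][0,1])))
"
```

```text
(array([556.83577808, 275.41786871, 123.00945661]), array([[-8.09186363e-02,  9.96718628e-01,  2.03740650e-03],
       [ 9.96720646e-01,  8.09177262e-02,  5.25367627e-04],
       [ 3.58781399e-04,  2.07323715e-03, -9.99997786e-01]])) [ 0.16891471  0.68634128 -3.51976979]
rack origin [557.75157807 276.49550708 123.01188863] yaw 4.641328599809317
```

View pics/w17.png

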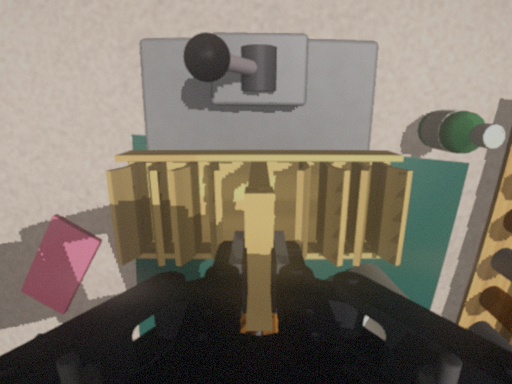

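View pics/s17c.png

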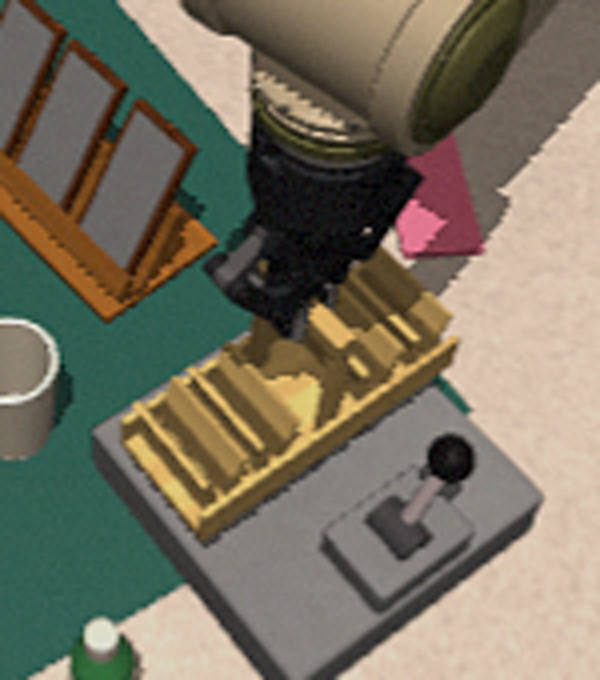

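Emit:
carry_out:
  steps: [-0.08,-0.08,0.5,0,0,0,-1,0,0,0.5,0,0,0,-1,0,0,0.5,0,0,0,-1,0,0,0.3,0,0,0,-1,0,0,0.2,0,0,0,-1,0,0,0,0,0,0,-1,0,0,0,0,0,0,-1]

```text
time_s: 24.97
eef_pos: [555.5, 274.4, 101.7]
ee_rot: [-0.0, 0.678, 0.735, -0.0]
force: [0.2, -0.2, -3.8]
grip_width: 0.117
```

Emit:
carry_out:
  steps: [0,0,0.2,0,0,0,-1,0,0,0.2,0,0,0,-1,0,0,0,0,0,0,-1,0,0,0,0,0,0,-1]

```text
time_s: 25.3
eef_pos: [555.4, 274.4, 97.7]
ee_rot: [-0.0, 0.678, 0.735, -0.0]
force: [0.5, 0.9, -4.7]
grip_width: 0.115
```

Emit:
carry_out:
  steps: [0,0,0.2,0,0,0,-1,0,0,0.2,0,0,0,-1,0,0,0,0,0,0,-1,0,0,0,0,0,0,-1]

```text
time_s: 25.63
eef_pos: [555.4, 274.4, 93.6]
ee_rot: [-0.0, 0.678, 0.735, -0.0]
force: [0.3, 0.2, -5.0]
grip_width: 0.115
```

Emit:
carry_out:
  steps: [0,0,0.15,0,0,0,-1,0,0,0,0,0,0,-1,0,0,0,0,0,0,-1]

```text
time_s: 25.88
eef_pos: [555.4, 274.4, 92.3]
ee_rot: [-0.0, 0.678, 0.735, -0.0]
force: [-0.5, -0.1, -4.5]
grip_width: 0.114
```

Emit:
carry_out:
  steps: [0,0,0.15,0,0,0,-1,0,0,0,0,0,0,-1,0,0,0,0,0,0,-1]

```text
time_s: 26.13
eef_pos: [555.6, 274.4, 92.2]
ee_rot: [0.0, 0.678, 0.735, 0.0]
force: [-4.0, -2.1, 4.8]
grip_width: 0.122
```

Emit:
carry_out:
  steps: [0,0,0.15,0,0,0,-1,0,0,0,0,0,0,-1,0,0,0,0,0,0,-1]

```text
time_s: 26.38
eef_pos: [555.7, 274.4, 92.1]
ee_rot: [0.001, 0.678, 0.735, 0.001]
force: [-8.6, -3.5, 14.5]
grip_width: 0.119
```

Emit:
carry_out:
  steps: [0,0,-0.2,0,0,0,-1,0,0,0,0,0,0,-0.2,0,0,0,0,0,0,-0.2,0,0,0,0,0,0,-0.2,0,0,0,0,0,0,-0.2,0,0,-1,0,0,0,-0.2,0,0,-2,0,0,0,-0.2,0,0,-3,0,0,0,-0.2,0,0,-3,0,0,0,-0.2,0,0,-3,0,0,0,-0.2,0,0,-3,0,0,0,-0.2,0,0,-2,0,0,0,-0.2,0,0,-0.5,0,0,0,-0.2,0,0,0,0,0,0,-0.2]

```text
time_s: 27.55
eef_pos: [555.9, 274.6, 267.9]
ee_rot: [0.001, 0.678, 0.735, 0.001]
force: [0.2, -1.0, -0.8]
grip_width: 0.399
```

```bash
python3 -c "
from h import *
s=readout.sense();p=pose(s);print(repr(p),s['force']);cap('wrist','w18.png');cap('scene','s18.png');crop('s18.png','s18c.png',180,140,390,350,3.5)
crop('w18.png','w18c.png',100,100,400,300,2.6)
"
```

```text
(array([555.86124909, 274.55264914, 267.88491933]), array([[-8.09923031e-02,  9.96710405e-01,  2.93535839e-03],
       [ 9.96714547e-01,  8.09901663e-02,  8.39861549e-04],
       [ 5.99363580e-04,  2.99373673e-03, -9.99995339e-01]])) [ 0.16291158 -1.01250219 -0.77952943]
```

View pics/w18c.png

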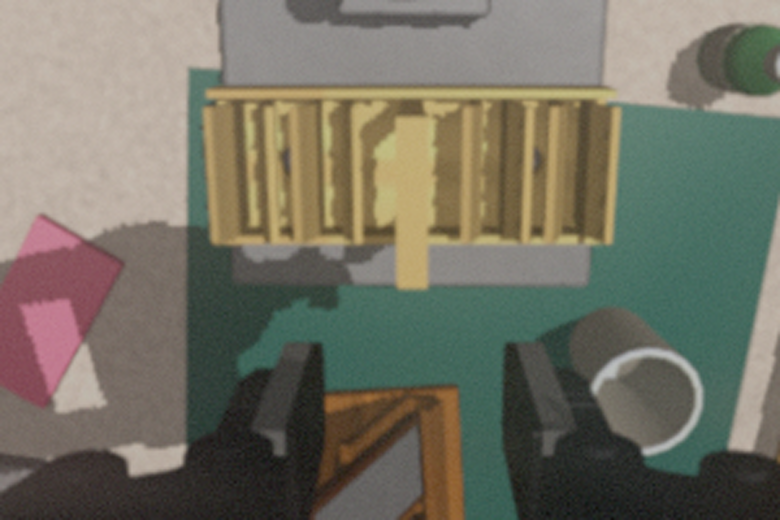

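View pics/s18c.png

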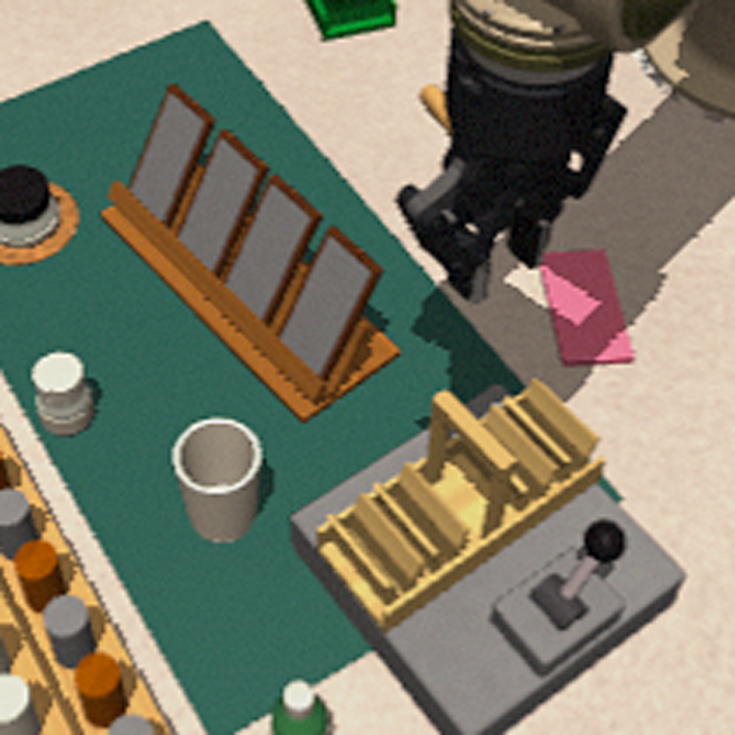

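Emit:
carry_out:
  steps: [-1,-0.1,0,0,0,0,0,-2,-0.2,-0.5,0,0,0,0,-2.5,-0.25,-0.5,0,0,0,0,-2.5,-0.25,-0.5,0,0,0,0,-2.5,-0.25,-0.5,0,0,0,0,-2.5,-0.25,-0.5,0,0,0,0,-2.5,-0.25,-0.5,0,0,0,0,-2.5,-0.25,0,0,0,0,0,-2.5,-0.25,0,0,0,0,0,-2.5,-0.25,0,0,0,0,0,-2.5,-0.25,0,0,0,0,0,-1.5,-0.25,0,0,0,0,0,0,0,0,0,0,0,0,0,0,0,0,0,0,0,0,0,0,0,0,0,0]

```text
time_s: 28.9
eef_pos: [549.1, 3.5, 295.7]
ee_rot: [-0.001, 0.678, 0.735, -0.0]
force: [0.3, 0.6, -0.0]
grip_width: 0.502
```

```bash
python3 -c "
from h import *
s=readout.sense();p=pose(s);print(repr(p),s['force']);np.savez('p19.npz',P=p[0],R=p[1]);cap('wrist','w19.png')
p18=(np.array([555.86124909, 274.55264914, 267.88491933]), np.array([[-8.09923031e-02,  9.96710405e-01,  2.93535839e-03],[ 9.96714547e-01,  8.09901663e-02,  8.39861549e-04],[ 5.99363580e-04,  2.99373673e-03, -9.99995339e-01]]))
g=lambda u,v:np.array([u,v])/2.6+[100,100]
T=onz('wrist',[g(415,115),g(413,290)],153,p18);print(T,T.mean(0))
"
```

```text
(array([549.140135  ,   3.50117119, 295.72451501]), array([[-8.11835185e-02,  9.96698587e-01, -1.07797321e-03],
       [ 9.96699014e-01,  8.11840636e-02,  4.71933877e-04],
       [ 5.57890074e-04, -1.03610159e-03, -9.99999308e-01]])) [ 0.26624925  0.5797074  -0.02331173]
[[555.03038423 308.44027183 153.        ]
 [559.77500524 241.51931214 153.        ]] [557.40269473 274.97979199 153.        ]
```

View pics/w19.png

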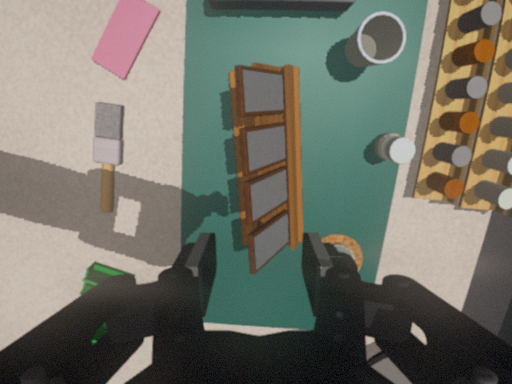

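```bash
python3 -c "
from h import *
crop('w19.png','w19c.png',215,50,325,280,2.6)
im=cv2.imread('pics/w19.png')[50:280,215:325]
cv2.imwrite('pics/w19c.png',cv2.resize(im,None,fx=5,fy=2.6*1.0,interpolation=2)) if 0 else None
cv2.imwrite('pics/w19a.png',cv2.resize(cv2.imread('pics/w19.png')[55:170,220:320],None,fx=5,fy=5,interpolation=2))
cv2.imwrite('pics/w19b.png',cv2.resize(cv2.imread('pics/w19.png')[160:280,220:320],None,fx=5,fy=5,interpolation=2))
crop('s18.png','s19.png',200,155,300,265,5)
"
```

```text
(no output)
```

View pics/w19a.png

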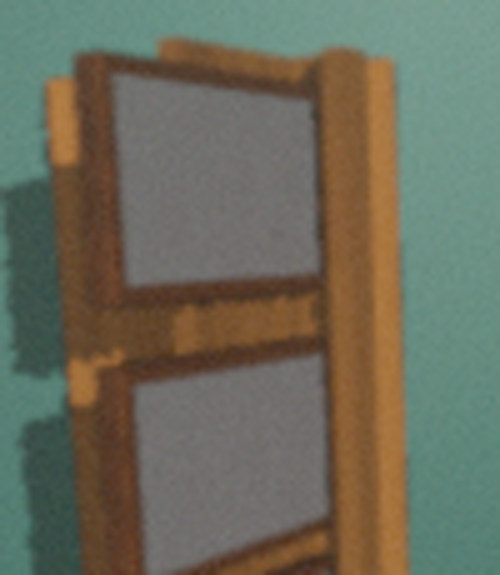

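View pics/w19b.png

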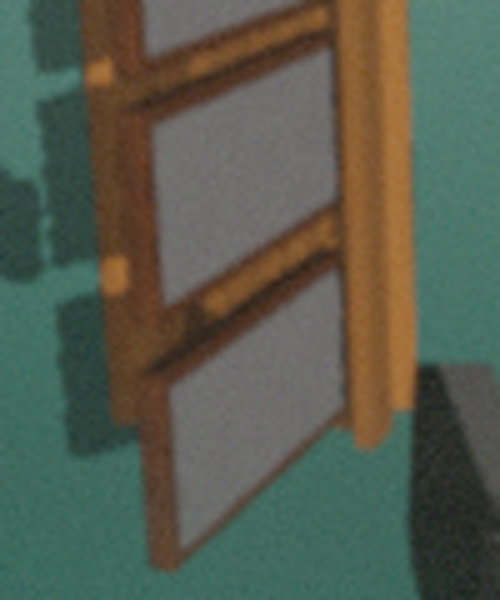

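View pics/s19.png

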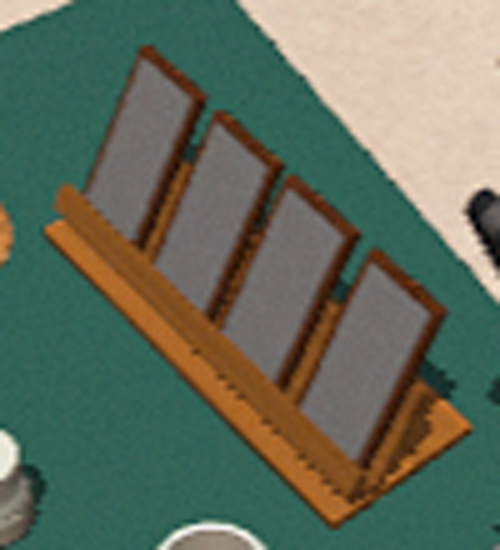

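```bash
cat > st.py <<'E'
from h import *
z=np.load('p19.npz');p=(z['P'],z['R'])
a=lambda u,v:np.array([u,v])/5+[220,55]
b=lambda u,v:np.array([u,v])/5+[220,160]
s=lambda u,v:np.array([u,v])/5+[200,155]
W=[(a(108,66),a(125,290)),(a(131,378),b(145,55)),(b(152,122),b(163,306)),(b(168,385),b(180,552))]
S=[(s(440,315),s(375,262)),(s(350,240),s(290,190)),(s(275,172),s(222,125)),(s(197,105),s(147,58))]
for i in range(4):
    for k in range(2):
        X=tri([('wrist',W[i][k],p),('scene',S[i][k],None)])
        print(i,'AB'[k],X.round(1),(proj('wrist',X,p)[0]-W[i][k]).round(1),(proj('scene',X)[0]-S[i][k]).round(1), onz('wrist',W[i][k],109,p).round(1))
    M=(onz('wrist',W[i][0],108,p)+onz('wrist',W[i][1],108,p))[0]/2;print('mid',M.round(1))
L=onz('wrist',[a(320,55),b(342,440),a(398,65),b(412,408)],20,p);print(L.round(1));d=L[0]-L[1];print(np.degrees(np.arctan2(-d[0],d[1])));d=L[2]-L[3];print(np.degrees(np.arctan2(-d[0],d[1])))
L=onz('wrist',[a(398,65),b(412,408)],10,p);print(L.round(1))
E
python3 st.py
```

```text
0 A [519.3 113.4 110.8] [-2.1 -1.5] [-1.1  0.1] [[521.6 112.3 109. ]]
0 B [526.9  65.  108.9] [-1.7 -1.2] [-0.9  0. ] [[528.9  63.8 109. ]]
mid [525.2  88.1 108. ]
1 A [529.8  45.2 108.8] [-1.6 -1.2] [-0.9 -0. ] [[531.8  44.  109. ]]
1 B [537.2  -2.8 107.5] [-1.  -0.9] [-0.6 -0.1] [[538.5  -3.5 109. ]]
mid [535.1  20.1 108. ]
2 A [539.1 -17.8 109.5] [-1.8 -1.7] [-1.1 -0.2] [[541.5 -19.9 109. ]]
2 B [545.5 -64.8 109. ] [-1.6 -1.9] [-1.1 -0.3] [[547.8 -67.2 109. ]]
mid [544.6 -43.8 108. ]
3 A [548.8 -86.8 107.6] [-1.4 -1.7] [-0.9 -0.4] [[550.7 -88.5 109. ]]
3 B [ 555.8 -132.2  111. ] [-1.1 -1.8] [-0.8 -0.5] [[ 557.5 -135.9  109. ]]
mid [ 554.1 -112.7  108. ]
[[ 574.3  130.3   20. ]
 [ 609.3 -141.4   20. ]
 [ 596.2  129.6   20. ]
 [ 630.4 -128.5   20. ]]
7.335561842779589
7.559291856028198
[[ 597.3  130.9   10. ]
 [ 632.3 -132.8   10. ]]
```

```bash
cat >> h.py <<'E'
S_YAW=7.7; FC=np.array([538.6,-11,109.])
def stand(i,d,yaw=S_YAW,F=None,tilt=-30):
    a=np.radians(yaw); ex=np.array([np.cos(a),np.sin(a),0]); ey=np.array([-np.sin(a),np.cos(a),0]); ez=np.array([0,0,1.])
    R=Rt(90+yaw,tilt); 
    F=FC+ey*(99-66*i) if F is None else np.array(F,float)
    return F-4*R[:,1]+R[:,2]*d, R
E
python3 -c "
from h import *
X,R=stand(0,-20);print(X.round(1));print(R.round(3));plan(X,R);print(readout.sense()['joints'])"
```

```text
[512.   85.3 124.3]
[[-0.134  0.858  0.495]
 [ 0.991  0.116  0.067]
 [ 0.     0.5   -0.866]]
shift cm (tool axes now) [ 8.42 -3.03 17.16] | 19.4
turn units [-6.01  0.15 -0.59] shift in new axes [  8.58 -10.83  13.56]
[-2.06540502e-01  3.21337892e-01  1.22315384e+00  1.59913370e-04
  1.59786283e+00 -2.88515196e-01]
```

Emit:
carry_out:
  steps: [0,0,0,-1,0,-0.1,0,0,0,0,-1,0,-0.1,0,0,0,0,-1,0,-0.1,0,0,0,0,-1,0,-0.1,0,0,0,0,-1,0,-0.1,0,0,0,0,-1,0,-0.1,0,1,-1.3,0,0,0,0,0,2,-2.5,0,0,0,0,0,2,-2.5,0,0,0,0,0,2,-2.5,0,0,0,0,0,1.58,-2,1,0,0,0,0,0,0,2,0,0,0,0,0,0,2.5,0,0,0,0,0,0,2.5,0,0,0,0,0,0,2.5,0,0,0,0,0,0,2,0,0,0,0,0,0,1,0,0,0,0,0,0,0,0,0,0,0,0,0,0,0,0,0,0,0,0,0,0,0,0,0]

```text
time_s: 30.62
eef_pos: [512.6, 82.8, 125.1]
ee_rot: [0.176, 0.635, 0.728, 0.191]
force: [-0.1, -0.6, -0.2]
grip_width: 0.501
```

```bash
python3 -c "
from h import *
s=readout.sense();p=pose(s);np.savez('p20.npz',P=p[0],R=p[1]);cap('wrist','w20.png')
print(p[0]);X,R=stand(0,-20);plan(X,R)
im=cv2.imread('pics/w20.png')
for i in range(4):
  X,R=stand(i,0)
  c=[X+R@np.array([a*28,b*4,e]) for a,b,e in [(-1,-1,0),(1,-1,0),(1,1,0),(-1,1,0),(1,1,110),(-1,1,110)]]
  q=proj('wrist',c,p).round(1);print(i,q.tolist())
  cv2.polylines(im,[np.int32(q[[0,1,2,3]])],True,(0,0,255));cv2.polylines(im,[np.int32(q[[2,4,5,3]])],True,(255,0,0))
cv2.imwrite('pics/w20o.png',im)
cap('scene','s20.png')
"
```

```text
[512.64574804  82.83315046 125.05810223]
shift cm (tool axes now) [ 0.27 -0.08  0.06] | 0.3
turn units [0.01 0.15 0.05] shift in new axes [ 0.27 -0.08  0.06]
0 [[251.5, 243.6], [251.4, 165.0], [263.6, 165.1], [262.9, 243.7], [261.8, 144.2], [261.4, 198.1]]
1 [[251.7, 321.5], [251.5, 256.4], [262.7, 256.5], [262.0, 321.6], [261.3, 207.2], [260.9, 255.2]]
2 [[251.9, 385.6], [251.7, 332.1], [261.9, 332.1], [261.3, 385.6], [260.9, 263.3], [260.5, 305.8]]
3 [[252.1, 437.9], [251.9, 394.2], [261.2, 394.2], [260.7, 437.9], [260.5, 312.9], [260.1, 350.4]]
```

View pics/w20o.png

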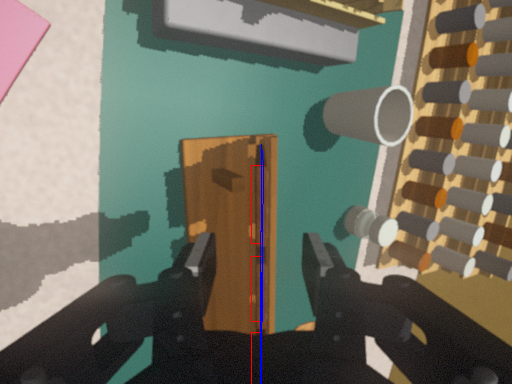

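View pics/s20.png

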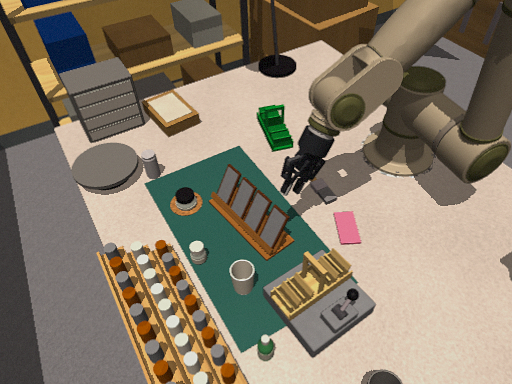

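```bash
python3 -c "
from h import *
crop('w20.png','w20c.png',200,120,320,340,2.7)
im=cv2.imread('pics/w20.png')[120:340,200:320]
cv2.imwrite('pics/w20c.png',cv2.resize(im,None,fx=5,fy=2.7,interpolation=2))
"
```

```text
(no output)
```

View pics/w20c.png

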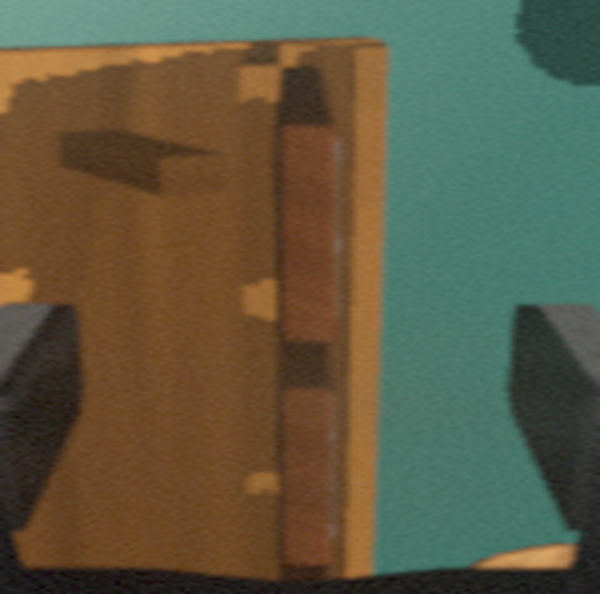

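Emit:
carry_out:
  steps: [0.17,0.18,1,0,0,0,0,0,0,1.5,0,0,0,0,0,0,2,0,0,0,0,0,0,2,0,0,0,0,0,0,1,0,0,0,0,0,0,1,0,0,0,0,0,0,0,0,0,0,0,0,0,0,0,0,0,0]

```text
time_s: 31.38
eef_pos: [556.2, 88.9, 51.9]
ee_rot: [0.175, 0.635, 0.727, 0.19]
force: [1.0, -0.7, 0.1]
grip_width: 0.501
```

```bash
python3 -c "
from h import *
s=readout.sense();p=pose(s);cap('wrist','w21.png');print(s['force'],p[0])
im=cv2.imread('pics/w21.png')[120:340,170:350]
cv2.imwrite('pics/w21c.png',cv2.resize(im,None,fx=3.5,fy=2.7,interpolation=2))
cap('scene','s21.png');crop('s21.png','s21c.png',200,130,340,270,4)
"
```

```text
[ 1.01294462 -0.6930031   0.10095849] [556.17181891  88.94394171  51.93090867]
```

View pics/w21c.png

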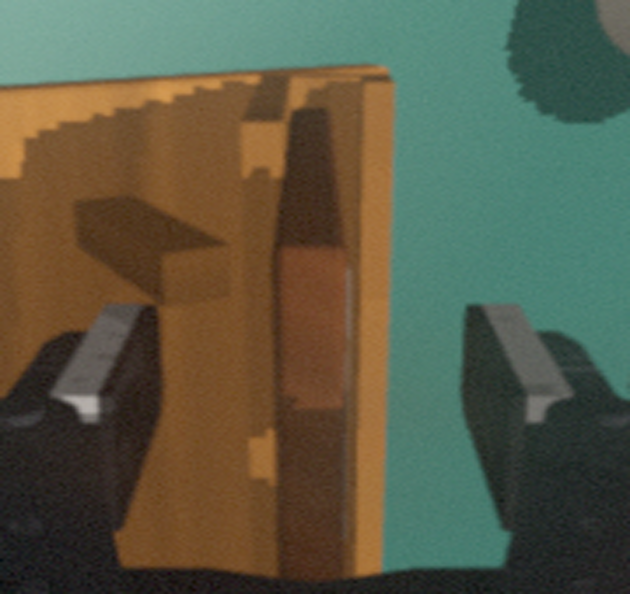

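View pics/s21c.png

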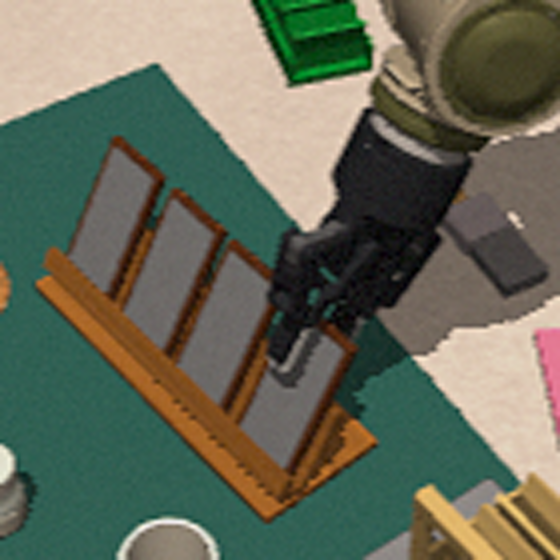

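Emit:
carry_out:
  steps: [0,0,0,0,0,0,-1,0,0,0,0,0,0,-1,0,0,0,0,0,0,-1,0,0,0,0,0,0,-1,0,0,0,0,0,0,-1]
  grip_force: 60

```text
time_s: 31.9
eef_pos: [556.2, 88.9, 52.1]
ee_rot: [0.176, 0.635, 0.727, 0.19]
force: [-4.6, -0.8, 6.8]
grip_width: 0.086
```

```bash
python3 -c "
from h import *
s=readout.sense();p=pose(s);print(s['force'],p[0],s['grip_width']);np.savez('g0.npz',P=p[0],R=p[1])
cap('scene','s22.png');crop('s22.png','s22c.png',200,130,340,270,4)
"
```

```text
[-4.58385538 -0.7507242   6.84133287] [556.22893568  88.90906928  52.10781842] 0.0857108112804176
```

View pics/s22c.png

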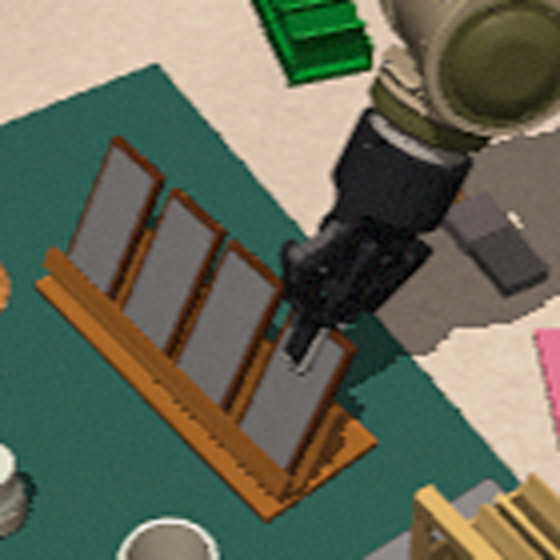

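Emit:
carry_out:
  steps: [0,0.25,-0.43,0,0,0,-1,0,0.5,-0.87,0,0,0,-1,0,1,-1.73,0,0,0,-1,0,1.25,-2.17,0,0,0,-1,0,1.25,-2.17,0,0,0,-1,0,1.25,-2.17,0,0,0,-1,0,1.25,-2.17,0,0,0,-1,0,1.25,-2.17,0,0,0,-1,0,0.75,-1.3,0,0,0,-1,0,0,0,1,0,0,-1,0,0,0,1,0,0,-1,0,0,0,1,0,0,-1,0,0,0,1,0,0,-1,0,0,0,1,0,0,-1,0,0,0,1,0,0,-1,0,0,0,0,0,0.6,-1,0,0,0,0,0,0,-1,0,0,0,0,0,0,-1]

```text
time_s: 33.45
eef_pos: [555.6, 91.1, 226.7]
ee_rot: [0.005, 0.678, 0.735, -0.005]
force: [0.0, 0.3, -1.0]
grip_width: 0.086
```

```bash
cat >> h.py <<'E'
def slot(X,z,yaw=4.6):
    return np.array([555.7+X*.9968,275+X*.0802,z]),Rt(90+yaw)
E
python3 -c "
from h import *
s=readout.sense();p=pose(s);print(s['force'],p[0],s['grip_width'])
X,R=slot(76,225);plan(X,R)
cap('wrist','w23.png')
cap('scene','s23.png')
"
```

```text
[ 0.03968245  0.3107378  -0.99997049] [555.63246373  91.1492806  226.70552108] 0.08616189628078982
shift cm (tool axes now) [18.33  9.07 -0.08] | 20.5
turn units [ 0.01  0.16 -0.01] shift in new axes [18.33  9.08  0.17]
```

View pics/s23.png

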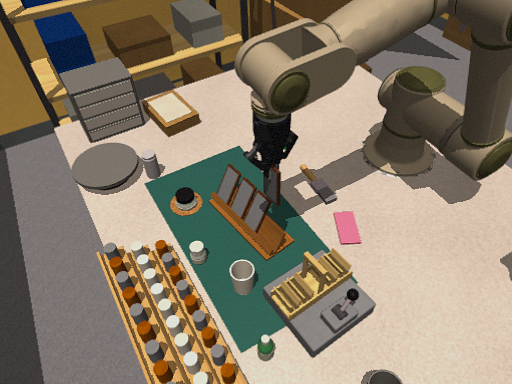

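View pics/w23.png

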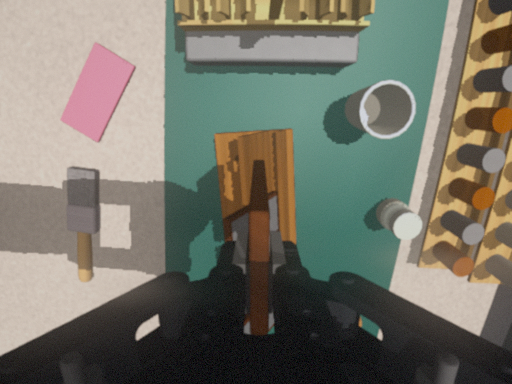

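Emit:
carry_out:
  steps: [1,0.5,0,0,0.16,0,-1,2,1,0,0,0,0,-1,2,1,0,0,0,0,-1,2,1,0,0,0,0,-1,2,1,0,0,0,0,-1,2,1,0,0,0,0,-1,2,1,0,0,0,0,-1,2,1,0,0,0,0,-1,2,1,0,0,0,0,-1,1.33,0.58,0,0,0,0,-1,0,0,0,0,0,0,-1,0,0,0,0,0,0,-1,0,0,0,0,0,0,-1]

```text
time_s: 34.63
eef_pos: [631.8, 280.7, 226.9]
ee_rot: [-0.0, 0.679, 0.734, 0.0]
force: [1.2, -0.2, -0.9]
grip_width: 0.083
```

```bash
python3 -c "
from h import *
s=readout.sense();p=pose(s);print(s['force'],p[0],s['grip_width'])
X,R=slot(76,225);plan(X,R)
cap('wrist','w24.png')
cap('scene','s24.png');crop('s24.png','s24c.png',240,190,390,340,4)
"
```

```text
[ 1.17955136 -0.15825769 -0.89426053] [631.75569361 280.6919478  226.86190357] 0.08331385874100428
shift cm (tool axes now) [ 0.04 -0.03  0.19] | 0.2
turn units [ 0.   -0.01 -0.02] shift in new axes [ 0.04 -0.03  0.19]
```

View pics/w24.png

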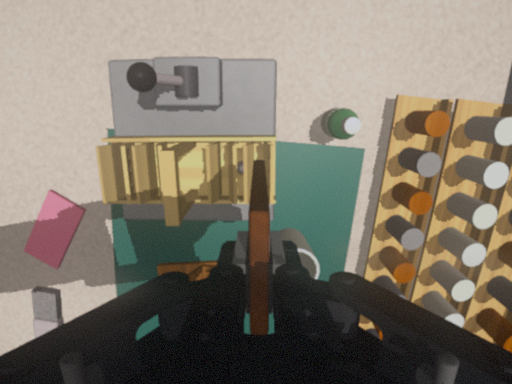

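View pics/s24c.png

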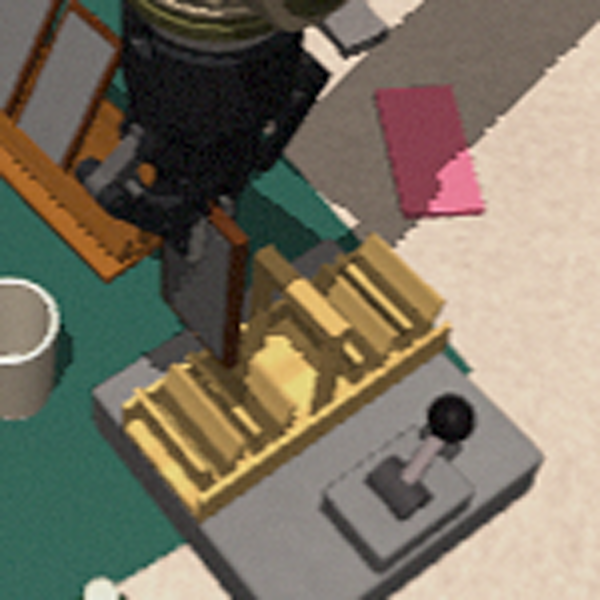

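Emit:
carry_out:
  steps: [0,0,1,0,0,0,-1,0,0,1.5,0,0,0,-1,0,0,2,0,0,0,-1,0,0,2,0,0,0,-1,0,0,1,0,0,0,-1,0,0,0.5,0,0,0,-1,0,0,0,0,0,0,-1,0,0,0,0,0,0,-1]

```text
time_s: 35.4
eef_pos: [632.4, 281.1, 147.7]
ee_rot: [0.0, 0.679, 0.734, 0.001]
force: [-0.4, 0.0, 0.4]
grip_width: 0.084
```

```bash
python3 -c "
from h import *
s=readout.sense();p=pose(s);print(s['force'],p[0],s['grip_width'])
X,R=slot(76,98);plan(X,R)
cap('wrist','w25.png');crop('w25.png','w25c.png',60,90,340,290,2.8)
cap('scene','s25.png');crop('s25.png','s25c.png',240,190,390,340,4)
"
```

```text
[-0.36777022  0.03063189  0.4300124 ] [632.36131141 281.10611432 147.66834197] 0.0844520855846461
shift cm (tool axes now) [ 0.   -0.1   4.97] | 5.0
turn units [ 0.02 -0.01 -0.02] shift in new axes [ 0.01 -0.09  4.97]
```

View pics/w25c.png

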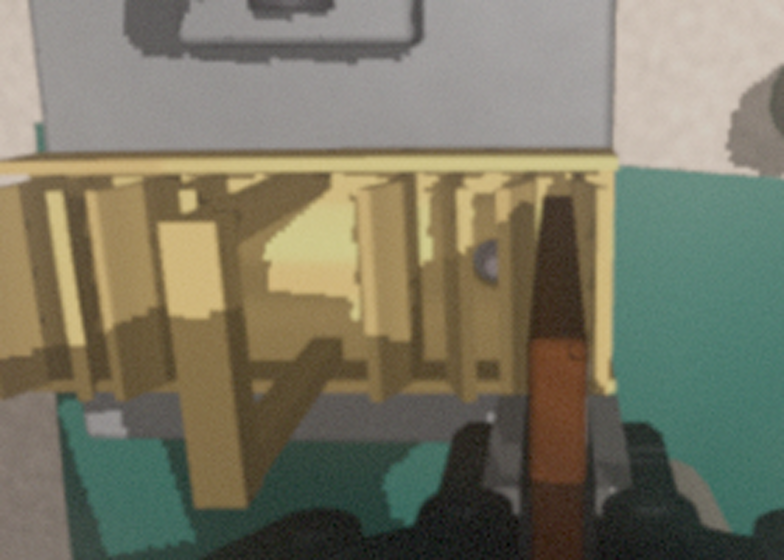

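View pics/s25c.png

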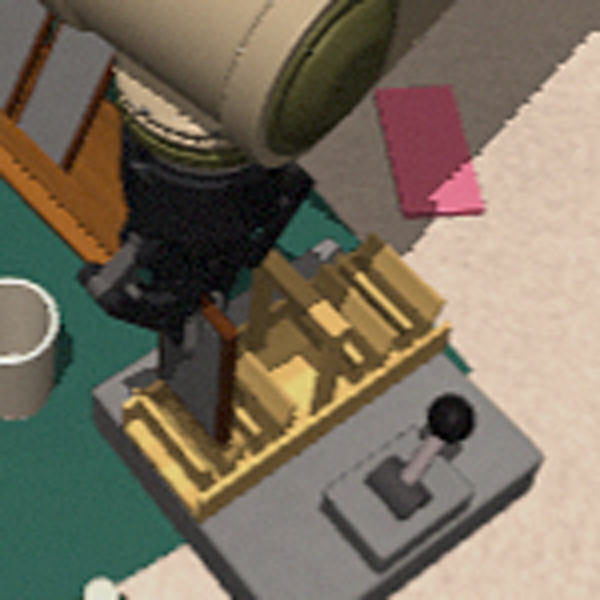

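Emit:
carry_out:
  steps: [0,-0.05,0.5,0,0,0,-1,0,0,0.7,0,0,0,-1,0,0,0.7,0,0,0,-1,0,0,0.7,0,0,0,-1,0,0,0.6,0,0,0,-1,0,0,0,0,0,0,-1,0,0,0,0,0,0,-1]

```text
time_s: 36.08
eef_pos: [631.3, 281.1, 114.3]
ee_rot: [-0.0, 0.679, 0.734, 0.0]
force: [-0.2, -0.7, -1.1]
grip_width: 0.084
```

Emit:
carry_out:
  steps: [0,0,0.5,0,0,0,-1,0,0,0.4,0,0,0,-1,0,0,0,0,0,0,-1,0,0,0,0,0,0,-1]

```text
time_s: 36.42
eef_pos: [631.4, 281.1, 105.5]
ee_rot: [-0.0, 0.679, 0.734, 0.0]
force: [0.1, 0.1, -1.1]
grip_width: 0.087
```

Emit:
carry_out:
  steps: [0,0,0.2,0,0,0,-1,0,0,0.2,0,0,0,-1,0,0,0,0,0,0,-1,0,0,0,0,0,0,-1]

```text
time_s: 36.75
eef_pos: [631.4, 281.1, 101.6]
ee_rot: [-0.0, 0.679, 0.734, 0.0]
force: [0.1, 0.3, -1.5]
grip_width: 0.084
```

Emit:
carry_out:
  steps: [0,0,0.2,0,0,0,-1,0,0,0,0,0,0,-1,0,0,0,0,0,0,-1]

```text
time_s: 37.0
eef_pos: [631.5, 281.1, 99.6]
ee_rot: [-0.0, 0.679, 0.734, 0.0]
force: [-1.0, -0.4, -0.7]
grip_width: 0.088
```

Emit:
carry_out:
  steps: [0,0,0.2,0,0,0,-1,0,0,0,0,0,0,-1,0,0,0,0,0,0,-1]

```text
time_s: 37.25
eef_pos: [631.4, 281.1, 97.5]
ee_rot: [-0.0, 0.679, 0.734, 0.0]
force: [-0.1, 1.2, -1.0]
grip_width: 0.085
```

Emit:
carry_out:
  steps: [0,0,0.2,0,0,0,-1,0,0,0,0,0,0,-1,0,0,0,0,0,0,-1]

```text
time_s: 37.5
eef_pos: [631.4, 281.1, 95.5]
ee_rot: [-0.0, 0.679, 0.734, 0.0]
force: [0.5, 0.9, 0.2]
grip_width: 0.086
```

Emit:
carry_out:
  steps: [0,0,0.2,0,0,0,-1,0,0,0,0,0,0,-1,0,0,0,0,0,0,-1]

```text
time_s: 37.75
eef_pos: [631.5, 281.1, 93.6]
ee_rot: [-0.0, 0.679, 0.734, 0.0]
force: [-0.2, 0.1, -1.0]
grip_width: 0.084
```

```bash
python3 -c "
from h import *
cap('wrist','w26.png');crop('w26.png','w26c.png',60,90,340,290,2.8)
cap('scene','s26.png');crop('s26.png','s26c.png',240,190,390,340,4)
"
```

```text
(no output)
```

View pics/w26c.png

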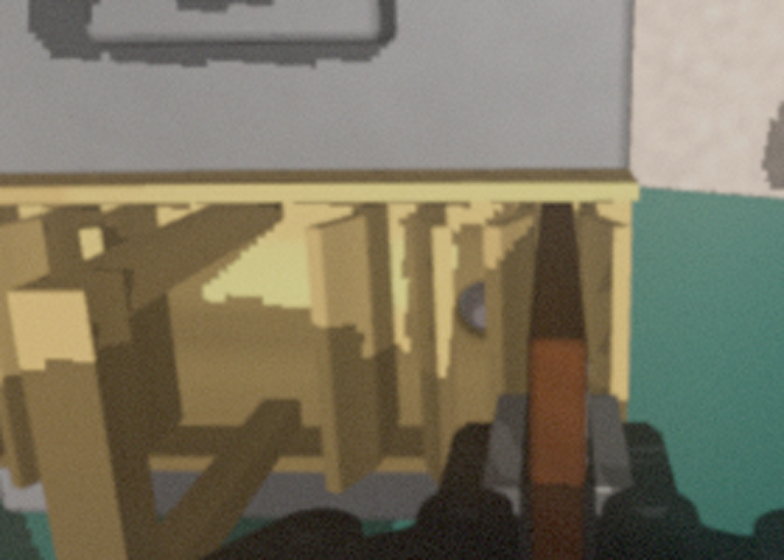

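View pics/s26c.png

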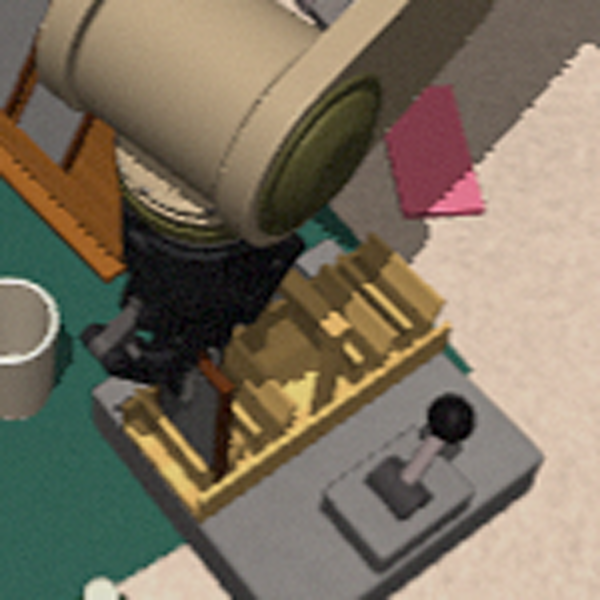

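Emit:
carry_out:
  steps: [-0.1,0,0.2,0,0,0,-1,0,0,0.1,0,0,0,-1,0,0,0,0,0,0,-1,0,0,0,0,0,0,-1]

```text
time_s: 38.18
eef_pos: [631.5, 280.1, 90.6]
ee_rot: [-0.0, 0.679, 0.734, 0.0]
force: [-0.1, 0.1, -0.7]
grip_width: 0.085
```

Emit:
carry_out:
  steps: [0,0,0.2,0,0,0,-1,0,0,0.1,0,0,0,-1,0,0,0,0,0,0,-1,0,0,0,0,0,0,-1]

```text
time_s: 38.52
eef_pos: [632.1, 280.4, 90.2]
ee_rot: [0.001, 0.679, 0.734, 0.001]
force: [-4.6, -1.3, 12.1]
grip_width: 0.084
```

Emit:
carry_out:
  steps: [0,0,0.2,0,0,0,-1,0,0,0,0,0,0,-1,0,0,0,0,0,0,-1]

```text
time_s: 38.77
eef_pos: [632.3, 280.6, 90.0]
ee_rot: [0.001, 0.679, 0.734, 0.002]
force: [-7.1, -0.6, 21.6]
grip_width: 0.082
```

Emit:
carry_out:
  steps: [0,0,0.2,0,0,0,-1,0,0,0,0,0,0,-1,0,0,0,0,0,0,-1]

```text
time_s: 39.02
eef_pos: [633.4, 281.1, 89.9]
ee_rot: [0.002, 0.678, 0.735, 0.004]
force: [-7.1, -0.3, 28.5]
grip_width: 0.083
```

Emit:
carry_out:
  steps: [0,0,-0.65,0,0,0,-1,0,0,0,0,0,0,-1,0,0,0,0,0,0,-0.55,0,0,0,0,0,0,-0.55,0,0,0,0,0,0,-0.55,0,0,0,0,0,0,-0.55]

```text
time_s: 39.52
eef_pos: [631.4, 280.1, 89.6]
ee_rot: [-0.0, 0.679, 0.734, 0.0]
force: [0.5, -0.6, 0.8]
grip_width: 0.224
```

```bash
python3 -c "
from h import *
s=readout.sense();p=pose(s);print(s['force'],p[0],s['grip_width'])
cap('wrist','w27.png');crop('w27.png','w27c.png',60,90,340,290,2.8)
cap('scene','s27.png');crop('s27.png','s27c.png',240,190,390,340,4)
"
```

```text
[ 0.48503342 -0.63675668  0.84862247] [631.42850866 280.0511372   89.58400907] 0.22379084208255884
```

View pics/w27c.png

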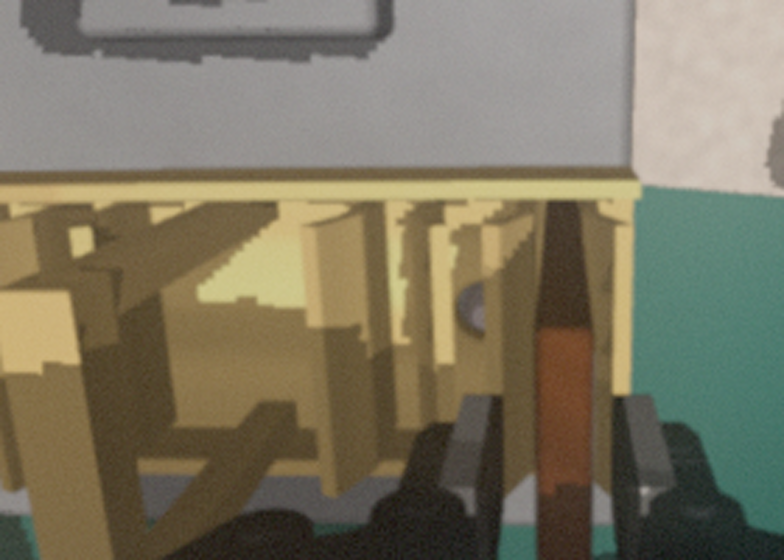

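View pics/s27c.png

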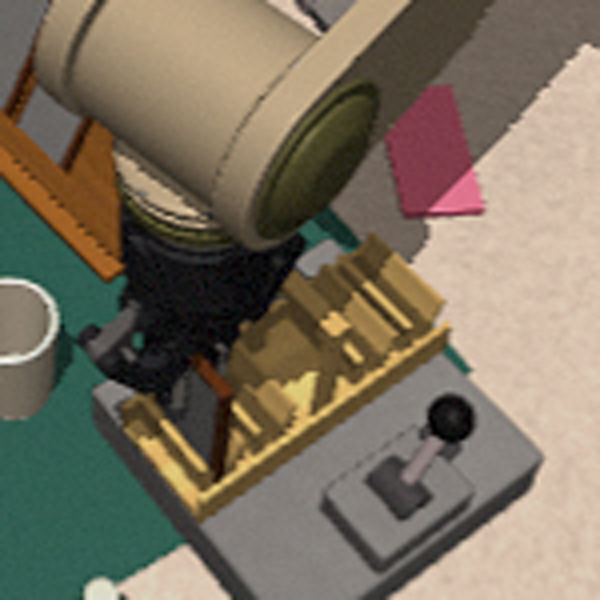

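Emit:
carry_out:
  steps: [0,0,-0.5,0,0,0,-0.55,0,0,-1,0,0,0,-0.55,0,0,-2,0,0,0,-0.55,0,0,-2.5,0,0,0,-0.55,0,0,-3,0,0,0,-0.55,0,0,-3,0,0,0,0,0,0,-3,0,0,0,0,0,0,-2,0,0,0,0,0,0,0,0,0,0,0,0,0,0,0,0,0,0]

```text
time_s: 40.45
eef_pos: [631.8, 280.2, 261.9]
ee_rot: [0.001, 0.679, 0.734, 0.002]
force: [-0.3, 0.2, -0.1]
grip_width: 0.502
```

```bash
cat >> h.py <<'E'
def G(i,d):
    "d = distance of reported TCP below plaque top edge, along it"
    a=np.radians(S_YAW); ey=np.array([-np.sin(a),np.cos(a),0]); R=Rt(90+S_YAW,-30)
    return np.array([556.2,88.9,52.0])-66*i*ey+R[:,2]*(d-73),R
E
python3 -c "
from h import *
s=readout.sense();print(s['eef_pos'])
X,R=G(1,-22);print(X);plan(X,R)
cap('wrist','w28.png');cap('scene','s28.png');crop('s28.png','s28c.png',200,140,390,330,4)
"
```

```text
[631.76212614 280.15693991 261.93569009]
[517.97138625  17.13076501 134.27241336]
shift cm (tool axes now) [-25.34 -13.46  12.69] | 31.4
turn units [-5.96  0.16 -0.63] shift in new axes [-24.54 -19.2    3.66]
```

View pics/w28.png

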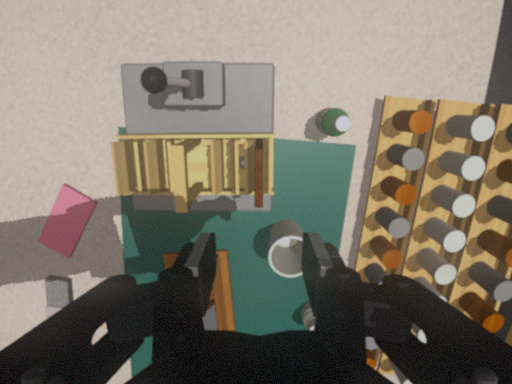

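View pics/s28c.png

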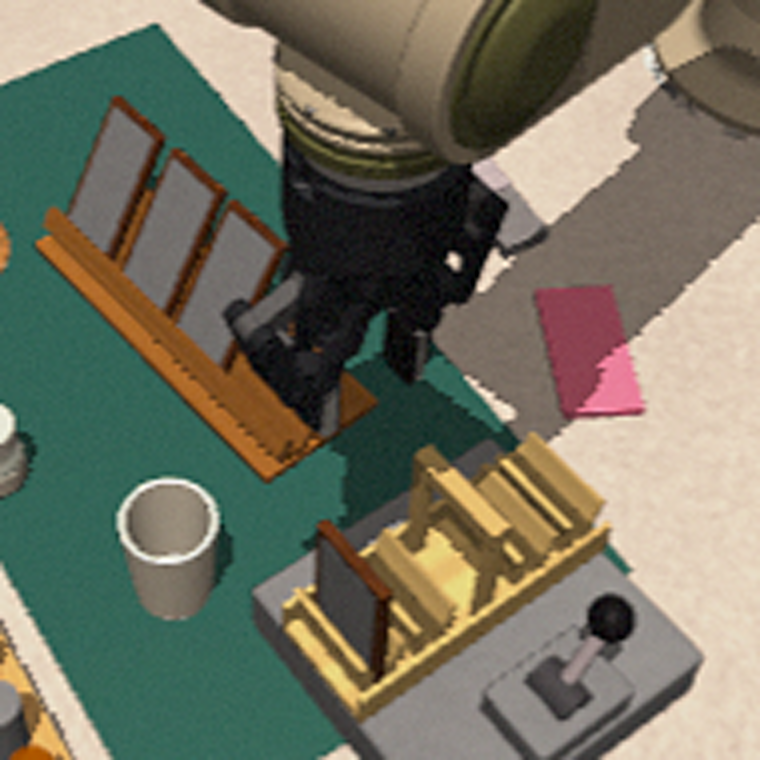

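Emit:
carry_out:
  steps: [-1,-0.5,0,0,0,0,0,-2.1,-1.12,0,0,0,0,0,-2.1,-1.12,0,0,0,0,0,-2.1,-1.12,0,0,0,0,0,-2.1,-1.12,0,0,0,0,0,-2.1,-1.12,0,0,0,0,0,-2.1,-1.12,0,0,0,0,0,-2.1,-1.12,0,0,0,0,0,-2.1,-1.12,0,0,0,0,0,-2.1,-1.12,0,0,0,0,0,-2.1,-1.12,0,0,0,0,0,-2.1,-1.12,0,0,0,0,0,-1.2,-0.65,0,0,0,0,0,0,0,0,-1,0,-0.1,0,0,0,0,-1,0,-0.1,0,0,0,0,-1,0,-0.1,0,0,0,0,-1,0,-0.1,0,0,0,0,-1,0,-0.1,0,0,0,0,-1,0,-0.1,0,0,0,0,0,0,0,0]

```text
time_s: 42.22
eef_pos: [514.5, 17.7, 257.6]
ee_rot: [0.175, 0.637, 0.726, 0.19]
force: [-0.8, 0.7, -0.7]
grip_width: 0.501
```

```bash
python3 -c "
from h import *
X,R=G(1,-22);plan(X,R)"
```

```text
shift cm (tool axes now) [ 0.04 -5.86 10.85] | 12.3
turn units [-0.01  0.15  0.  ] shift in new axes [-0.1  -5.87 10.85]
```

Emit:
carry_out:
  steps: [0,-0.57,1.05,0,0.15,0,0,-0.1,-1.1,2,0,0,0,0,0,-1.1,2,0,0,0,0,0,-1.1,2,0,0,0,0,0,-1,1.9,0,0,0,0,0,-0.7,1.3,0,0,0,0,0,-0.3,0.6,0,0,0,0,0,0,0,0,0,0,0,0,0,0,0,0,0,0]

```text
time_s: 42.97
eef_pos: [521.1, 16.4, 137.0]
ee_rot: [0.17, 0.635, 0.728, 0.194]
force: [-0.2, -1.3, 0.2]
grip_width: 0.501
```

```bash
cat >> h.py <<'E'
def look(tag,i,d):
    s=readout.sense();p=pose(s);cap('wrist',tag+'.png');print(s['force'].round(1),p[0].round(1))
    X,R=G(i,d);plan(X,R)
    im=cv2.imread('pics/'+tag+'.png')[120:340,170:350]
    cv2.imwrite('pics/'+tag+'c.png',cv2.resize(im,None,fx=4,fy=2.7,interpolation=2))
E
python3 -c "
from h import *
look('w29',1,65)"
```

```text
[-0.2 -1.3  0.2] [521.1  16.4 137. ]
shift cm (tool axes now) [ 0.13 -0.45  8.82] | 8.8
turn units [0.01 0.01 0.02] shift in new axes [ 0.12 -0.44  8.82]
```

View pics/w29c.png

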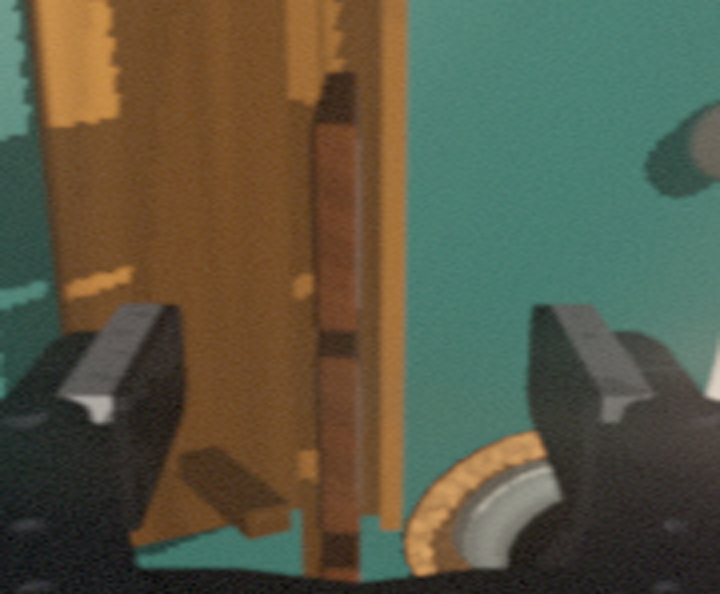

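Emit:
carry_out:
  steps: [0.1,-0.2,0.8,0,0,0,0,0.1,-0.19,1.5,0,0,0,0,0,0,2,0,0,0,0,0,0,2,0,0,0,0,0,0,1.5,0,0,0,0,0,0,1,0,0,0,0,0,0,0,0,0,0,0,0,0,0,0,0,0,0]

```text
time_s: 43.68
eef_pos: [560.8, 23.8, 58.6]
ee_rot: [0.171, 0.635, 0.728, 0.195]
force: [0.2, 0.0, -0.0]
grip_width: 0.503
```

```bash
python3 -c "
from h import *
look('w30',1,65)"
```

```text
[ 0.2  0.  -0. ] [560.8  23.8  58.6]
shift cm (tool axes now) [-0.08  0.    0.02] | 0.1
turn units [0.01 0.01 0.02] shift in new axes [-0.08  0.    0.02]
```

View pics/w30c.png

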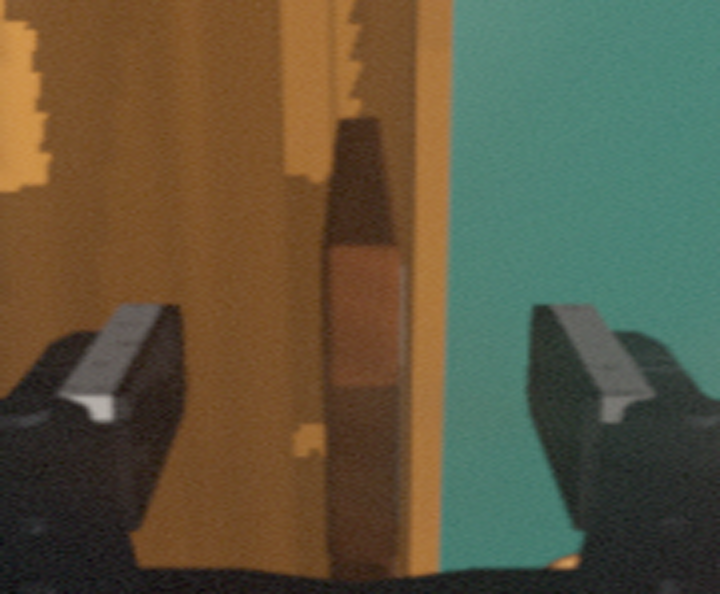

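Emit:
carry_out:
  steps: [0,0.08,0,0,0,0,0,0,0,0,0,0,0,-1,0,0,0,0,0,0,-1,0,0,0,0,0,0,-1,0,0,0,0,0,0,-1,0,0,0,0,0,0,-1,0,0.25,-0.43,0,0,0,-1,0,0.5,-0.87,0,0,0,-1,0,1,-1.73,0,0,0,-1,0,1.25,-2.17,0,0,0,-1,0,1.25,-2.17,0,0,0,-1,0,1.25,-2.17,0,0,0,-1,0,1.25,-2.17,0,0,0,-1,0,1.25,-2.17,0,0,0,-1,0,0.75,-1.3,0,0,0,-1,0,0,0,0,0,0,-1]

```text
time_s: 45.07
eef_pos: [562.3, 23.7, 238.2]
ee_rot: [0.174, 0.635, 0.727, 0.196]
force: [1.0, 0.6, -0.1]
grip_width: 0.082
```

Emit:
carry_out:
  steps: [0,0,0,1,0,0,-1,0,0,0,1,0,0,-1,0,0,0,1,0,0,-1,0,0,0,1,0,0,-1,0,0,0,1,0,0,-1,0,0,0,1,0,0,-1,0,0,0,0,0,0.6,-1,0,0,0,0,0,0,-1,0,0,0,0,0,0,-1]

```text
time_s: 45.82
eef_pos: [560.9, 24.1, 233.1]
ee_rot: [0.0, 0.677, 0.736, -0.001]
force: [0.1, 0.2, -1.1]
grip_width: 0.082
```

```bash
python3 -c "
from h import *
X,R=slot(38,230);plan(X,R)
cap('wrist','w31.png')
cap('scene','s31.png')
"
```

```text
shift cm (tool axes now) [25.03  5.39  0.28] | 25.6
turn units [-0.01  0.01  0.04] shift in new axes [25.05  5.3   0.31]
```

View pics/s31.png

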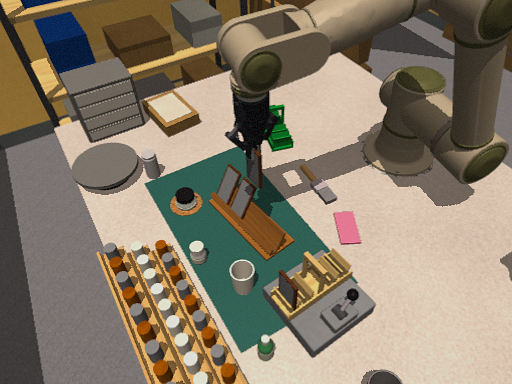

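Emit:
carry_out:
  steps: [1,0.2,0,0,0,0,-1,2.2,0.47,0,0,0,0,-1,2.2,0.47,0,0,0,0,-1,2.2,0.47,0,0,0,0,-1,2.2,0.47,0,0,0,0,-1,2.2,0.47,0,0,0,0,-1,2.2,0.47,0,0,0,0,-1,2.2,0.47,0,0,0,0,-1,2.2,0.47,0,0,0,0,-1,2.2,0.47,0,0,0,0,-1,2.2,0.47,0,0,0,0,-1,1.95,0.4,0,0,0,0,-1,0,0,0,0,0,0,-1,0,0,1,0,0,0,-1,0,0,2,0,0,0,-1,0,0,2,0,0,0,-1,0,0,2,0,0,0,-1,0,0,1,0,0,0,-1,0,0,0,0,0,0,-1,0,0,0,0,0,0,-1]

```text
time_s: 47.58
eef_pos: [593.5, 276.5, 154.2]
ee_rot: [0.001, 0.677, 0.736, -0.0]
force: [0.3, 0.5, -0.5]
grip_width: 0.079
```

```bash
cat >> h.py <<'E'
def look2(tag,X,z):
    s=readout.sense();p=pose(s);print(s['force'].round(1),p[0].round(1))
    Y,R=slot(X,z);plan(Y,R)
    cap('wrist',tag+'.png');crop(tag+'.png',tag+'c.png',60,90,400,300,2.3)
    cap('scene','s'+tag+'.png');crop('s'+tag+'.png','s'+tag+'c.png',240,190,390,340,4)
E
python3 -c "
from h import *
look2('w32',38,98)"
```

```text
[ 0.3  0.5 -0.5] [593.5 276.5 154.2]
shift cm (tool axes now) [0.16 0.02 5.62] | 5.6
turn units [0.01 0.02 0.02] shift in new axes [0.15 0.02 5.62]
```

View pics/w32c.png

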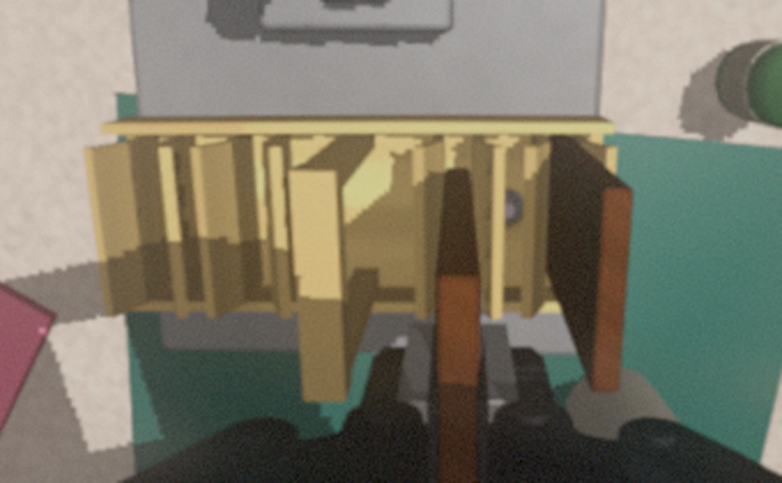

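View pics/sw32c.png

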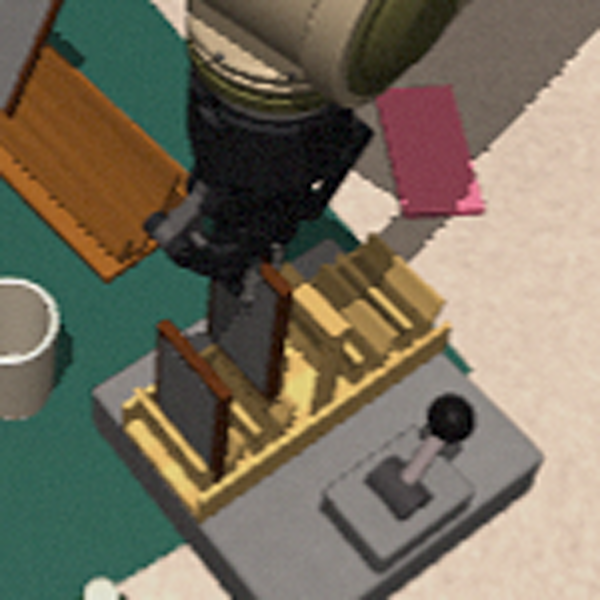

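Emit:
carry_out:
  steps: [0.05,0.05,0.5,0,0,0,-1,0,0,0.8,0,0,0,-1,0,0,0.8,0,0,0,-1,0,0,0.8,0,0,0,-1,0,0,0.8,0,0,0,-1,0,0,0.6,0,0,0,-1,0,0,0,0,0,0,-1,0,0,0,0,0,0,-1]

```text
time_s: 48.35
eef_pos: [593.8, 277.4, 110.5]
ee_rot: [0.001, 0.677, 0.736, -0.001]
force: [0.3, -0.4, -0.0]
grip_width: 0.082
```

Emit:
carry_out:
  steps: [0,0,0.3,0,0,0,-1,0,0,0.3,0,0,0,-1,0,0,0,0,0,0,-1,0,0,0,0,0,0,-1]

```text
time_s: 48.68
eef_pos: [593.8, 277.4, 104.7]
ee_rot: [0.001, 0.677, 0.736, -0.0]
force: [0.7, -0.6, -0.2]
grip_width: 0.077
```

Emit:
carry_out:
  steps: [0,0,0.3,0,0,0,-1,0,0,0.2,0,0,0,-1,0,0,0,0,0,0,-1,0,0,0,0,0,0,-1]

```text
time_s: 49.02
eef_pos: [593.8, 277.4, 99.6]
ee_rot: [0.001, 0.677, 0.736, -0.001]
force: [-0.1, 1.2, -0.1]
grip_width: 0.082
```

Emit:
carry_out:
  steps: [0,0,0.3,0,0,0,-1,0,0,0,0,0,0,-1,0,0,0,0,0,0,-1]

```text
time_s: 49.27
eef_pos: [594.7, 277.8, 98.4]
ee_rot: [0.001, 0.677, 0.736, 0.001]
force: [-0.9, 0.6, 6.6]
grip_width: 0.082
```

Emit:
carry_out:
  steps: [0,0,0.2,0,0,0,-1,0,0,0,0,0,0,-1,0,0,0,0,0,0,-1]

```text
time_s: 49.52
eef_pos: [595.1, 277.9, 98.3]
ee_rot: [0.002, 0.677, 0.736, 0.002]
force: [-2.5, 0.2, 18.0]
grip_width: 0.084
```

Emit:
carry_out:
  steps: [0,0,0.2,0,0,0,-1,0,0,0,0,0,0,-1,0,0,0,0,0,0,-1]

```text
time_s: 49.77
eef_pos: [595.6, 278.0, 98.3]
ee_rot: [0.003, 0.677, 0.736, 0.003]
force: [-6.0, -2.5, 28.4]
grip_width: 0.085
```

Emit:
carry_out:
  steps: [0,0,-0.5,0,0,0,-1,0,0,0,0,0,0,-1,0,0,0,0,0,0,-0.6,0,0,0,0,0,0,-0.6,0,0,0,0,0,0,-0.6,0,0,0,0,0,0,-0.6]

```text
time_s: 50.27
eef_pos: [593.7, 277.4, 97.3]
ee_rot: [0.0, 0.677, 0.736, -0.001]
force: [-0.4, 0.2, 0.5]
grip_width: 0.194
```

```bash
python3 -c "
from h import *
look2('w33',38,98)"
```

```text
[-0.4  0.2  0.5] [593.7 277.4  97.3]
shift cm (tool axes now) [ 0.07 -0.01 -0.07] | 0.1
turn units [-0.01  0.02  0.03] shift in new axes [ 0.07 -0.01 -0.07]
```

View pics/w33c.png

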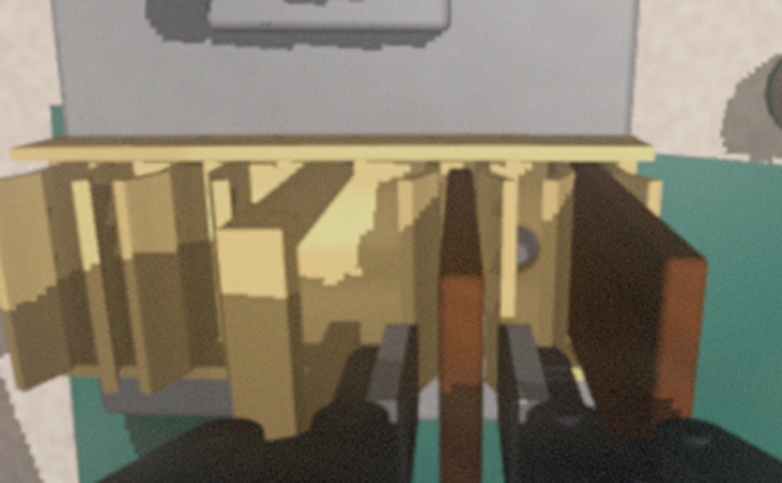

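View pics/sw33c.png

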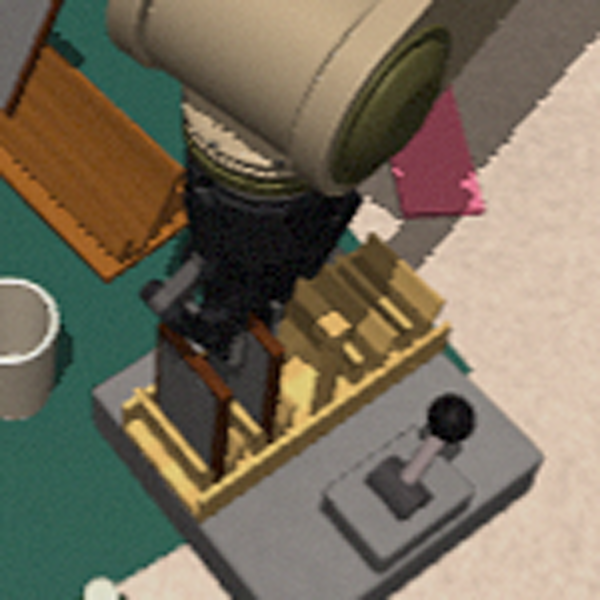

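Emit:
carry_out:
  steps: [0,0,-0.5,0,0,0,-0.6,0,0,-1,0,0,0,-0.6,0,0,-2,0,0,0,-0.6,0,0,-2.5,0,0,0,-0.6,0,0,-2.5,0,0,0,-0.6,0,0,-3,0,0,0,-0.6,0,0,-3,0,0,0,0,0,0,-2,0,0,0,0,0,0,0,0,0,0,0,0,0,0,0,0,0,0]

```text
time_s: 51.2
eef_pos: [594.1, 277.8, 264.4]
ee_rot: [0.001, 0.677, 0.736, 0.001]
force: [-0.1, 0.6, -0.2]
grip_width: 0.504
```

```bash
python3 -c "
from h import *
look2('w34',38,98)
X,R=G(2,-22);print(X);plan(X,R)
"
```

```text
[-0.1  0.6 -0.2] [594.1 277.8 264.4]
shift cm (tool axes now) [ 0.05 -0.1  16.64] | 16.6
turn units [0.04 0.01 0.03] shift in new axes [ 0.03 -0.05 16.64]
[526.81447449 -48.27412617 134.27241336]
shift cm (tool axes now) [-31.9   -9.32  12.84] | 35.6
turn units [-6.01  0.17 -0.57] shift in new axes [-31.4  -15.88   5.57]
```

View pics/sw34c.png

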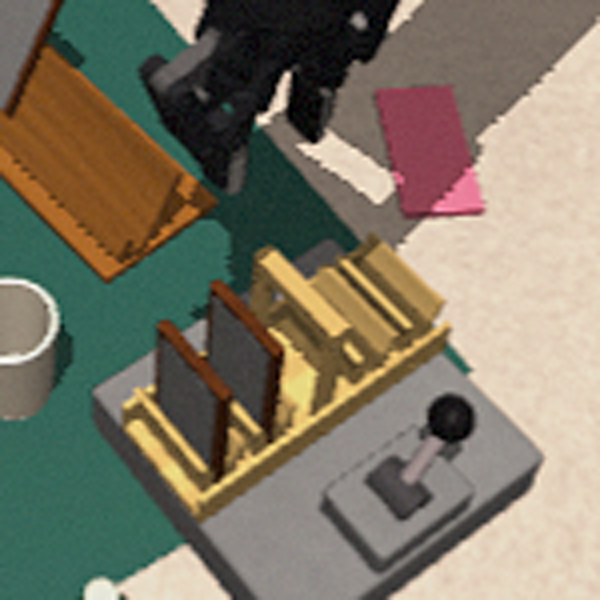

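Emit:
carry_out:
  steps: [-1,-0.3,0,0,0,0,0,-2.45,-0.72,0,0,0,0,0,-2.45,-0.72,0,0,0,0,0,-2.45,-0.72,0,0,0,0,0,-2.45,-0.72,0,0,0,0,0,-2.45,-0.72,0,0,0,0,0,-2.45,-0.72,0,0,0,0,0,-2.45,-0.72,0,0,0,0,0,-2.45,-0.72,0,0,0,0,0,-2.45,-0.72,0,0,0,0,0,-2.45,-0.72,0,0,0,0,0,-2.45,-0.72,0,0,0,0,0,-2.45,-0.72,0,0,0,0,0,-1.5,-0.38,0,0,0,0,0,0,0,0,-1,0.03,-0.1,0,0,0,0,-1,0.03,-0.1,0,0,0,0,-1,0.03,-0.1,0,0,0,0,-1,0.03,-0.1,0,0,0,0,-1,0.03,-0.1,0,0,0,0,-1,0.02,-0.1,0]

```text
time_s: 52.97
eef_pos: [526.8, -47.9, 262.6]
ee_rot: [0.172, 0.635, 0.728, 0.196]
force: [0.8, -0.4, 0.3]
grip_width: 0.502
```

Emit:
carry_out:
  steps: [0,0,0,0,0,0,0,0,0,0,0,0,0,0]

```text
time_s: 53.13
eef_pos: [526.5, -48.1, 262.6]
ee_rot: [0.169, 0.636, 0.728, 0.194]
force: [-0.4, -0.7, 0.3]
grip_width: 0.504
```

```bash
python3 -c "
from h import *
X,R=G(2,-22);plan(X,R)"
```

```text
shift cm (tool axes now) [-0.03 -6.37 11.14] | 12.8
turn units [-0.03 -0.01  0.01] shift in new axes [-0.02 -6.4  11.13]
```

Emit:
carry_out:
  steps: [0,-0.57,1.05,0,0,0,0,0,-1.2,2,0,0,0,0,0,-1.2,2,0,0,0,0,0,-1.2,2,0,0,0,0,0,-1.2,2.1,0,0,0,0,0,-0.7,1.3,0,0,0,0,0,-0.3,0.7,0,0,0,0,0,0,0,0,0,0,0,0,0,0,0,0,0,0]

```text
time_s: 53.88
eef_pos: [528.7, -47.9, 135.3]
ee_rot: [0.17, 0.634, 0.728, 0.195]
force: [0.6, 0.2, -0.5]
grip_width: 0.496
```

```bash
python3 -c "
from h import *
look('w35',2,65)"
```

```text
[ 0.6  0.2 -0.5] [528.7 -47.9 135.3]
shift cm (tool axes now) [ 0.01 -0.27  8.73] | 8.7
turn units [ 0.01 -0.    0.03] shift in new axes [ 0.01 -0.25  8.73]
```

View pics/w35c.png

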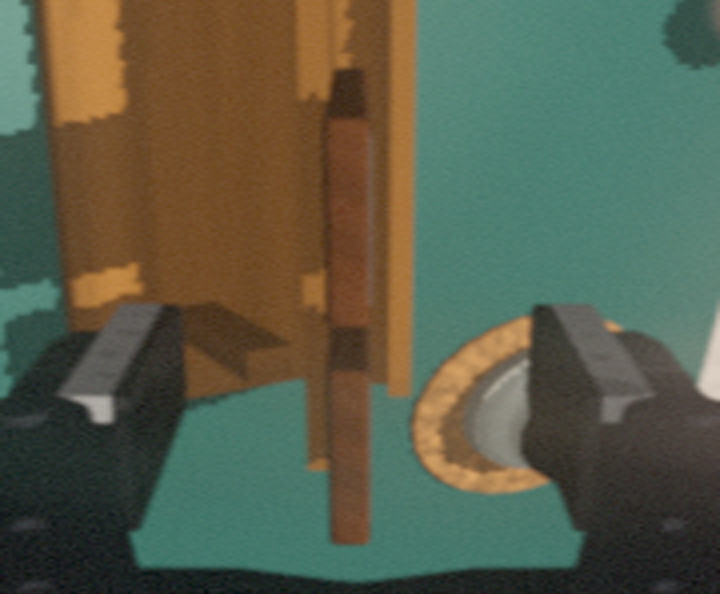

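Emit:
carry_out:
  steps: [0.12,-0.06,0.8,0,0,0,0,0.12,-0.05,1.5,0,0,0,0,0,0,2,0,0,0,0,0,0,2,0,0,0,0,0,0,1.5,0,0,0,0,0,0,0.9,0,0,0,0,0,0,0,0,0,0,0,0,0,0,0,0,0,0]

```text
time_s: 54.6
eef_pos: [570.0, -39.7, 59.2]
ee_rot: [0.171, 0.635, 0.728, 0.195]
force: [0.4, 0.3, 0.0]
grip_width: 0.5
```

```bash
python3 -c "
from h import *
look('w36',2,65)"
```

```text
[0.4 0.3 0. ] [570.  -39.7  59.2]
shift cm (tool axes now) [-0.25 -0.08  0.04] | 0.3
turn units [ 0.01 -0.    0.03] shift in new axes [-0.25 -0.08  0.04]
```

View pics/w36c.png

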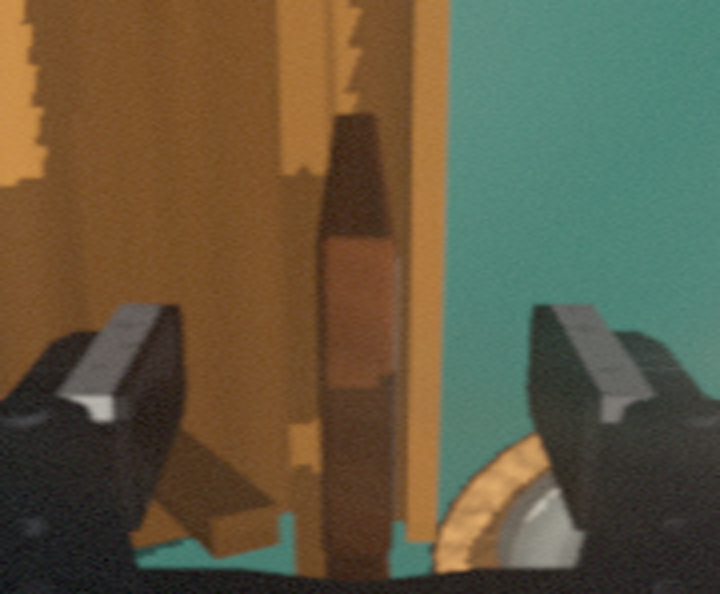

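Emit:
carry_out:
  steps: [0.1,0,0,0,0,0,0,0,0,0,0,0,0,-1,0,0,0,0,0,0,-1,0,0,0,0,0,0,-1,0,0,0,0,0,0,-1,0,0,0,0,0,0,-1,0,0.25,-0.43,0,0,0,-1,0,0.5,-0.87,0,0,0,-1,0,1,-1.73,0,0,0,-1,0,1.25,-2.17,0,0,0,-1,0,1.25,-2.17,0,0,0,-1,0,1.25,-2.17,0,0,0,-1,0,1.25,-2.17,0,0,0,-1,0,1.25,-2.17,0,0,0,-1,0,0.75,-1.3,0,0,0,-1,0,0,0,0,0,0,-1]

```text
time_s: 55.98
eef_pos: [570.6, -39.3, 238.1]
ee_rot: [0.173, 0.634, 0.728, 0.196]
force: [0.0, -0.3, -0.0]
grip_width: 0.081
```

Emit:
carry_out:
  steps: [0,0,0,1,0,0,-1,0,0,0,1,0,0,-1,0,0,0,1,0,0,-1,0,0,0,1,0,0,-1,0,0,0,1,0,0,-1,0,0,0,1,0,0,-1,0,0,0,0,0,0.6,-1,0,0,0,0,0,0,-1,0,0,0,0,0,0,-1]

```text
time_s: 56.73
eef_pos: [569.2, -38.6, 233.1]
ee_rot: [-0.0, 0.676, 0.737, -0.0]
force: [0.0, -0.1, -0.7]
grip_width: 0.08
```

```bash
python3 -c "
from h import *
X,R=slot(-38,230);plan(X,R)
cap('scene','s37.png')
"
```

```text
shift cm (tool axes now) [31.38 -2.47  0.31] | 31.5
turn units [-0.01  0.    0.06] shift in new axes [31.37 -2.63  0.31]
```

View pics/s37.png

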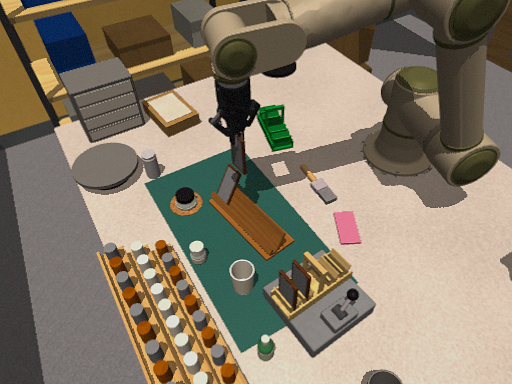

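Emit:
carry_out:
  steps: [1,-0.1,0,0,0,0.06,-1,2.4,-0.2,0,0,0,0,-1,2.4,-0.2,0,0,0,0,-1,2.4,-0.2,0,0,0,0,-1,2.4,-0.2,0,0,0,0,-1,2.4,-0.2,0,0,0,0,-1,2.4,-0.2,0,0,0,0,-1,2.4,-0.2,0,0,0,0,-1,2.4,-0.2,0,0,0,0,-1,2.4,-0.2,0,0,0,0,-1,2.4,-0.2,0,0,0,0,-1,2.4,-0.2,0,0,0,0,-1,2.4,-0.2,0,0,0,0,-1,1.45,-0.13,0,0,0,0,-1,0,0,0,0,0,0,-1,0,0,1.5,0,0,0,-1,0,0,2.5,0,0,0,-1,0,0,2.5,0,0,0,-1,0,0,1.4,0,0,0,-1,0,0,0,0,0,0,-1]

```text
time_s: 58.45
eef_pos: [516.9, 269.6, 152.0]
ee_rot: [-0.001, 0.679, 0.734, -0.002]
force: [0.4, 0.5, -1.3]
grip_width: 0.079
```

Emit:
carry_out:
  steps: [0,0,0,0,0,0,-1]

```text
time_s: 58.53
eef_pos: [518.5, 270.2, 155.3]
ee_rot: [0.0, 0.679, 0.734, -0.0]
force: [-0.4, 0.0, -0.4]
grip_width: 0.08
```

```bash
python3 -c "
from h import *
look2('w38',-38,98)"
```

```text
[-0.4  0.  -0.4] [518.5 270.2 155.3]
shift cm (tool axes now) [ 0.18 -0.05  5.73] | 5.7
turn units [ 0.    0.01 -0.02] shift in new axes [ 0.18 -0.05  5.73]
```

View pics/w38c.png

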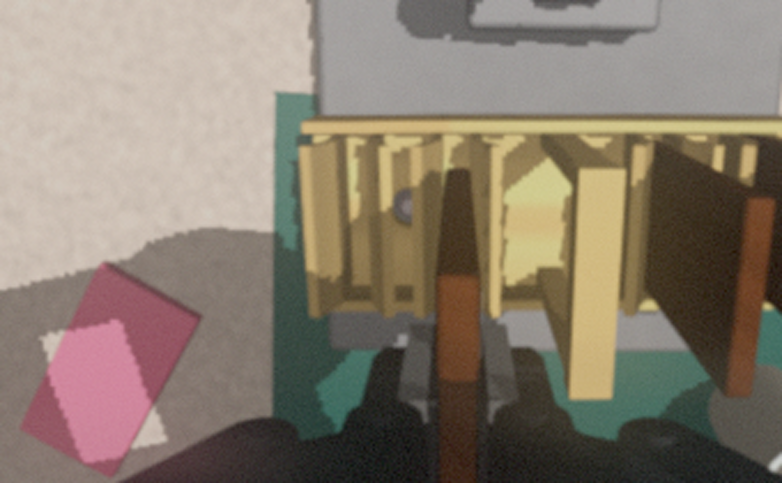

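View pics/sw38c.png

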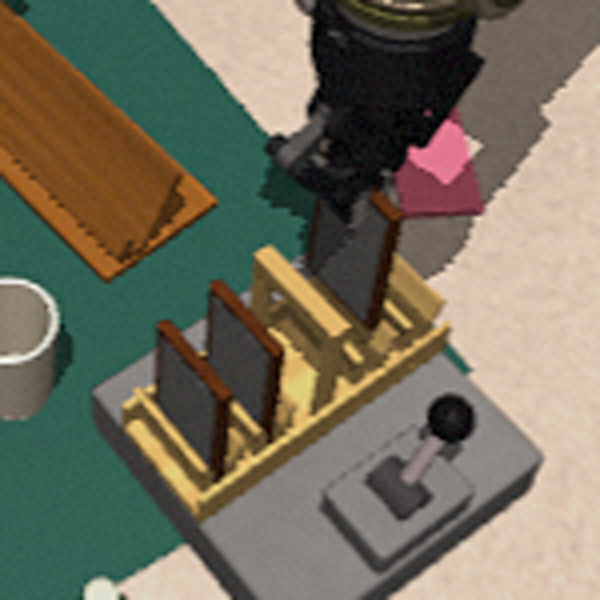

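Emit:
carry_out:
  steps: [0.06,-0.04,0.5,0,0,0,-1,0,0,0.8,0,0,0,-1,0,0,0.8,0,0,0,-1,0,0,0.8,0,0,0,-1,0,0,0.8,0,0,0,-1,0,0,0.7,0,0,0,-1,0,0,0,0,0,0,-1,0,0,0,0,0,0,-1]

```text
time_s: 59.3
eef_pos: [518.1, 271.2, 110.6]
ee_rot: [0.0, 0.679, 0.734, -0.0]
force: [0.4, -0.3, -0.9]
grip_width: 0.081
```

Emit:
carry_out:
  steps: [0,0,0.4,0,0,0,-1,0,0,0.4,0,0,0,-1,0,0,0,0,0,0,-1,0,0,0,0,0,0,-1]

```text
time_s: 59.63
eef_pos: [518.1, 271.2, 102.8]
ee_rot: [0.0, 0.679, 0.734, -0.0]
force: [0.6, -0.7, -0.9]
grip_width: 0.082
```

Emit:
carry_out:
  steps: [0,0,0.3,0,0,0,-1,0,0,0.2,0,0,0,-1,0,0,0,0,0,0,-1,0,0,0,0,0,0,-1]

```text
time_s: 59.97
eef_pos: [518.7, 271.4, 98.7]
ee_rot: [0.001, 0.679, 0.734, 0.001]
force: [-0.2, 0.5, 5.0]
grip_width: 0.082
```

Contact at the expected floor height; press lightly, confirm, release.

Emit:
carry_out:
  steps: [0,0,0.2,0,0,0,-1,0,0,0,0,0,0,-1,0,0,0,0,0,0,-1]

```text
time_s: 60.22
eef_pos: [519.2, 271.6, 98.6]
ee_rot: [0.001, 0.679, 0.735, 0.002]
force: [-4.0, -0.8, 18.6]
grip_width: 0.08
```

Emit:
carry_out:
  steps: [0,0,-0.25,0,0,0,-1,0,0,0,0,0,0,-0.6,0,0,0,0,0,0,-0.6,0,0,0,0,0,0,-0.6,0,0,0,0,0,0,-0.6,0,0,-0.5,0,0,0,-0.6,0,0,-1,0,0,0,-0.6,0,0,-2,0,0,0,-0.6,0,0,-2.5,0,0,0,-0.6,0,0,-2.5,0,0,0,-0.6,0,0,-3,0,0,0,-0.6,0,0,-3,0,0,0,0,0,0,-2,0,0,0,0,0,0,0,0,0,0,0,0,0,0,0,0,0,0]

```text
time_s: 61.47
eef_pos: [518.4, 271.4, 264.9]
ee_rot: [0.001, 0.679, 0.734, 0.001]
force: [-0.0, -0.7, -1.0]
grip_width: 0.5
```

```bash
python3 -c "
from h import *
look2('w39',-38,98)
X,R=G(3,-22);print(X);plan(X,R)
"
```

```text
[-0.  -0.7 -1. ] [518.4 271.4 264.9]
shift cm (tool axes now) [ 0.06 -0.1  16.69] | 16.7
turn units [ 0.03  0.   -0.01] shift in new axes [ 0.06 -0.05 16.69]
[ 535.65756273 -113.67901735  134.27241336]
shift cm (tool axes now) [-38.49  -1.23  12.88] | 40.6
turn units [-6.01  0.18 -0.62] shift in new axes [-38.38  -9.35   9.43]
```

View pics/sw39c.png

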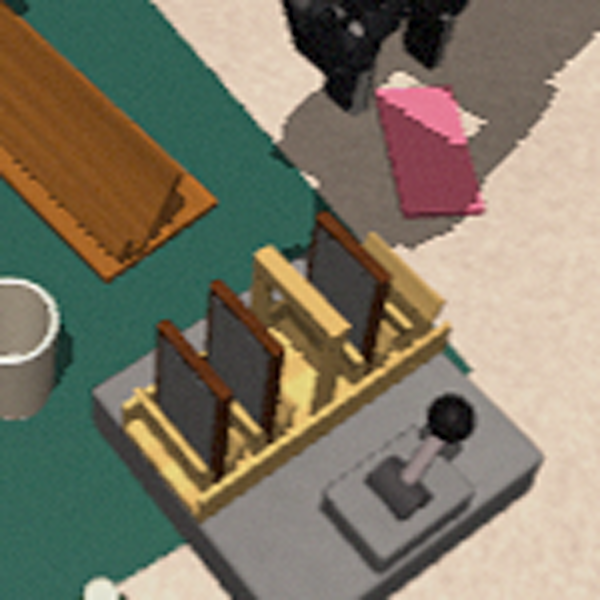

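Emit:
carry_out:
  steps: [-1,0,0,0,0,0,0,-2.4,-0.08,0,0,0,0,0,-2.4,-0.08,0,0,0,0,0,-2.4,-0.08,0,0,0,0,0,-2.4,-0.08,0,0,0,0,0,-2.4,-0.08,0,0,0,0,0,-2.4,-0.08,0,0,0,0,0,-2.4,-0.08,0,0,0,0,0,-2.4,-0.08,0,0,0,0,0,-2.4,-0.08,0,0,0,0,0,-2.4,-0.08,0,0,0,0,0,-2.4,-0.08,0,0,0,0,0,-2.4,-0.08,0,0,0,0,0,-2.4,-0.08,0,0,0,0,0,-2.4,-0.08,0,0,0,0,0,-2.4,-0.08,0,0,0,0,0,-1.4,0,0,0,0,0,0,0,0,0,0,0,0,0]

```text
time_s: 63.07
eef_pos: [536.0, -115.0, 262.7]
ee_rot: [-0.0, 0.68, 0.733, -0.001]
force: [-0.1, -0.4, -0.7]
grip_width: 0.502
```

Emit:
carry_out:
  steps: [0,0,0,-1,0.03,-0.1,0,0,0,0,-1,0.03,-0.1,0,0,0,0,-1,0.03,-0.1,0,0,0,0,-1,0.03,-0.1,0,0,0,0,-1,0.03,-0.1,0,0,0,0,-1,0.03,-0.1,0,0,0,0,0,0,0,0,0,0,0,0,0,0,0]

```text
time_s: 63.73
eef_pos: [535.8, -112.1, 263.6]
ee_rot: [0.169, 0.637, 0.727, 0.195]
force: [0.0, 0.1, 1.1]
grip_width: 0.5
```

```bash
python3 -c "
from h import *
X,R=G(3,-22);plan(X,R)"
```

```text
shift cm (tool axes now) [-0.18 -6.48 11.19] | 12.9
turn units [-0.02 -0.   -0.03] shift in new axes [-0.16 -6.5  11.18]
```

Emit:
carry_out:
  steps: [0,-0.57,1.05,0,0,0,0,0,-1.2,2,0,0,0,0,0,-1.2,2,0,0,0,0,0,-1.2,2,0,0,0,0,0,-1.2,2.1,0,0,0,0,0,-0.8,1.3,0,0,0,0,0,-0.3,0.7,0,0,0,0,0,0,0,0,0,0,0,0,0,0,0,0,0,0]

```text
time_s: 64.48
eef_pos: [537.1, -112.3, 135.5]
ee_rot: [0.17, 0.636, 0.727, 0.195]
force: [0.9, -0.0, -0.2]
grip_width: 0.496
```

```bash
python3 -c "
from h import *
look('w40',3,65)"
```

```text
[ 0.9 -0.  -0.2] [ 537.1 -112.3  135.5]
shift cm (tool axes now) [-0.09 -0.24  8.76] | 8.8
turn units [ 0.02  0.   -0.01] shift in new axes [-0.1  -0.22  8.76]
```

View pics/w40c.png

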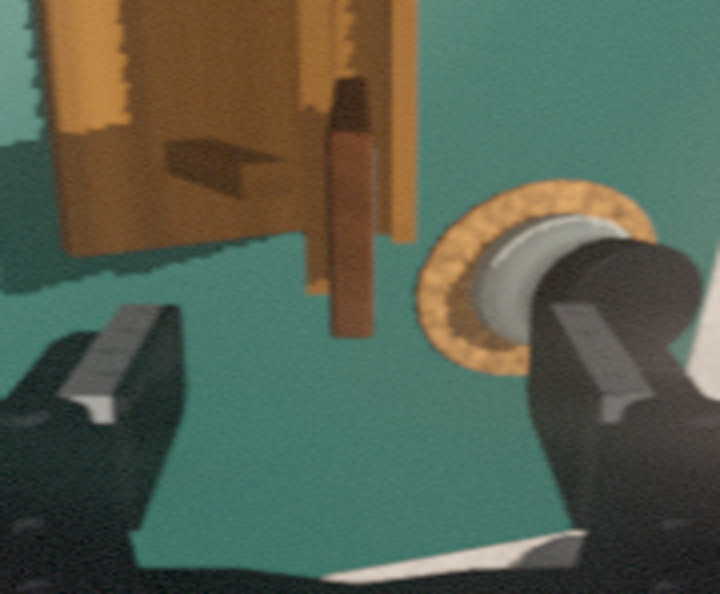

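Emit:
carry_out:
  steps: [0,-0.05,0.8,0,0,0,0,0,-0.05,1.5,0,0,0,0,0,0,2,0,0,0,0,0,0,2,0,0,0,0,0,0,1.5,0,0,0,0,0,0,0.95,0,0,0,0,0,0,0,0,0,0,0,0,0,0,0,0,0,0]

```text
time_s: 65.2
eef_pos: [579.0, -106.6, 58.8]
ee_rot: [0.17, 0.636, 0.727, 0.195]
force: [0.8, 0.4, 0.8]
grip_width: 0.498
```

```bash
python3 -c "
from h import *
look('w41',3,65)"
```

```text
[0.8 0.4 0.8] [ 579.  -106.6   58.8]
shift cm (tool axes now) [-0.1  -0.05  0.01] | 0.1
turn units [ 0.02  0.   -0.02] shift in new axes [-0.1  -0.05  0.01]
```

View pics/w41c.png

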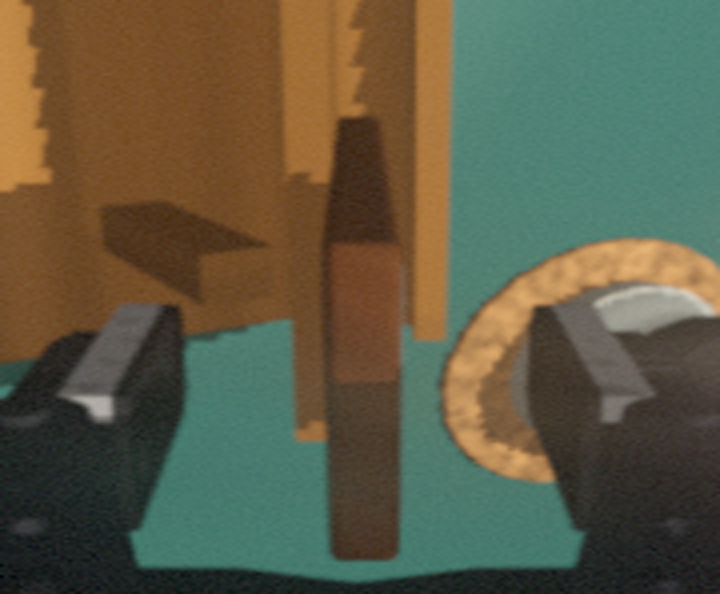

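Centred. Grip and lift.

Emit:
carry_out:
  steps: [0,0.08,0,0,0,0,0,0,0,0,0,0,0,-1,0,0,0,0,0,0,-1,0,0,0,0,0,0,-1,0,0,0,0,0,0,-1,0,0,0,0,0,0,-1,0,0.25,-0.43,0,0,0,-1,0,0.5,-0.87,0,0,0,-1,0,1,-1.73,0,0,0,-1,0,1.25,-2.17,0,0,0,-1,0,1.25,-2.17,0,0,0,-1,0,1.25,-2.17,0,0,0,-1,0,1.25,-2.17,0,0,0,-1,0,1.25,-2.17,0,0,0,-1,0,0.75,-1.3,0,0,0,-1,0,0,0,0,0,0,-1]

```text
time_s: 66.58
eef_pos: [580.2, -107.3, 238.0]
ee_rot: [0.173, 0.636, 0.727, 0.196]
force: [-0.1, 0.4, -0.7]
grip_width: 0.081
```

Emit:
carry_out:
  steps: [0,0,0,1,0,0,-1,0,0,0,1,0,0,-1,0,0,0,1,0,0,-1,0,0,0,1,0,0,-1,0,0,0,1,0,0,-1,0,0,0,1,0,0,-1,0,0,0,0,0,0.6,-1,0,0,0,0,0,0,-1,0,0,0,0,0,0,-1]

```text
time_s: 67.33
eef_pos: [579.0, -106.6, 233.0]
ee_rot: [-0.001, 0.678, 0.735, 0.0]
force: [0.7, -0.0, -0.7]
grip_width: 0.078
```

```bash
python3 -c "
from h import *
X,R=slot(-76,230);plan(X,R)
cap('scene','s42.png')
"
```

```text
shift cm (tool axes now) [38.23 -6.79  0.37] | 38.8
turn units [-0.01 -0.02  0.02] shift in new axes [38.22 -6.86  0.3 ]
```

View pics/s42.png

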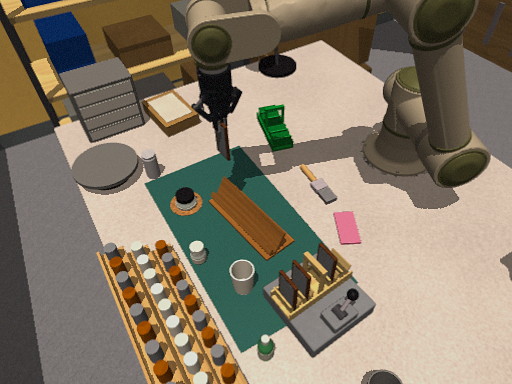

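Emit:
carry_out:
  steps: [1,-0.18,0,0,0,0,-1,2.4,-0.43,0,0,0,0,-1,2.4,-0.43,0,0,0,0,-1,2.4,-0.43,0,0,0,0,-1,2.4,-0.43,0,0,0,0,-1,2.4,-0.43,0,0,0,0,-1,2.4,-0.43,0,0,0,0,-1,2.4,-0.43,0,0,0,0,-1,2.4,-0.43,0,0,0,0,-1,2.4,-0.43,0,0,0,0,-1,2.4,-0.43,0,0,0,0,-1,2.4,-0.43,0,0,0,0,-1,2.4,-0.43,0,0,0,0,-1,2.4,-0.43,0,0,0,0,-1,2.4,-0.43,0,0,0,0,-1,2.4,-0.43,0,0,0,0,-1,1.15,-0.22,0,0,0,0,-1,0,0,0,0,0,0,-1]

```text
time_s: 68.88
eef_pos: [479.0, 269.8, 234.7]
ee_rot: [-0.0, 0.677, 0.736, 0.001]
force: [0.5, 0.1, -1.6]
grip_width: 0.08
```

Emit:
carry_out:
  steps: [0,0,1,0,0,0,-1,0,0,2,0,0,0,-1,0,0,2.5,0,0,0,-1,0,0,1.5,0,0,0,-1,0,0,0.9,0,0,0,-1,0,0,0,0,0,0,-1,0,0,0,0,0,0,-1]

```text
time_s: 69.47
eef_pos: [480.7, 267.5, 155.7]
ee_rot: [-0.0, 0.678, 0.735, 0.001]
force: [-0.4, -0.1, -0.3]
grip_width: 0.08
```

```bash
python3 -c "
from h import *
look2('w43',-76,98)"
```

```text
[-0.4 -0.1 -0.3] [480.7 267.5 155.7]
shift cm (tool axes now) [ 0.14 -0.06  5.77] | 5.8
turn units [ 0.01 -0.01 -0.01] shift in new axes [ 0.15 -0.06  5.77]
```

View pics/w43c.png

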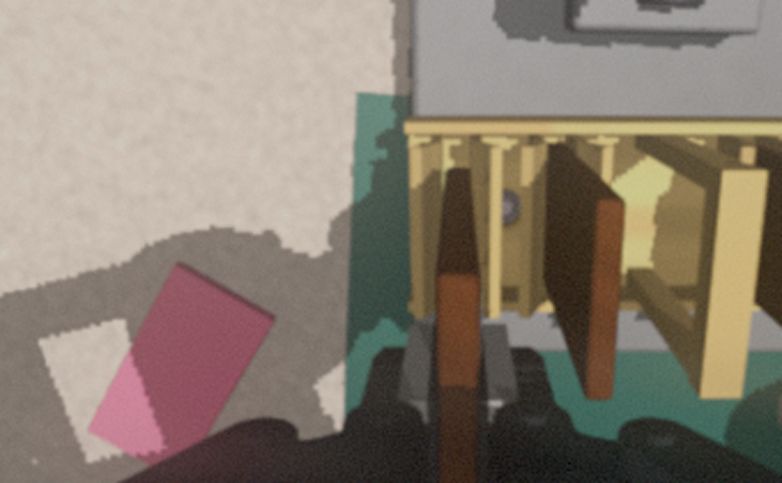

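View pics/sw43c.png

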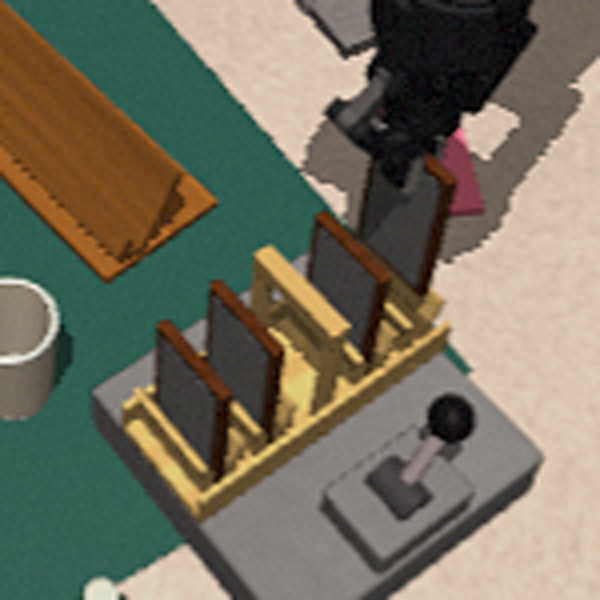

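Emit:
carry_out:
  steps: [0.05,-0.05,0.5,0,0,0,-1,0,0,0.8,0,0,0,-1,0,0,0.8,0,0,0,-1,0,0,0.8,0,0,0,-1,0,0,0.8,0,0,0,-1,0,0,0.7,0,0,0,-1,0,0,0,0,0,0,-1,0,0,0,0,0,0,-1]

```text
time_s: 70.23
eef_pos: [479.7, 268.6, 111.1]
ee_rot: [-0.0, 0.678, 0.735, 0.0]
force: [0.9, 0.4, -0.4]
grip_width: 0.083
```

Emit:
carry_out:
  steps: [0,0,0.4,0,0,0,-1,0,0,0.4,0,0,0,-1,0,0,0,0,0,0,-1,0,0,0,0,0,0,-1]

```text
time_s: 70.57
eef_pos: [479.7, 268.6, 103.4]
ee_rot: [-0.0, 0.678, 0.735, 0.0]
force: [-0.3, 0.6, -1.3]
grip_width: 0.081
```

Emit:
carry_out:
  steps: [0,0,0.3,0,0,0,-1,0,0,0.2,0,0,0,-1,0,0,0,0,0,0,-1,0,0,0,0,0,0,-1]

```text
time_s: 70.9
eef_pos: [480.1, 268.8, 98.7]
ee_rot: [0.0, 0.678, 0.735, 0.001]
force: [0.2, 0.7, 1.6]
grip_width: 0.08
```

Emit:
carry_out:
  steps: [0,0,0.2,0,0,0,-1,0,0,0,0,0,0,-1,0,0,0,0,0,0,-1]

```text
time_s: 71.15
eef_pos: [480.6, 269.1, 98.5]
ee_rot: [0.0, 0.678, 0.735, 0.002]
force: [-2.9, 1.1, 15.1]
grip_width: 0.078
```

Emit:
carry_out:
  steps: [0,0,-0.2,0,0,0,-1,0,0,0,0,0,0,-0.6,0,0,0,0,0,0,-0.6,0,0,0,0,0,0,-0.6,0,0,0,0,0,0,-0.6,0,0,-0.5,0,0,0,-0.6,0,0,-1,0,0,0,-0.6,0,0,-2,0,0,0,-0.6,0,0,-2.5,0,0,0,-0.6,0,0,-2.5,0,0,0,-0.6,0,0,-3,0,0,0,-0.6,0,0,-3,0,0,0,-1,0,0,-2,0,0,0,-1,0,0,0,0,0,0,-1,0,0,0,0,0,0,-1]

```text
time_s: 72.4
eef_pos: [479.9, 268.5, 264.8]
ee_rot: [0.0, 0.678, 0.735, 0.002]
force: [0.3, -0.0, -0.9]
grip_width: 0.001
```

```bash
python3 -c "
from h import *
look2('w44',-76,98)
p=pose();np.savez('p44.npz',P=p[0],R=p[1])
"
```

```text
[ 0.3 -0.  -0.9] [479.9 268.5 264.8]
shift cm (tool axes now) [ 1.000e-02 -5.000e-02  1.668e+01] | 16.7
turn units [ 0.03 -0.02  0.  ] shift in new axes [ 0.04  0.   16.68]
```

View pics/sw44c.png

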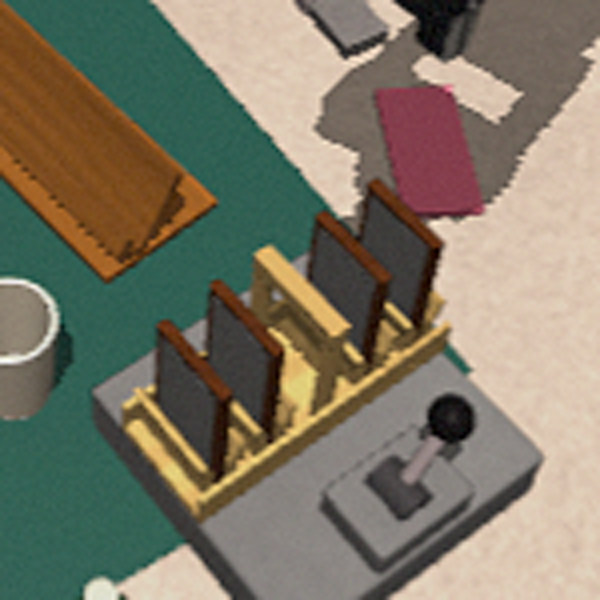

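View pics/w44.png

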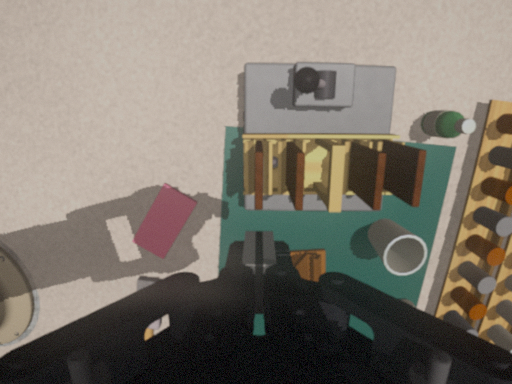

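```bash
python3 -c "
from h import *
plan((475.4,362.3,76),Rt(94.6))
"
```

```text
shift cm (tool axes now) [ 9.39  0.38 18.68] | 20.9
turn units [-0.01 -0.01  0.  ] shift in new axes [ 9.4   0.36 18.68]
```

Emit:
carry_out:
  steps: [1,0,0,0,0,0,-1,2,0.1,0,0,0,0,-1,2,0.1,0,0,0,0,-1,2,0.1,0,0,0,0,-1,1.4,0.07,0,0,0,0,-1,1,0,0,0,0,0,-1,0,0,1.5,0,0,0,-1,0,0,2.5,0,0,0,-1,0,0,2.5,0,0,0,-1,0,0,2.5,0,0,0,-1,0,0,2.5,0,0,0,-1,0,0,2.5,0,0,0,-1,0,0,2,0,0,0,-1,0,0,1.5,0,0,0,-1,0,0,1.2,0,0,0,-1,0,0,0,0,0,0,-1,0,0,0,0,0,0,-1]

```text
time_s: 73.92
eef_pos: [475.6, 362.7, 76.1]
ee_rot: [-0.0, 0.678, 0.735, -0.0]
force: [-0.1, -0.9, 0.8]
grip_width: 0.002
```

```bash
python3 -c "
from h import *
s=readout.sense();print(s['eef_pos'],s['force'])
cap('wrist','w45.png');cap('scene','s45.png');crop('s45.png','s45c.png',260,200,390,340,5)
"
```

```text
[475.55133156 362.68125519  76.11858478] [-0.08157494 -0.92887605  0.82390259]
```

View pics/w45.png

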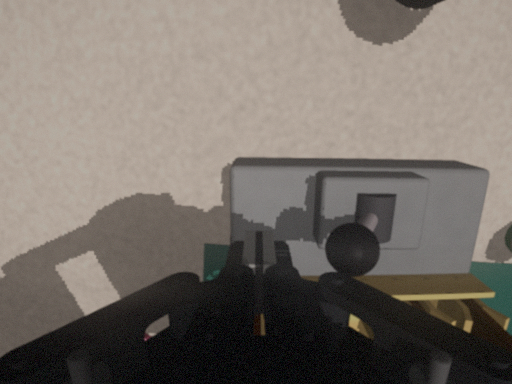

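View pics/s45c.png

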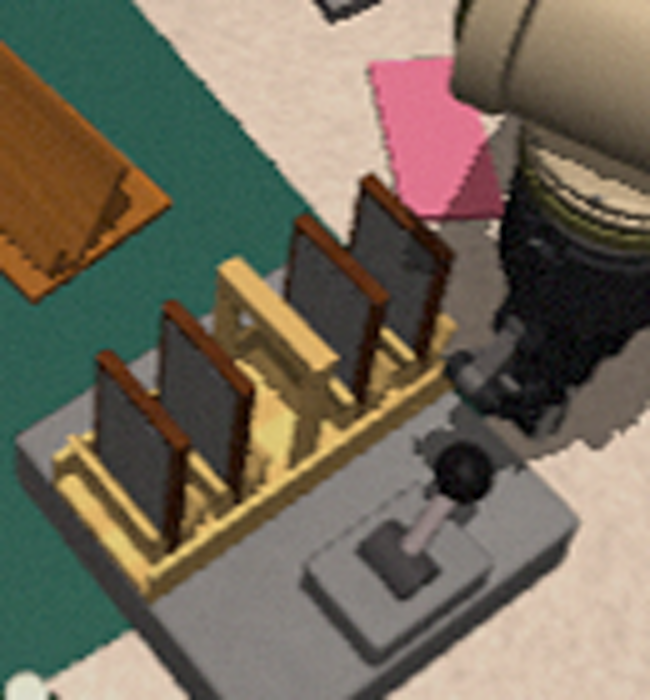

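Emit:
carry_out:
  steps: [0,0.5,0,0,0,0,-1,0,0.5,0,0,0,0,-1,0,0.5,0,0,0,0,-1,0,0.5,0,0,0,0,-1,0,0.5,0,0,0,0,-1,0,0.5,0,0,0,0,-1,0,0.5,0,0,0,0,-1,0,0.5,0,0,0,0,-1,0,0,0,0,0,0,-1]

```text
time_s: 74.77
eef_pos: [516.8, 365.8, 76.7]
ee_rot: [-0.0, 0.678, 0.735, 0.001]
force: [-0.5, -0.4, -0.5]
grip_width: 0.0
```

```bash
python3 -c "
from h import *
s=readout.sense();print(s['eef_pos'],s['force'])
cap('wrist','w46.png')
"
```

```text
[516.76113538 365.80044228  76.66944993] [-0.4940411  -0.41915442 -0.48493891]
```

View pics/w46.png

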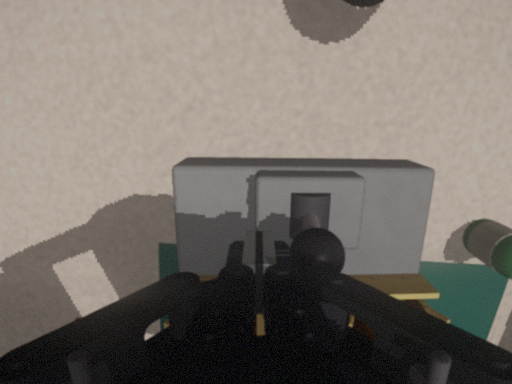

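Emit:
carry_out:
  steps: [0,0.5,0,0,0,0,-1,0,0.5,0,0,0,0,-1,0,0.5,0,0,0,0,-1,0,0.5,0,0,0,0,-1,0,0.5,0,0,0,0,-1,0,0.4,0,0,0,0,-1,0,0.2,0,0,0,0,-1,0,0,0,0,0,0,-1]

```text
time_s: 75.48
eef_pos: [547.1, 368.3, 76.4]
ee_rot: [-0.0, 0.678, 0.735, 0.001]
force: [0.2, 0.5, 0.1]
grip_width: -0.0
```

Emit:
carry_out:
  steps: [0,0.2,0,0,0,0,-1,0,0.1,0,0,0,0,-1,0,0,0,0,0,0,-1]

```text
time_s: 75.73
eef_pos: [549.8, 368.6, 76.6]
ee_rot: [-0.0, 0.678, 0.735, 0.001]
force: [-1.7, 0.7, 0.4]
grip_width: 0.0
```

Keep pushing in small steps until the end stop is felt.

Emit:
carry_out:
  steps: [0,0.2,0,0,0,0,-1,0,0,0,0,0,0,-1,0,0,0,0,0,0,-1]

```text
time_s: 75.98
eef_pos: [551.8, 368.8, 76.7]
ee_rot: [-0.0, 0.678, 0.735, 0.001]
force: [0.1, -0.5, 0.0]
grip_width: -0.001
```

Emit:
carry_out:
  steps: [0,0.2,0,0,0,0,-1,0,0,0,0,0,0,-1,0,0,0,0,0,0,-1]

```text
time_s: 76.23
eef_pos: [553.3, 368.9, 76.6]
ee_rot: [-0.0, 0.678, 0.735, 0.0]
force: [-4.2, 0.2, 1.8]
grip_width: 0.0
```

Emit:
carry_out:
  steps: [0,0.2,0,0,0,0,-1,0,0,0,0,0,0,-1,0,0,0,0,0,0,-1]

```text
time_s: 76.48
eef_pos: [553.5, 369.0, 76.4]
ee_rot: [-0.002, 0.678, 0.735, -0.002]
force: [-11.9, -2.4, 4.6]
grip_width: -0.002
```

```bash
python3 -c "
from h import *
cap('wrist','w47.png');cap('scene','s47.png');crop('s47.png','s47c.png',260,200,390,340,5)
"
```

```text
(no output)
```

View pics/w47.png

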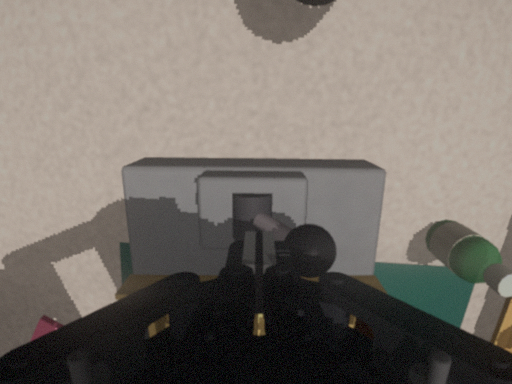

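View pics/s47c.png

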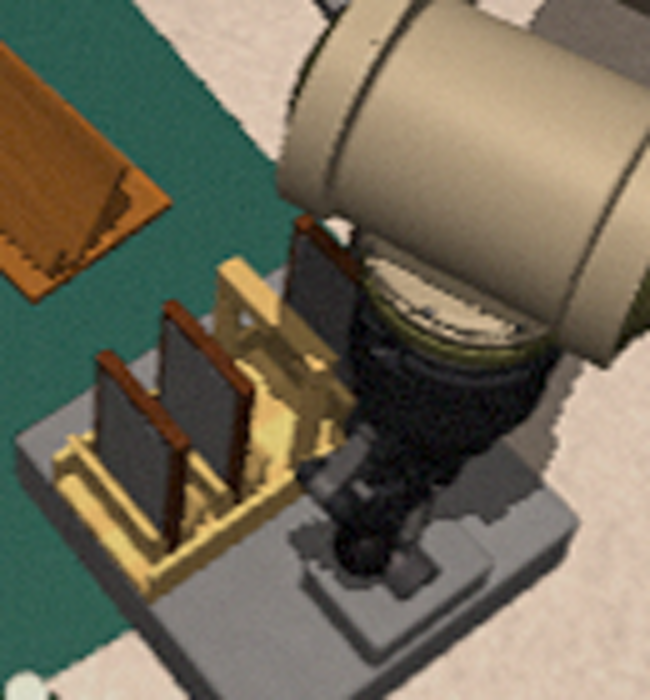

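End stop reached (force rises to 12 N). Back off and retreat, then check all.

Emit:
carry_out:
  steps: [0,-0.7,0,0,0,0,-1,0,-1,0,0,0,0,-1,0,-1.5,0,0,0,0,-1,0,-1.5,-0.5,0,0,0,-1,0,-1,-2,0,0,0,-1,0,0,-3,0,0,0,-1,0,0,-3,0,0,0,-1,0,0,-3,0,0,0,-1,0,0,-3,0,0,0,-1,0,0,-3,0,0,0,-1,0,0,-2,0,0,0,-1,0,-3,0,0,0,0,-1,0,-3,0,0,0,0,-1,0,-3,0,0,0,0,-1,0,-3,0,0,0,0,-1,0,-3,0,0,0,0,-1,0,0,0,0,0,0,-1,0,0,0,0,0,0,-1]

```text
time_s: 78.08
eef_pos: [348.8, 352.4, 272.4]
ee_rot: [0.0, 0.678, 0.735, 0.002]
force: [1.0, 0.0, -0.5]
grip_width: 0.005
```

```bash
python3 -c "
from h import *
s=readout.sense();p=pose(s);print(p[0],s['force'])
cap('wrist','w48.png');cap('scene','s48.png');cap('top','t48.png');crop('s48.png','s48c.png',160,170,390,350,3.4)
crop('t48.png','t48c.png',125,125,365,245,3.3)
ex=np.array([np.cos(.0803),np.sin(.0803),0]);print(proj('wrist',[np.array([549,367.7,119.7])+28.8*ex],p),proj('scene',[np.array([549,367.7,119.7])+28.8*ex]))
"
```

```text
[348.8334079  352.38724579 272.35197146] [ 0.96079508  0.02307606 -0.49917946]
[[460.85598958 173.33528835]] [[331.63796914 308.18752468]]
```

View pics/w48.png

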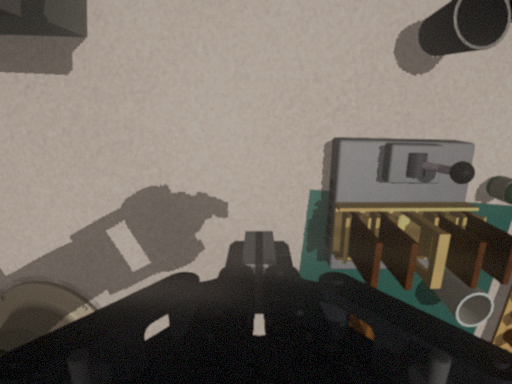

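View pics/s48c.png

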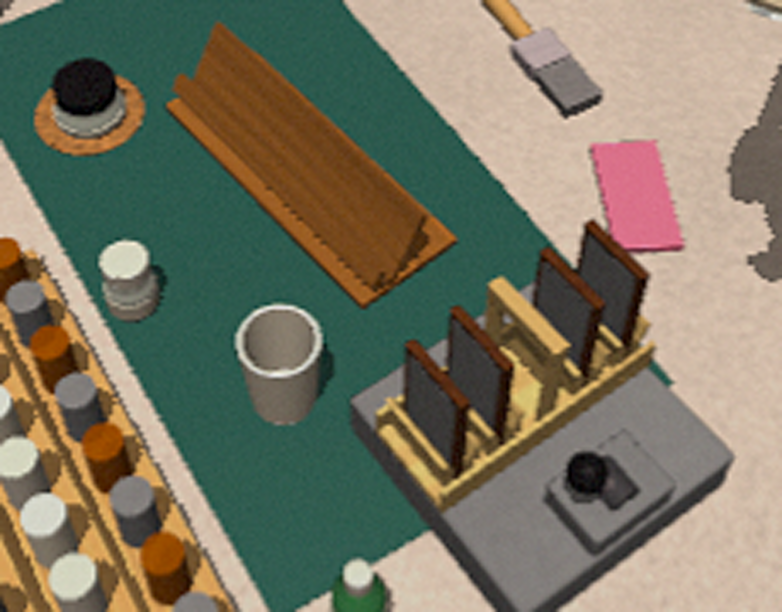

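View pics/t48c.png

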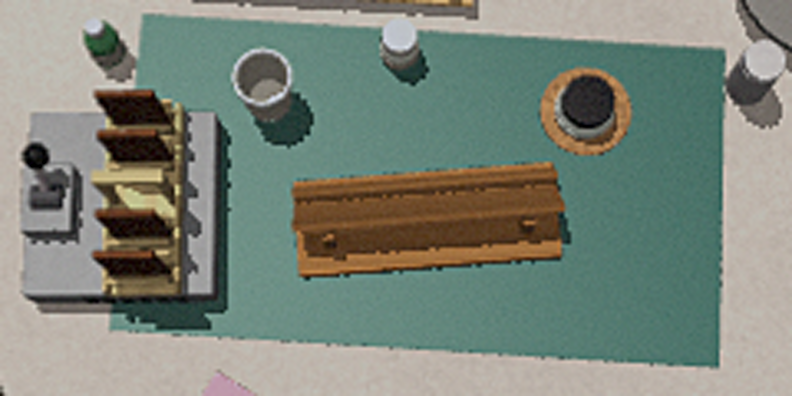

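```bash
python3 -c "
from rig import finish_job
print(finish_job())"
```

```text
the job is handed in; nothing more can be done
None
```

The job is done and handed in after about 78 s of robot time. The interface gives no verdict, so the results below rest on my own checks.

**What I did**
- I moved the jar onto the coaster and seated the plywood rack over both pegs. The green rack and the pink plaque were look-alikes and I left them alone.
- All four plaques are upright, one to a slot.
- With all four in, I pushed the lever to its stop, which I felt at about 12 N, and moved the arm clear.

**Last checks**
- **Jar:** the final pictures show it upright and centred on the coaster.
- **Rack:** it touched down at the height expected for full seating, and both peg tips show through its holes.
- **Plaques:** each one met the slot floor. For the last three that was at the height I expected.
- **Lever:** the ball is within about 1.5 pixels of its fully-on position in both the wrist and scene views.
- **Other objects:** the cup and the paint bottles stand where they were. The metal can, compared by eye only, also looks unmoved.

**What disagreed**
- **Finger length:** the fingertips sit about 35 mm behind the reported TCP. My first close on the jar therefore passed above its lid without touching it. I corrected for this in every later grasp.
- **First plaque:** it was gripped about 8 mm deeper than planned, so it met the slot floor at a different arm height from the others. It is seated all the same.
- **Press forces:** seating the rack and plaques briefly raised the wrist force to as much as about 29 N, within the limits.

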